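Renew the desiccant in the purge-line dryer

TASK

The dryer of the purge line needs new desiccant: pinch the two tabs to unclip its cover and lay the cover flat on the bench, tabs up, put every spent canister from the well into the glass dish, then tip all the fresh canisters out of the white cup over the walls into the well. Clip the cover back on so that it lies flat with both tabs sprung out, stand the empty cup upright on the bench, and do not disturb the beaker, vial, dropper bottle or sensor puck.

Things in the scene. Friction and masses are not known exactly. Their poses are not given: they have to be found in the camera images.
- dryer: Open grey desiccant housing screwed to the bench (fixed): 104 mm (its x) by 136 mm (its y), 50 mm high; at each y end a flange 6 mm high and a brass hose barb 28 mm up reach 19 mm farther. Origin at the centre of its underside, z up. The well inside is 84 mm (x) by 112 mm (y), walls all round 40 mm above its floor. A catch window in the middle of the +x and of the -x wall, under a 4 mm bar.
- well (a point): centre of the well's floor, 10 mm above the bench; axes as the dryer's
- seat (a point): centre of the plane of the wall tops, 50 mm above the bench: the cover's origin lies here when the cover is on; axes as the dryer's
- cover: Black clip-on cover, on the dryer at the start: plate 104 mm (its x) by 136 mm (y), 5 mm thick, about 0.12 kg; fits also turned by half a turn. Origin at the centre of the plate's underside, z up. Below it a plug 80 x 108 x 9 mm drops into the well (2 mm of play each side); on the bench it rests on this plug, origin 9 mm up. Latch noses under the plate catch below the bars in the +x and -x walls.
- cover_grip (a point): Point midway between the cover's two grey tabs, 16 mm above the cover's origin; axes as the cover's. The tabs stand side by side along x, each 26 mm wide (y), from 6 to 26 mm above the origin, outer faces at x = -20 and +20 mm. Pinching them along x (28 mm over both when fully in) draws in the noses; the cover is carried by the pinched tabs.
- tab_a (a joint): Travel in m of the tab on the cover's -x side: 0 sprung out (latched), 0.006 pinched fully in (nose free); its spring pushes with 2 N at 0, 6 N at 0.006. To refit the cover keep both tabs pinched until the plate lies on the walls, then let go; with the tabs out it does not go in.
- tab_b (a joint): the same for the tab on the +x side
- bench_spot (a point): Fixed point on the bench top, the middle of a free patch of about 18 x 20 cm where the cover can lie; the world's axes (the bench itself is turned 30 degrees clockwise, its long edges run 60 degrees to the left of +x). Between it and the dryer stands the red supply with a box on it, 0.21 m high at most; the red spectrometer behind the patch (x above 0.62 m) is 0.33 m high, with an overhang.
- cup: White open plastic cup that holds the fresh canisters at the start, 72 mm high; outside diameter 50 mm at the foot, 52 mm at 52 mm, then flaring to 63 mm at the rim; wall 3 mm, about 0.06 kg empty. Origin at the centre of its underside, z up towards the mouth. Too narrow for fingers. Canisters slide out of it from about 100 degrees of tilt, surely at 120.
- cup_rim (a point): centre of the cup's mouth, 72 mm above its origin
- dish: Loose round glass dish for spent canisters, 100 mm outside diameter, 36 mm high, wall 3 mm, floor 4 mm thick. Origin at the centre of its underside.
- beaker: small beaker with a yellow content, 54 mm wide, 79 mm high: a bystander; origin at the centre of its underside
- vial_a: glass sample vial with a white cap, 27 mm wide, 57 mm high: a bystander; origin at the centre of its underside
- dropper: amber dropper bottle, 33 mm wide, 99 mm high: a bystander; origin at the centre of its underside
- power_sensor: black laser sensor puck, 48 mm wide, 18 mm high: a bystander; origin at the centre of its underside
- fresh_0: fresh desiccant canister, white plastic cylinder 15 mm in diameter and 20 mm long, 10 g, smooth; in the cup at the start. Origin at the centre of one flat end, z along its axis to the other end. Some of the four may be absent.
- fresh_1: fresh desiccant canister, white plastic cylinder 15 mm in diameter and 20 mm long, 10 g, smooth; in the cup at the start. Origin at the centre of one flat end, z along its axis to the other end. Some of the four may be absent.
- fresh_2: fresh desiccant canister, white plastic cylinder 15 mm in diameter and 20 mm long, 10 g, smooth; in the cup at the start. Origin at the centre of one flat end, z along its axis to the other end. Some of the four may be absent.
- fresh_3: fresh desiccant canister, white plastic cylinder 15 mm in diameter and 20 mm long, 10 g, smooth; in the cup at the start. Origin at the centre of one flat end, z along its axis to the other end. Some of the four may be absent.
- spent_0: spent desiccant canister, the same cylinder 15 x 20 mm; stands on end in the closed well at the start, in a row along the dryer's y, about 34 mm apart. Origin at the centre of its lower end, z up. Some of the three may be absent.
- spent_1: spent desiccant canister, the same cylinder 15 x 20 mm; stands on end in the closed well at the start, in a row along the dryer's y, about 34 mm apart. Origin at the centre of its lower end, z up. Some of the three may be absent.
- spent_2: spent desiccant canister, the same cylinder 15 x 20 mm; stands on end in the closed well at the start, in a row along the dryer's y, about 34 mm apart. Origin at the centre of its lower end, z up. Some of the three may be absent.

How it is judged (in metres and radians):
On the way, in this order (a step that is already met when the one before it is completed fails the run):
1. the clip-on cover has been taken off the dryer and lies flat on the bench (horizontal distance between cover and seat above 0.09 m and height (world z) of cover below 0.02 m and angle between cover's own z axis and vertical below 0.15 rad and linear speed of cover below 0.03 m/s), for 0.3 s.
2. every spent canister that stood in the well lies in the glass dish (horizontal distance between each of spent_0, spent_1, spent_2 and dish below 0.05 m and height (world z) of each of spent_0, spent_1, spent_2 below 0.055 m), for 0.3 s.
3. the cup is tipped over the open well, its mouth above the walls and inside them (angle between cup's own z axis and vertical above 1.3 rad and horizontal distance between cup_rim and well below 0.08 m and z of cup_rim in the frame of well above 0.02 m), for 0.1 s.
4. every fresh canister lies in the well (x of fresh_0 in the frame of well between -0.042 and 0.042 m and y of fresh_0 in the frame of well between -0.056 and 0.056 m and z of fresh_0 in the frame of well between -0.005 and 0.03 m and x of fresh_1 in the frame of well between -0.042 and 0.042 m and y of fresh_1 in the frame of well between -0.056 and 0.056 m and z of fresh_1 in the frame of well between -0.005 and 0.03 m and x of fresh_2 in the frame of well between -0.042 and 0.042 m and y of fresh_2 in the frame of well between -0.056 and 0.056 m and z of fresh_2 in the frame of well between -0.005 and 0.03 m and x of fresh_3 in the frame of well between -0.042 and 0.042 m and y of fresh_3 in the frame of well between -0.056 and 0.056 m and z of fresh_3 in the frame of well between -0.005 and 0.03 m), for 0.3 s.
5. the cover is back on, flat on the walls, with both tabs sprung out (horizontal distance between cover and seat below 0.005 m and z of cover in the frame of seat between -0.003 and 0.002 m and angle between cover's own z axis and vertical below 0.04 rad and value of joint each of tab_a, tab_b below 0.0015 m), for 0.3 s.
At the end, for the whole second after the job is handed in: Cover flat on the walls (within 5 mm of the seat sideways, 2 mm in height, tabs out to 1.5 mm); every fresh canister in the well, every spent one in the dish; cup upright on the bench, 10 cm or more from the well's centre; at rest (all of step 2 and all of step 4 and all of step 5 and angle between cup's own z axis and vertical below 0.08 rad and height (world z) of cup between -0.004 and 0.006 m and horizontal distance between cup and well above 0.06 m and linear speed of each of cup, cover below 0.02 m/s); the robot touches nothing.
It fails at once if the beaker is knocked over or pushed more than 4 cm (distance of beaker from where it was at the start of the episode above 0.04 m or angle between beaker's own z axis and vertical above 0.6 rad).
It fails at once if the vial is knocked over or pushed more than 4 cm (distance of vial_a from where it was at the start of the episode above 0.04 m or angle between vial_a's own z axis and vertical above 0.6 rad).
It fails at once if the dropper bottle is knocked over or pushed more than 4 cm (distance of dropper from where it was at the start of the episode above 0.04 m or angle between dropper's own z axis and vertical above 0.6 rad).
It fails at once if the sensor is knocked over or pushed more than 4 cm (distance of power_sensor from where it was at the start of the episode above 0.04 m or angle between power_sensor's own z axis and vertical above 0.6 rad).
Of spent_0, spent_1, spent_2 only 1 to 3 are there at a start; the rules pass over those that are not, and their reading is None.
Of fresh_0, fresh_1, fresh_2, fresh_3 only 2 to 4 are there at a start; the rules pass over those that are not, and their reading is None.
At some moment in a run one of dish, cover may be knocked a few centimetres aside while the robot is not near it.
Once in a run the grip may slacken for a moment while it holds something.
It also fails if it takes over 210 s, if anything falls off the work surface, if the arm or the gripper's body presses on something with over 40 N, if the wrist force passes 120 N, or if a joint passes its speed limit or range.

ROBOT

A 7-joint arm with a two-finger parallel gripper is mounted at the origin on a cart in front of the work surface, level with it; the furniture and walls round the work are solid. World frame = base frame: x ahead of the robot, y to its left, z up, the work surface at z = 0. Lengths are in mm, angles in rad, forces in N, time in s.
With the tool pointing down it reaches from about 425 to 925 mm from the base axis. Payload 6.8 kg.
Tool frame: the origin (TCP) lies at the very end of the fingers, on their centre line; the grasp point (between the pads) lies robot.pinch_z behind it (robot.pinch_z is the distance from the TCP to the grasp point, in mm); y points along the fingers, z is the direction in which the jaws open and shut, and the axes are right-handed (so a half turn about y gives the same grasp; the last joint's range is limited). The gripper opens to 88 mm and grips with 3 to 60 N. Pads are 20 mm wide; open, the fingers measure 115 mm over their backs; the gripper's body (75 mm by 178 mm) begins 61 mm behind the grasp point.
Start: joints at [-1.309, 0.477, 0.022, 1.555, -0.011, 1.109, -0.083], TCP at [243.962, 629.389, 222.664] pointing down, gripper open.
Joint ranges: [-2.96, 2.96], [-0.34, 2.1], [-1.41, 1.46], [0.24, 2.44], [-1.37, 4.51], [0.17, 1.92], [-2.96, 2.96]. Speed limits (rad/s): [2.39, 2.39, 3.14, 3.14, 3.14, 3.14, 3.14].

INTERFACE

Orientations are given as [roll, pitch, yaw] about the fixed x, y, z axes, in that order (R = Rz(yaw) Ry(pitch) Rx(roll)).
In Python, from cell import sensors, grab_frame, order, robot gives the robot as it stands.
- The arm moves only by the tool send_rows, never from a script. Its argument "steps" is a list of rows, each an object with "dp": the shift along the tool's x, y, z in m, a list of three; "yaw": the turn about the tool's y in degrees; "gripper": the closure, from -1 (fully open) to 1 (shut). In form: [{"dp": [tx, ty, tz], "yaw": yaw, "gripper": gripper}, ...]. A call has 1 to 5 rows; each row is the pose to reach, as a shift and turn from the pose commanded when the call began, along the tool's axes at that moment; what a row does not reach only later rows make up. A row lasts 1/10 s, in which the tool goes at most 50 mm and 8.59 degrees, less where a joint would pass 70% of its speed; a pose out of reach is approached as far as the arm can. A call with a gripper value outside its range is refused whole. The fingers move at their own pace and stop on an object; the grip force is fixed at half the most. Time passes only in rows, so rows that repeat a pose let the fingers close. It gives the time, the measured TCP pose, the force and the opening at its end, in the units of the state.
- sensors.get_obs(): the state, without advancing time (a new reading comes with each control period).
- grab_frame(name): name is "scene" or "top"; returns a dict with "pixels" (384x512x3 uint8, red, green, blue), "camera_matrix" (3x3 intrinsics, pixels), "rvec" (rotation vector, rad) and "tvec" (3), from world to camera coordinates, as OpenCV has them. Camera axes: x right, y down, z forward; pixel columns grow to the right and rows downward; lengths in mm; the calibration is good to about 2 mm. A picture is of the moment at which its call begins. There is no depth.
- order.close_job(): hands the job in, once; it reports no verdict.
The state is a dict: "time": time; "joint_pos": joint angles; "joint_velocities": joint speeds; "tau": joint torques, N m; "tcp_pos": TCP position; "ee_rot": TCP orientation; "wrist_force": force on the tool from outside, world axes, zero at the start; "ft_torque": the same for the moment, N m; "finger_gap": finger opening in mm.
Only numpy, scipy, OpenCV 4.12 (cv2) and the standard library are available. Lean on these libraries where they do the work, as an engineer would, in place of code of your own. Each camera call takes 0.05 s, during which the arm holds its last target. There are 200 camera calls.

## Working session

There is one attempt and no reset: what is moved stays moved. The work goes in short steps, Python scripts to look and compute and a tool call to move; the robot and the scene stay as the last step left them, time stands still between calls to the robot, and variables do not carry over. Pictures are saved under pics/ and viewed, about 12 in all and at most 16, crops included, and the job is handed in when it is done.

Besides the shell and the picture viewer there is one more tool, called after "Request:" by a JSON object that holds its "method" and its "body", one argument or row to a line. send_rows: Moves the arm, as the interface text tells. Its arguments: {"type":"object","properties":{"steps":{"type":"array"}},"required":["steps"]}

```bash
mkdir -p pics; ls; cat > h.py <<'E'
import numpy as np, cv2
from scipy.spatial.transform import Rotation as R
from cell import sensors, grab_frame, order, robot
def grab(n,name):
    f=grab_frame(n); cv2.imwrite(f'pics/{name}.png',f['pixels'][:,:,::-1]); np.savez(f'pics/{name}.npz',K=f['camera_matrix'],r=f['rvec'],t=f['tvec']); return f
def px2w(name,u,v,z):
    d=np.load(f'pics/{name}.npz'); Rm=cv2.Rodrigues(d['r'].reshape(3,1).astype(float))[0]; t=d['t'].reshape(3)
    c=-Rm.T@t; ray=Rm.T@np.linalg.inv(d['K'])@np.array([u,v,1.]); return c+ray*(z-c[2])/ray[2]
def w2px(name,p):
    d=np.load(f'pics/{name}.npz'); return cv2.projectPoints(np.array(p,float).reshape(-1,3),d['r'].astype(float),d['t'].astype(float),d['K'],None)[0].reshape(-1,2)
def crop(name,u0,v0,u1,v1,s,out):
    im=cv2.imread(f'pics/{name}.png')[v0:v1,u0:u1]; cv2.imwrite(f'pics/{out}.png',cv2.resize(im,None,fx=s,fy=s,interpolation=cv2.INTER_CUBIC))
E
python3 - <<'E'
from h import *
o=sensors.get_obs(); print(o); print(robot.pinch_z)
a=grab('scene','s0'); b=grab('top','t0')
for n in('s0','t0'):
    d=np.load(f'pics/{n}.npz'); print(-cv2.Rodrigues(d['r'].reshape(3,1))[0].T@d['t'].reshape(3), d['K'][0,0])
im=np.vstack([cv2.imread('pics/t0.png')]); cv2.imwrite('pics/t0b.png',cv2.resize(im,(800,600),interpolation=cv2.INTER_CUBIC))
cv2.imwrite('pics/s0b.png',cv2.resize(cv2.imread('pics/s0.png'),(800,600),interpolation=cv2.INTER_CUBIC))
E
```

```text
pics
{'time': 0.0, 'joint_pos': array([-1.30910318,  0.47774809,  0.02235791,  1.55641375, -0.01154832,
        1.10928254, -0.08310845]), 'joint_velocities': array([-1.81744958e-03, -1.25692272e-03, -5.10571612e-07, -1.78230534e-03,
        7.14668788e-04, -4.64397427e-04, -1.24489370e-05]), 'tau': array([ 6.97571068e-04, -5.82870340e+01,  1.53477956e+00, -2.72601038e+01,
       -5.43873198e-02,  1.71113270e-02,  1.20478071e-04]), 'tcp_pos': array([243.76030693, 628.82726123, 221.73285056]), 'ee_rot': array([-1.57251799e+00, -9.10844168e-05, -3.69817231e-01]), 'wrist_force': array([ 0.26318657, -0.12827701,  0.37470308]), 'ft_torque': array([-0.0036163 ,  0.0107425 , -0.00783502]), 'finger_gap': 87.7392372256394}
18.700000000000003
[-655.53525377  503.55390896  804.6411059 ] 389.3763035855973
[ 488.40082024   18.72153431 1296.57225785] 376.5705271968638
```

View pics/t0b.png

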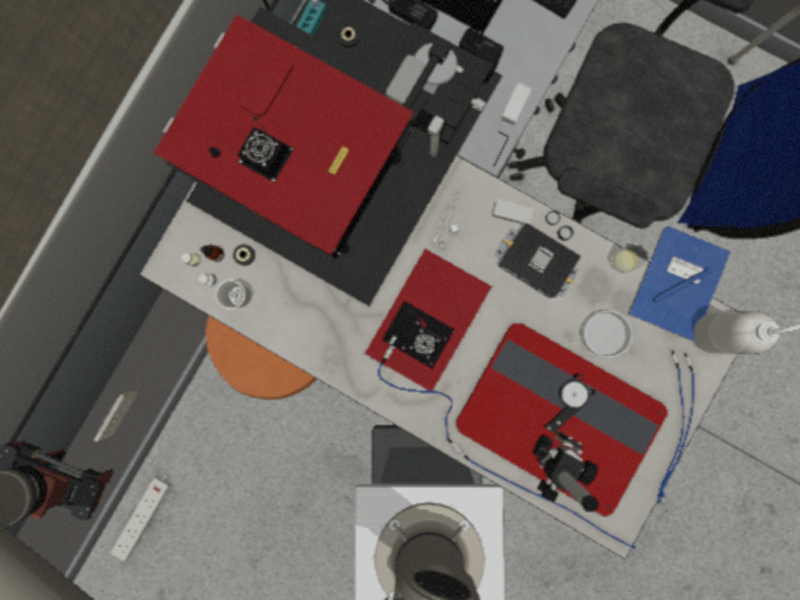

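View pics/s0b.png

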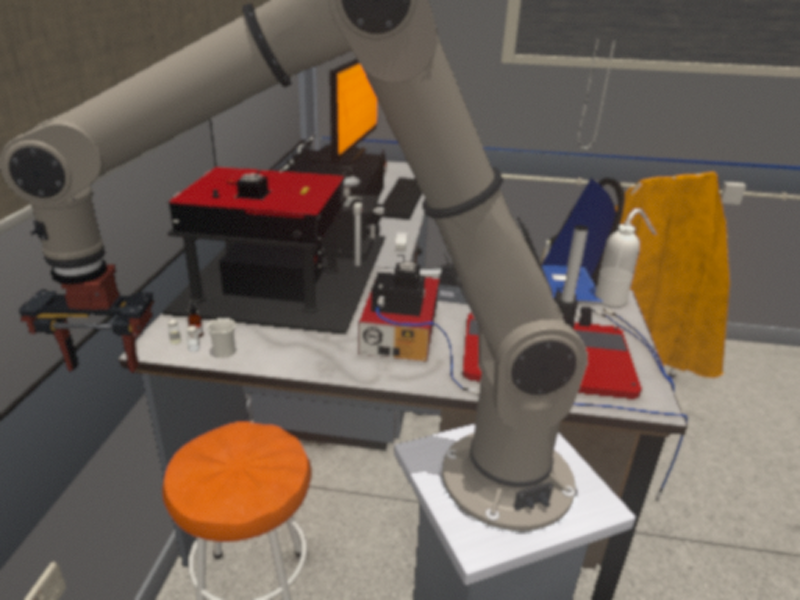

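```bash
python3 - <<'E'
from h import *
crop('t0',290,120,430,240,5,'t0d'); crop('t0',85,145,255,225,4.7,'t0c')
E
```

```text
(no output)
```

View pics/t0d.png

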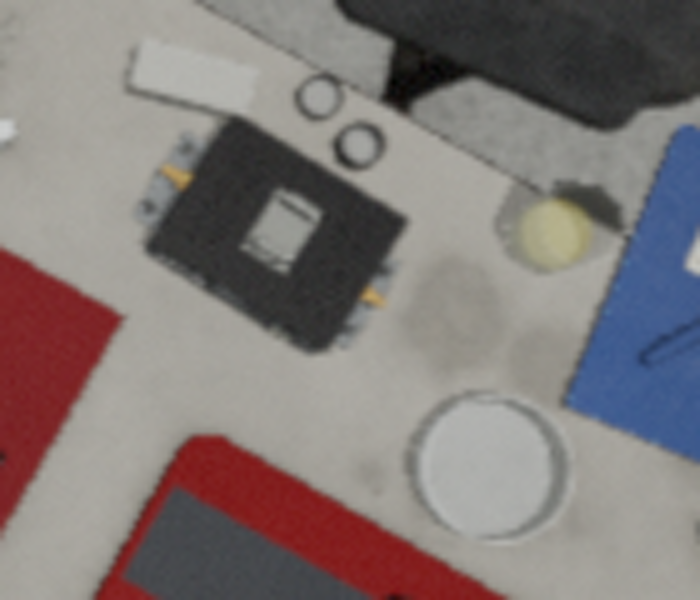

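View pics/t0c.png

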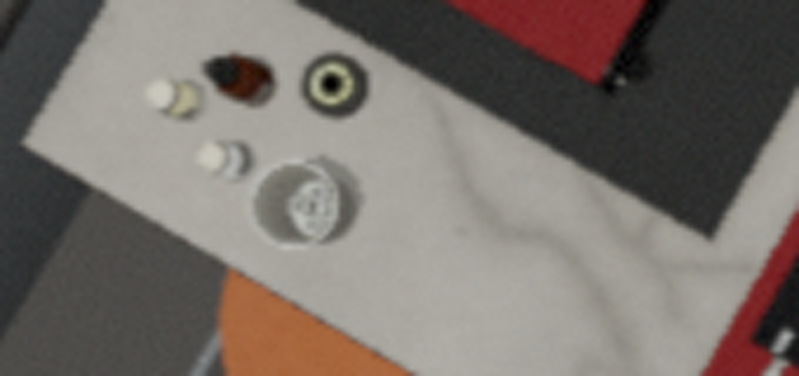

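```bash
python3 - <<'E'
from h import *
def D(u,v,z): return px2w('t0',290+u/5-.4,120+v/5-.4,z).round(1)[:2]
def C(u,v,z): return px2w('t0',85+u/4.7-.4,145+v/4.7-.4,z).round(1)[:2]
print('corners',[D(*p,55) for p in[(235,115),(407,218),(315,352),(150,245)]])
im=cv2.imread('pics/t0.png'); g=im.max(2); m=np.zeros_like(g); s=g[135:200,305:385]; m[135:200,305:385]=(s<75)*255
n,l,st,c=cv2.connectedComponentsWithStats(m); k=l[172,342] if l[172,342] else 1+st[1:,4].argmax()
ct=cv2.findContours((l==k).astype(np.uint8),0,1)[0]; r=cv2.minAreaRect(max(ct,key=cv2.contourArea)); print(r)
b=cv2.boxPoints(r); w=np.array([px2w('t0',*p,55) for p in b])[:,:2]; print(w.round(1),w.mean(0)); e=np.diff(np.vstack([w,w[:1]]),axis=0); print(np.hypot(*e.T),np.degrees(np.arctan2(e[:,1],e[:,0])))
print('tabs',D(285,230,76),[D(*p,76) for p in[(288,187),(322,207),(275,272),(242,253)]])
print('barbs',D(176,176,28),D(372,296,28))
print('dish',D(491,467,36),'beaker',D(556,234,10),'cuprim',C(296,204,72),'vial',C(210,157,57),'drop',C(225,70,99),'puck',C(335,85,18))
print('spot?',C(540,270,0),'edge',C(410,372,0),C(235,270,0),'spec corner',C(715,240,0),C(440,90,0),'supply',C(705,370,0), 'supply back right',D(122,318,60))
print('rings',D(320,97,5),D(360,146,5),'box',D(185,80,20))
E
```

```text
corners [array([ 713.7, -208.5]), array([ 644.5, -320.1]), array([ 556.4, -258.4]), array([ 627.6, -151.4])]
((345.1910095214844, 166.994384765625), (42.71791458129883, 32.22393798828125), 32.0053825378418)
[[ 625.1 -147.9]
 [ 715.7 -205.3]
 [ 639.7 -322.7]
 [ 549.9 -265.3]] [ 632.59870553 -235.31267667]
[107.24572126 139.91978614 106.58279978 139.47843013] [ -32.37216826 -122.9305607   147.39319939   57.34036597]
tabs [ 634.5 -235.8] [array([ 662.5, -238.2]), array([ 649.3, -259.8]), array([ 607.2, -228.9]), array([ 619.7, -207.8])]
barbs [ 677.3 -173.2] [ 595.4 -303.1]
dish [ 480.7 -377.1] beaker [ 638.6 -432.7] cuprim [564.8 414.5] vial [599.4 481.4] drop [655.6 456.4] puck [655.3 404.5]
spot? [519.9 256.1] edge [445.3 351.5] [520.6 482.5] spec corner [541.5 127.1] [653.5 331.5] supply [446.4 134.4] supply back right [ 579.  -131.8]
rings [ 734.9 -276. ] [ 700.7 -302.7] box [ 744.4 -181.4]
```

```bash
cat >> h.py <<'E'
def to(x,y,z,ang):
    o=sensors.get_obs(); p=o['tcp_pos']; M=R.from_euler('xyz',o['ee_rot']).as_matrix()
    za=np.degrees(np.arctan2(M[1,2],M[0,2])); d=M.T@(np.array([x,y,z])-p)
    dy=-(ang-za); dy=(dy+180)%360-180
    print('t',o['time'],'tcp',p.round(1),'zang',round(za,2),'tilt',M[2].round(4),'F',o['wrist_force'].round(1),'gap',round(o['finger_gap'],1),'j',o['joint_pos'].round(2)); print('  dp m',(d/1000).round(4),'yaw',round(dy,2))
E
python3 -c "
from h import *
to(430,215,310,25);to(633,-235.5,310,-32.2)"
```

```text
t 0.1 tcp [243.8 628.9 221.8] zang 68.81 tilt [ 1.0e-04 -1.0e+00 -1.7e-03] F [-0.7  0.4 -0.2] gap 87.7 j [-1.31  0.48  0.02  1.56 -0.01  1.11 -0.08]
  dp m [ 0.3232 -0.0877 -0.3187] yaw 43.81
t 0.1 tcp [243.8 628.9 221.8] zang 68.81 tilt [ 1.0e-04 -1.0e+00 -1.7e-03] F [-0.7  0.4 -0.2] gap 87.7 j [-1.31  0.48  0.02  1.56 -0.01  1.11 -0.08]
  dp m [ 0.6753 -0.087  -0.6654] yaw 101.01
```

Request:
{"method": "send_rows", "body": {
  "steps": [
    {"dp":[0.03,-0.03,-0.03],"yaw":0,"gripper":-1},
    {"dp":[0.065,-0.055,-0.065],"yaw":0,"gripper":-1},
    {"dp":[0.1,-0.075,-0.1],"yaw":0,"gripper":-1},
    {"dp":[0.132,-0.087,-0.132],"yaw":0,"gripper":-1},
    {"dp":[0.167,-0.087,-0.166],"yaw":0,"gripper":-1}
  ]
}}

```text
time: 0.6
tcp_pos: [338.0, 418.7, 311.2]
ee_rot: [-1.568, -0.0, -0.369]
wrist_force: [0.9, 0.2, -0.6]
finger_gap: 87.8
```

Request:
{"method": "send_rows", "body": {
  "steps": [
    {"dp":[0.034,0,-0.034],"yaw":0,"gripper":-1},
    {"dp":[0.068,0,-0.068],"yaw":0,"gripper":-1},
    {"dp":[0.102,0,-0.102],"yaw":0,"gripper":-1},
    {"dp":[0.136,0,-0.136],"yaw":0,"gripper":-1},
    {"dp":[0.17,0,-0.17],"yaw":0,"gripper":-1}
  ]
}}

```text
time: 1.1
tcp_pos: [434.4, 197.7, 309.3]
ee_rot: [-1.571, 0.0, -0.37]
wrist_force: [0.4, 0.5, 1.3]
finger_gap: 87.8
```

Request:
{"method": "send_rows", "body": {
  "steps": [
    {"dp":[0.034,0,-0.034],"yaw":0,"gripper":-1},
    {"dp":[0.068,0,-0.068],"yaw":0,"gripper":-1},
    {"dp":[0.102,0,-0.102],"yaw":0,"gripper":-1},
    {"dp":[0.136,0,-0.136],"yaw":0,"gripper":-1},
    {"dp":[0.17,0,-0.17],"yaw":0,"gripper":-1}
  ]
}}

```text
time: 1.6
tcp_pos: [531.5, -22.0, 309.4]
ee_rot: [-1.571, 0.0, -0.37]
wrist_force: [0.1, 0.7, -0.2]
finger_gap: 87.9
```

Request:
{"method": "send_rows", "body": {
  "steps": [
    {"dp":[0.034,0,-0.034],"yaw":8.5,"gripper":-1},
    {"dp":[0.068,0,-0.068],"yaw":17,"gripper":-1},
    {"dp":[0.102,0,-0.102],"yaw":25.5,"gripper":-1},
    {"dp":[0.136,0,-0.132],"yaw":34,"gripper":-1},
    {"dp":[0.168,0,-0.162],"yaw":42.5,"gripper":-1}
  ]
}}

```text
time: 2.1
tcp_pos: [629.9, -233.5, 308.9]
ee_rot: [-1.571, 0.0, -1.117]
wrist_force: [0.5, -0.4, 0.7]
finger_gap: 87.9
```

Request:
{"method": "send_rows", "body": {
  "steps": [
    {"dp":[0,0,0],"yaw":8.5,"gripper":-1},
    {"dp":[0,0,0],"yaw":17,"gripper":-1},
    {"dp":[0,0,0],"yaw":25.5,"gripper":-1},
    {"dp":[0,0,0],"yaw":34,"gripper":-1},
    {"dp":[0,0,0],"yaw":42.5,"gripper":-1}
  ]
}}

```text
time: 2.6
tcp_pos: [629.2, -231.7, 308.9]
ee_rot: [-1.572, 0.0, -1.859]
wrist_force: [0.8, 0.1, -0.6]
finger_gap: 88.3
```

```bash
python3 -c "
from h import *
to(633,-235.5,310,-32.2)
to(633,-235.5,120,-32.2)"
```

```text
t 2.6 tcp [ 629.2 -231.7  308.9] zang -16.54 tilt [-1.e-04 -1.e+00 -9.e-04] F [ 0.8  0.1 -0.6] gap 88.3 j [-0.31  0.53  0.87  1.5  -0.41  1.31  0.32]
  dp m [ 0.0025 -0.0011  0.0047] yaw 15.66
t 2.6 tcp [ 629.2 -231.7  308.9] zang -16.54 tilt [-1.e-04 -1.e+00 -9.e-04] F [ 0.8  0.1 -0.6] gap 88.3 j [-0.31  0.53  0.87  1.5  -0.41  1.31  0.32]
  dp m [0.0025 0.1889 0.0049] yaw 15.66
```

Request:
{"method": "send_rows", "body": {
  "steps": [
    {"dp":[0.0025,0.04,0.005],"yaw":8,"gripper":-0.3},
    {"dp":[0.0025,0.08,0.005],"yaw":15.7,"gripper":-0.3},
    {"dp":[0.0025,0.125,0.005],"yaw":15.7,"gripper":-0.3},
    {"dp":[0.0025,0.17,0.005],"yaw":15.7,"gripper":-0.3},
    {"dp":[0.0025,0.204,0.005],"yaw":15.7,"gripper":-0.3}
  ]
}}

```text
time: 3.1
tcp_pos: [632.2, -234.7, 102.0]
ee_rot: [-1.574, -0.001, -2.127]
wrist_force: [-0.5, 0.1, -0.4]
finger_gap: 57.2
```

Request:
{"method": "send_rows", "body": {
  "steps": [
    {"dp":[0,0,0],"yaw":0,"gripper":-0.3},
    {"dp":[0,0,0],"yaw":0,"gripper":-0.3}
  ]
}}

```text
time: 3.3
tcp_pos: [633.5, -235.9, 105.8]
ee_rot: [-1.571, -0.001, -2.127]
wrist_force: [-0.2, -0.2, -0.1]
finger_gap: 57.4
```

```bash
python3 - <<'E'
from h import *
to(633,-235.5,58,-32.2)
grab('scene','s1'); grab('top','t1')
print(w2px('s1',[633,-235.5,76]),w2px('s1',sensors.get_obs()['tcp_pos']))
u,v=w2px('s1',[633,-235.5,76])[0].astype(int)
crop('s1',u-55,v-45,u+55,v+40,5,'s1a'); crop('t1',300,120,400,215,5,'t1a')
a=cv2.imread('pics/s1a.png');b=cv2.imread('pics/t1a.png');h=min(a.shape[0],b.shape[0]); cv2.imwrite('pics/c1.png',cv2.resize(np.hstack([a[:h],b[:h]]),None,fx=.76,fy=.76))
E
```

```text
t 3.3 tcp [ 633.5 -235.9  105.8] zang -31.9 tilt [ 6.e-04 -1.e+00 -5.e-04] F [-0.2 -0.2 -0.1] gap 57.4 j [-0.26  0.74  0.8   1.69 -0.62  0.99  0.21]
  dp m [-0.0002  0.0478 -0.0006] yaw 0.3
[[296.78724597 173.46470999]] [[297.52682919 166.43528571]]
```

View pics/c1.png

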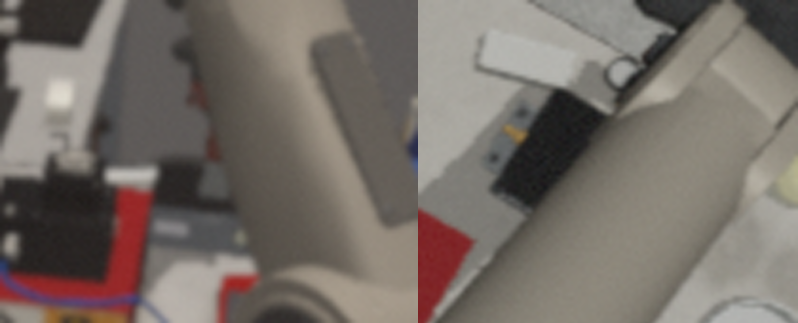

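The arm hides the tabs from both cameras, so I'll go on by force feedback.

Request:
{"method": "send_rows", "body": {
  "steps": [
    {"dp":[0,0.02,0],"yaw":0.3,"gripper":-0.3},
    {"dp":[0,0.04,0],"yaw":0.3,"gripper":-0.3},
    {"dp":[0,0.047,0],"yaw":0.3,"gripper":-0.3},
    {"dp":[0,0.047,0],"yaw":0.3,"gripper":-0.3}
  ]
}}

```text
time: 3.8
tcp_pos: [633.8, -235.8, 59.2]
ee_rot: [-1.57, 0.0, -2.132]
wrist_force: [0.4, 0.7, 0.1]
finger_gap: 56.9
```

Request:
{"method": "send_rows", "body": {
  "steps": [
    {"dp":[0,0,0],"yaw":0,"gripper":0.1},
    {"dp":[0,0,0],"yaw":0,"gripper":0.1},
    {"dp":[0,0,0],"yaw":0,"gripper":0.1}
  ]
}}

```text
time: 4.1
tcp_pos: [634.8, -236.5, 59.9]
ee_rot: [-1.567, 0.0, -2.133]
wrist_force: [2.4, -0.9, 2.0]
finger_gap: 40.5
```

```bash
python3 -c "
from h import *
to(633,-235.5,58,-32.2); print(sensors.get_obs()['ft_torque'])"
```

```text
t 4.1 tcp [ 634.8 -236.5   59.9] zang -32.19 tilt [-4.0e-04 -1.0e+00  3.3e-03] F [ 2.4 -0.9  2. ] gap 40.5 j [-0.23  0.79  0.75  1.71 -0.66  0.91  0.24]
  dp m [ 0.0001  0.0019 -0.0021] yaw 0.01
[-0.35093551 -0.33053803 -0.01846015]
```

Request:
{"method": "send_rows", "body": {
  "steps": [
    {"dp":[0,0,0],"yaw":0,"gripper":0.25},
    {"dp":[0,0,0],"yaw":0,"gripper":0.25},
    {"dp":[0,0,0],"yaw":0,"gripper":0.25}
  ]
}}

```text
time: 4.4
tcp_pos: [634.6, -236.4, 59.7]
ee_rot: [-1.568, 0.001, -2.133]
wrist_force: [1.8, -0.1, 5.1]
finger_gap: 32.9
```

```bash
python3 -c "
from h import *
to(633,-235.5,58,-32.2); print(sensors.get_obs()['ft_torque'])"
```

```text
t 4.4 tcp [ 634.6 -236.4   59.7] zang -32.2 tilt [-5.0e-04 -1.0e+00  2.7e-03] F [ 1.8 -0.1  5.1] gap 32.9 j [-0.23  0.79  0.75  1.71 -0.66  0.91  0.24]
  dp m [ 0.0001  0.0017 -0.0019] yaw 0.0
[-0.18493026 -0.25274168 -0.01949178]
```

Request:
{"method": "send_rows", "body": {
  "steps": [
    {"dp":[0,0,0],"yaw":0,"gripper":1},
    {"dp":[0,0,0],"yaw":0,"gripper":1},
    {"dp":[0,0,0],"yaw":0,"gripper":1},
    {"dp":[0,0,0],"yaw":0,"gripper":1}
  ]
}}

```text
time: 4.8
tcp_pos: [635.3, -237.0, 59.8]
ee_rot: [-1.566, 0.0, -2.133]
wrist_force: [4.9, -3.5, 5.2]
finger_gap: 26.9
```

```bash
python3 -c "
from h import *
to(634,-236,58,-32.2); print(sensors.get_obs()['ft_torque'])"
```

```text
t 4.8 tcp [ 635.3 -237.    59.8] zang -32.21 tilt [-2.0e-04 -1.0e+00  4.6e-03] F [ 4.9 -3.5  5.2] gap 26.9 j [-0.23  0.79  0.75  1.71 -0.66  0.91  0.24]
  dp m [-0.0002  0.0018 -0.0016] yaw -0.01
[-0.68416583 -0.82055834 -0.13049159]
```

Request:
{"method": "send_rows", "body": {
  "steps": [
    {"dp":[0,0,0.0015],"yaw":0,"gripper":1},
    {"dp":[0,0,0.0015],"yaw":0,"gripper":1},
    {"dp":[0,0,0.0015],"yaw":0,"gripper":1}
  ]
}}

```text
time: 5.1
tcp_pos: [635.3, -237.0, 59.8]
ee_rot: [-1.569, 0.001, -2.133]
wrist_force: [0.7, 0.3, 9.7]
finger_gap: 27.0
```

```bash
python3 -c "
from h import *
to(636,-237,58,-32.2); print(sensors.get_obs()['ft_torque'])"
```

```text
t 5.1 tcp [ 635.3 -237.    59.8] zang -32.22 tilt [-6.0e-04 -1.0e+00  1.4e-03] F [0.7 0.3 9.7] gap 27.0 j [-0.23  0.79  0.75  1.71 -0.66  0.92  0.24]
  dp m [-0.0004  0.0018  0.0006] yaw -0.02
[-0.06465173 -0.0033133  -0.08320137]
```

Request:
{"method": "send_rows", "body": {
  "steps": [
    {"dp":[0,-0.01,0],"yaw":0,"gripper":1},
    {"dp":[0,-0.03,0],"yaw":0,"gripper":1},
    {"dp":[0,-0.06,0],"yaw":0,"gripper":1},
    {"dp":[0,-0.1,0],"yaw":0,"gripper":1},
    {"dp":[0,-0.14,0],"yaw":0,"gripper":1}
  ]
}}

```text
time: 5.6
tcp_pos: [633.0, -235.5, 198.3]
ee_rot: [-1.576, -0.001, -2.133]
wrist_force: [0.5, 0.6, -1.3]
finger_gap: 26.7
```

Request:
{"method": "send_rows", "body": {
  "steps": [
    {"dp":[0,-0.04,0],"yaw":0,"gripper":1},
    {"dp":[0,-0.08,0],"yaw":0,"gripper":1},
    {"dp":[0,-0.11,0],"yaw":0,"gripper":1},
    {"dp":[0,-0.11,0],"yaw":0,"gripper":1}
  ]
}}

```text
time: 6.0
tcp_pos: [635.2, -237.4, 312.3]
ee_rot: [-1.567, 0.001, -2.133]
wrist_force: [-0.5, 0.0, -0.5]
finger_gap: 26.5
```

```bash
python3 -c "
from h import *
to(520,250,305,-32.2);to(520,250,305,26)
grab('scene','s2'); grab('top','t2')
a=cv2.imread('pics/s2.png');b=cv2.imread('pics/t2.png'); cv2.imwrite('pics/c2.png',cv2.resize(np.vstack([a[60:260],b[70:300]]),None,fx=1.4,fy=1.4))"
```

```text
t 6.0 tcp [ 635.2 -237.4  312.3] zang -32.19 tilt [-0.0013 -1.      0.004 ] F [-0.5  0.  -0.5] gap 26.5 j [-0.33  0.56  0.94  1.48 -0.46  1.33  0.09]
  dp m [-0.3511  0.0064 -0.3572] yaw 0.01
t 6.0 tcp [ 635.2 -237.4  312.3] zang -32.19 tilt [-0.0013 -1.      0.004 ] F [-0.5  0.  -0.5] gap 26.5 j [-0.33  0.56  0.94  1.48 -0.46  1.33  0.09]
  dp m [-0.3511  0.0064 -0.3572] yaw -58.19
```

View pics/c2.png

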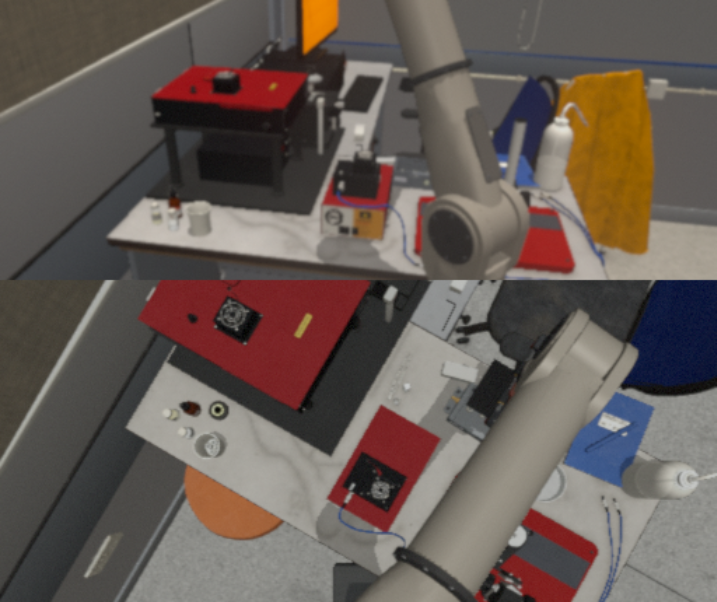

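```bash
python3 -c "
from h import *
k=.64
for u,v,z in[(335,252,330),(160,152,330),(412,115,330),(371,305,0),(371,305,20),(190,200,0)]: print((u,v,z),px2w('t0',u*k,v*k,z).round(0))
for u,v,z in[(425,250,90),(490,290,90),(433,390,90),(367,352,90)]: print('sup',(u,v,z),px2w('t0',u*k,v*k,z).round(0))
to(508,260,305,-32.2);to(580,-100,305,-32.2)"
```

```text
(335, 252, 330) [617. 158. 330.]
(160, 152, 330) [789. 455. 330.]
(412, 115, 330) [848.  29. 330.]
(371, 305, 0) [543. 125.   0.]
(371, 305, 20) [542. 123.  20.]
(190, 200, 0) [781. 533.   0.]
sup (425, 250, 90) [652.   6.  90.]
sup (490, 290, 90) [ 569. -127.   90.]
sup (433, 390, 90) [366.  -9.  90.]
sup (367, 352, 90) [443. 125.  90.]
t 6.1 tcp [ 634.  -235.9  307.6] zang -32.18 tilt [-3.0e-04 -1.0e+00 -2.2e-03] F [-0.   1.2 -1.5] gap 26.7 j [-0.33  0.56  0.94  1.49 -0.46  1.33  0.09]
  dp m [-0.3526  0.0035 -0.3707] yaw 0.02
t 6.1 tcp [ 634.  -235.9  307.6] zang -32.18 tilt [-3.0e-04 -1.0e+00 -2.2e-03] F [-0.   1.2 -1.5] gap 26.7 j [-0.33  0.56  0.94  1.49 -0.46  1.33  0.09]
  dp m [-0.0863  0.0029 -0.1181] yaw 0.02
```

Request:
{"method": "send_rows", "body": {
  "steps": [
    {"dp":[-0.02,0,-0.03],"yaw":0,"gripper":1},
    {"dp":[-0.045,0,-0.068],"yaw":0,"gripper":1},
    {"dp":[-0.07,0,-0.106],"yaw":0,"gripper":1},
    {"dp":[-0.095,0,-0.144],"yaw":0,"gripper":1},
    {"dp":[-0.115,0,-0.174],"yaw":0,"gripper":1}
  ]
}}

```text
time: 6.6
tcp_pos: [545.9, -43.4, 305.8]
ee_rot: [-1.576, -0.003, -2.13]
wrist_force: [-0.0, 1.0, -0.9]
finger_gap: 26.9
```

Request:
{"method": "send_rows", "body": {
  "steps": [
    {"dp":[-0.022,0,-0.032],"yaw":0,"gripper":1},
    {"dp":[-0.044,0,-0.065],"yaw":0,"gripper":1},
    {"dp":[-0.064,0,-0.097],"yaw":0,"gripper":1},
    {"dp":[-0.1,0,-0.118],"yaw":0,"gripper":1},
    {"dp":[-0.135,0,-0.138],"yaw":0,"gripper":1}
  ]
}}

```text
time: 7.1
tcp_pos: [501.4, 143.1, 306.7]
ee_rot: [-1.574, -0.002, -2.131]
wrist_force: [1.1, -1.4, -0.6]
finger_gap: 26.7
```

Request:
{"method": "send_rows", "body": {
  "steps": [
    {"dp":[-0.035,0,-0.02],"yaw":0,"gripper":1},
    {"dp":[-0.07,0,-0.04],"yaw":0,"gripper":1},
    {"dp":[-0.1,0,-0.058],"yaw":0,"gripper":1},
    {"dp":[-0.1,0,-0.058],"yaw":0,"gripper":1},
    {"dp":[-0.1,0,-0.058],"yaw":0,"gripper":1}
  ]
}}

```text
time: 7.6
tcp_pos: [506.5, 257.0, 306.3]
ee_rot: [-1.572, -0.005, -2.131]
wrist_force: [0.6, -0.0, -0.9]
finger_gap: 26.9
```

```bash
python3 -c "
from h import *
to(508,260,60,-32.2)
grab('scene','s3'); grab('top','t3')
a=cv2.imread('pics/s3.png');b=cv2.imread('pics/t3.png'); cv2.imwrite('pics/c3.png',np.hstack([cv2.resize(a[120:300,60:260],None,fx=2,fy=2),cv2.resize(b[100:280,60:260],None,fx=2,fy=2)]))"
```

```text
t 7.6 tcp [506.5 257.  306.3] zang -32.07 tilt [ 4.7e-03 -1.0e+00 -9.0e-04] F [ 0.6 -0.  -0.9] gap 26.9 j [-1.35  0.34  1.    1.75 -0.3   1.22 -0.83]
  dp m [-4.500e-03  2.463e-01 -1.000e-04] yaw 0.13
```

View pics/c3.png

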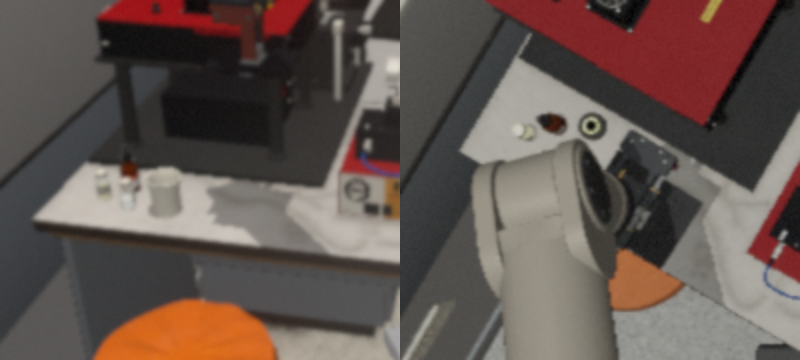

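Request:
{"method": "send_rows", "body": {
  "steps": [
    {"dp":[-0.002,0.05,-0.008],"yaw":0,"gripper":1},
    {"dp":[-0.003,0.095,-0.008],"yaw":0,"gripper":1},
    {"dp":[-0.003,0.14,-0.008],"yaw":0,"gripper":1},
    {"dp":[-0.003,0.185,-0.008],"yaw":0,"gripper":1},
    {"dp":[-0.003,0.225,-0.008],"yaw":0,"gripper":1}
  ]
}}

```text
time: 8.2
tcp_pos: [502.2, 261.7, 81.5]
ee_rot: [-1.571, -0.001, -2.135]
wrist_force: [0.3, 0.6, -0.9]
finger_gap: 26.7
```

Request:
{"method": "send_rows", "body": {
  "steps": [
    {"dp":[0,0.02,0],"yaw":0,"gripper":1},
    {"dp":[0,0.04,0],"yaw":0,"gripper":1},
    {"dp":[0,0.05,0],"yaw":0,"gripper":1},
    {"dp":[0,0.057,0],"yaw":0,"gripper":1},
    {"dp":[0,0.057,0],"yaw":0,"gripper":1}
  ]
}}

```text
time: 8.7
tcp_pos: [502.9, 263.0, 26.3]
ee_rot: [-1.571, -0.0, -2.133]
wrist_force: [-0.2, 0.2, -0.5]
finger_gap: 26.8
```

```bash
python3 -c "
from h import *
to(508,260,18.8,-32.2)"
```

```text
t 8.7 tcp [502.9 263.   26.3] zang -32.23 tilt [ 5.e-04 -1.e+00 -2.e-04] F [-0.2  0.2 -0.5] gap 26.8 j [-1.1   0.68  0.69  1.99 -0.66  0.71 -0.56]
  dp m [-0.0002  0.0075  0.0059] yaw -0.03
```

Request:
{"method": "send_rows", "body": {
  "steps": [
    {"dp":[0,0.003,0],"yaw":0,"gripper":1},
    {"dp":[0,0.006,0],"yaw":0,"gripper":1},
    {"dp":[0,0.008,0],"yaw":0,"gripper":1},
    {"dp":[0,0.008,0],"yaw":0,"gripper":1},
    {"dp":[0,0.008,0],"yaw":0,"gripper":1}
  ]
}}

```text
time: 9.2
tcp_pos: [503.3, 263.8, 19.0]
ee_rot: [-1.571, 0.001, -2.133]
wrist_force: [-0.0, -0.7, 4.7]
finger_gap: 27.1
```

```bash
python3 -c "
from h import *
to(508,260,18.8,-32.2)"
```

```text
t 9.2 tcp [503.3 263.8  19. ] zang -32.19 tilt [-1.e-03 -1.e+00  1.e-04] F [-0.  -0.7  4.7] gap 27.1 j [-1.09  0.69  0.68  1.99 -0.67  0.69 -0.55]
  dp m [0.0007 0.0002 0.006 ] yaw 0.01
```

Request:
{"method": "send_rows", "body": {
  "steps": [
    {"dp":[0,0,0],"yaw":0,"gripper":0.2},
    {"dp":[0,0,0],"yaw":0,"gripper":0.0},
    {"dp":[0,0,0],"yaw":0,"gripper":-0.3},
    {"dp":[0,0,0],"yaw":0,"gripper":-0.3},
    {"dp":[0,-0.02,0],"yaw":0,"gripper":-0.3}
  ]
}}

```text
time: 9.7
tcp_pos: [501.1, 262.8, 36.7]
ee_rot: [-1.573, -0.004, -2.132]
wrist_force: [0.7, -0.2, 0.2]
finger_gap: 56.7
```

Request:
{"method": "send_rows", "body": {
  "steps": [
    {"dp":[0,-0.05,0],"yaw":0,"gripper":-0.3},
    {"dp":[0,-0.1,0],"yaw":0,"gripper":-0.3},
    {"dp":[0,-0.15,0],"yaw":0,"gripper":-0.3},
    {"dp":[0,-0.2,0],"yaw":0,"gripper":-0.3},
    {"dp":[0,-0.25,0],"yaw":0,"gripper":-0.3}
  ]
}}

```text
time: 10.2
tcp_pos: [502.4, 263.1, 290.2]
ee_rot: [-1.571, -0.001, -2.133]
wrist_force: [0.1, 1.8, 0.1]
finger_gap: 56.7
```

```bash
python3 -c "
from h import *
to(500,0,300,-32.2);to(500,-10,300,-122)
"
```

```text
t 10.2 tcp [502.4 263.1 290.2] zang -32.21 tilt [ 5.e-04 -1.e+00 -3.e-04] F [0.1 1.8 0.1] gap 56.7 j [-1.36  0.35  1.    1.78 -0.32  1.18 -0.83]
  dp m [ 0.2239 -0.0097  0.1382] yaw -0.01
t 10.2 tcp [502.4 263.1 290.2] zang -32.21 tilt [ 5.e-04 -1.e+00 -3.e-04] F [0.1 1.8 0.1] gap 56.7 j [-1.36  0.35  1.    1.78 -0.32  1.18 -0.83]
  dp m [ 0.2324 -0.0097  0.1435] yaw 89.79
```

```bash
python3 -c "
from h import *
grab('scene','s4'); grab('top','t4')
crop('t4',300,130,400,215,6,'t4a')
crop('t4',120,130,250,230,3,'t4b')
a=cv2.imread('pics/t4a.png');b=cv2.imread('pics/t4b.png'); c=np.zeros((510,800,3),np.uint8); c[:510,:600]=a[:510]; b=cv2.resize(b,(200,154)); c[:154,600:]=b; d=cv2.resize(cv2.imread('pics/s4.png')[140:300,90:300],(200,152)); c[160:312,600:]=d; cv2.imwrite('pics/c4.png',c)
"
```

```text
(no output)
```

View pics/c4.png

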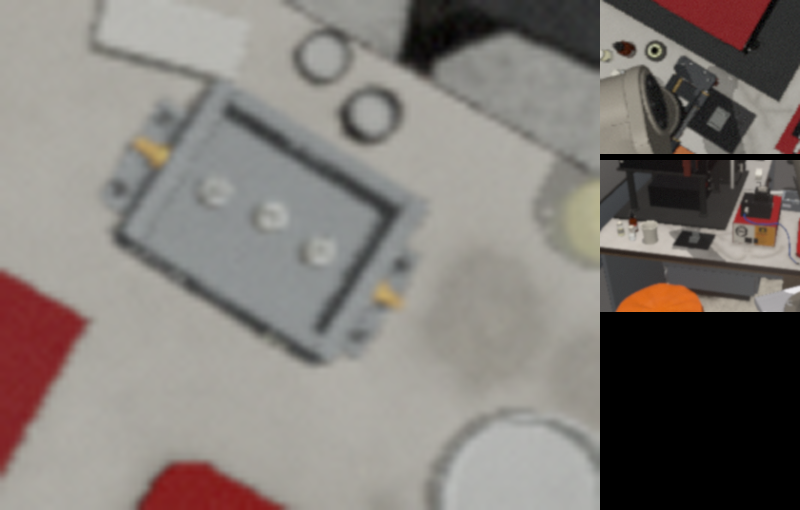

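```bash
python3 -c "
from h import *
c0=np.array([635.3,-237.0]); a=np.radians(-32.2); X=np.array([np.cos(a),np.sin(a)]);Y=np.array([-X[1],X[0]])
for u,v in[(217,191),(270,217),(318,251)]:
  p=px2w('t4',300+u/6-.4,130+v/6-.4,30)[:2]; print(p.round(1),'well xy',(X@(p-c0)).round(1),(Y@(p-c0)).round(1))
to(530,-50,305,-32.2)
for k in(34,0,-34): print((c0+Y*k).round(1))
"
```

```text
[ 654.3 -209.3] well xy 1.3 33.5
[ 639.5 -238.7] well xy 4.4 0.8
[ 620.2 -265. ] well xy 2.2 -31.8
t 10.3 tcp [506.3 264.2 294.6] zang -32.22 tilt [-0.0098 -0.9999  0.0034] F [-0.   0.3  0.2] gap 57.0 j [-1.36  0.35  1.01  1.77 -0.32  1.18 -0.82]
  dp m [ 0.2531 -0.0123  0.1876] yaw -0.02
[ 653.4 -208.2]
[ 635.3 -237. ]
[ 617.2 -265.8]
```

```bash
python3 -c "
from h import *
b=px2w('s0',572*.64,318*.64,30); print(b)
for z in(100,200,300): print(z,w2px('s0',[b[0],b[1],z])/.64, w2px('t0',[b[0],b[1],z])/.64)
for z in (0,100,200): print(z,px2w('t0',575*.64,394*.64,z),px2w('t0',590*.64,502*.64,z))
"
```

```text
[ 393.19632719 -420.84360431   30.        ]
100 [[577.05434144 293.54979634]] [[639.17370579 376.78005509]]
200 [[584.69392777 256.59355902]] [[659.5695552  381.14681337]]
300 [[592.87363089 217.0245252 ]] [[684.13152289 386.40553899]]
0 [ 348.19634433 -318.80976583    0.        ] [ 118.51090502 -346.15317492    0.        ]
100 [ 359.00981616 -292.7771789   100.        ] [ 147.03919667 -318.01168824  100.        ]
200 [ 369.823288   -266.74459197  200.        ] [ 175.56748833 -289.87020156  200.        ]
```

Request:
{"method": "send_rows", "body": {
  "steps": [
    {"dp":[0.05,0,0.037],"yaw":0,"gripper":-0.3},
    {"dp":[0.1,0,0.075],"yaw":0,"gripper":-0.3},
    {"dp":[0.14,0,0.105],"yaw":0,"gripper":-0.3},
    {"dp":[0.17,0,0.13],"yaw":0,"gripper":-0.3},
    {"dp":[0.195,0,0.165],"yaw":0,"gripper":-0.3}
  ]
}}

```text
time: 10.8
tcp_pos: [535.3, 15.2, 287.7]
ee_rot: [-1.573, 0.001, -2.132]
wrist_force: [0.7, 0.4, 0.7]
finger_gap: 57.2
```

Request:
{"method": "send_rows", "body": {
  "steps": [
    {"dp":[0.03,0,0.037],"yaw":0,"gripper":-0.3},
    {"dp":[0.06,0,0.075],"yaw":0,"gripper":-0.3},
    {"dp":[0.09,0,0.105],"yaw":0,"gripper":-0.3},
    {"dp":[0.12,0,0.13],"yaw":0,"gripper":-0.2},
    {"dp":[0.15,0,0.155],"yaw":0,"gripper":0.0}
  ]
}}

```text
time: 11.3
tcp_pos: [587.5, -194.1, 287.1]
ee_rot: [-1.572, -0.001, -2.133]
wrist_force: [0.4, 0.3, -0.0]
finger_gap: 48.1
```

```bash
python3 -c "
from h import *
to(620,-265,110,-32.2)"
```

```text
t 11.3 tcp [ 587.5 -194.1  287.1] zang -32.2 tilt [ 6.0e-04 -1.0e+00 -1.5e-03] F [ 0.4  0.3 -0. ] gap 48.1 j [-0.47  0.47  0.98  1.66 -0.41  1.23  0.04]
  dp m [0.0425 0.177  0.0655] yaw -0.0
```

Request:
{"method": "send_rows", "body": {
  "steps": [
    {"dp":[0.02,0.03,0.03],"yaw":0,"gripper":0.1},
    {"dp":[0.0425,0.06,0.0655],"yaw":0,"gripper":0.1},
    {"dp":[0.0425,0.1,0.0655],"yaw":0,"gripper":0.1},
    {"dp":[0.0425,0.145,0.0655],"yaw":0,"gripper":0.1},
    {"dp":[0.0425,0.185,0.0655],"yaw":0,"gripper":0.1}
  ]
}}

```text
time: 11.8
tcp_pos: [619.4, -263.6, 100.0]
ee_rot: [-1.573, -0.001, -2.134]
wrist_force: [0.5, -0.0, 0.5]
finger_gap: 39.4
```

Request:
{"method": "send_rows", "body": {
  "steps": [
    {"dp":[0,0.015,0],"yaw":0,"gripper":0.1},
    {"dp":[0,0.015,0],"yaw":0,"gripper":0.1},
    {"dp":[0,0.015,0],"yaw":0,"gripper":0.1}
  ]
}}

```text
time: 12.1
tcp_pos: [621.3, -264.1, 89.8]
ee_rot: [-1.569, -0.0, -2.133]
wrist_force: [0.0, -0.5, 0.8]
finger_gap: 39.4
```

```bash
python3 -c "
from h import *
to(619,-265.5,13,-32.2)"
```

```text
t 12.1 tcp [ 621.3 -264.1   89.8] zang -32.2 tilt [ 1.0e-04 -1.0e+00  1.7e-03] F [ 0.  -0.5  0.8] gap 39.4 j [-0.21  0.76  0.79  1.7  -0.64  0.96  0.26]
  dp m [ 0.0024  0.0768 -0.0013] yaw 0.0
```

Request:
{"method": "send_rows", "body": {
  "steps": [
    {"dp":[0.0015,0.035,0],"yaw":0,"gripper":0.1},
    {"dp":[0.0015,0.06,0],"yaw":0,"gripper":0.1},
    {"dp":[0.0015,0.075,0],"yaw":0,"gripper":0.1},
    {"dp":[0.0015,0.0755,0],"yaw":0,"gripper":0.1}
  ]
}}

```text
time: 12.5
tcp_pos: [619.9, -264.4, 12.8]
ee_rot: [-1.571, 0.0, -2.132]
wrist_force: [-0.5, -0.9, 0.6]
finger_gap: 39.5
```

Request:
{"method": "send_rows", "body": {
  "steps": [
    {"dp":[0,0,0],"yaw":0,"gripper":1},
    {"dp":[0,0,0],"yaw":0,"gripper":1},
    {"dp":[0,0,0],"yaw":0,"gripper":1},
    {"dp":[0,0,0],"yaw":0,"gripper":1}
  ]
}}

```text
time: 12.9
tcp_pos: [620.5, -265.0, 14.1]
ee_rot: [-1.569, 0.0, -2.133]
wrist_force: [0.2, 0.1, 4.4]
finger_gap: 13.9
```

```bash
python3 -c "
from h import *
to(480.7,-377,110,-32.2)"
```

```text
t 12.9 tcp [ 620.5 -265.    14.1] zang -32.19 tilt [-4.0e-04 -1.0e+00  1.7e-03] F [0.2 0.1 4.4] gap 13.9 j [-0.16  0.84  0.71  1.73 -0.71  0.84  0.32]
  dp m [ 0.1692 -0.0961 -0.0585] yaw 0.01
```

Request:
{"method": "send_rows", "body": {
  "steps": [
    {"dp":[0,-0.045,0],"yaw":0,"gripper":1},
    {"dp":[0,-0.09,0],"yaw":0,"gripper":1},
    {"dp":[0.04,-0.11,-0.01],"yaw":0,"gripper":1},
    {"dp":[0.085,-0.11,-0.025],"yaw":0,"gripper":1},
    {"dp":[0.13,-0.11,-0.04],"yaw":0,"gripper":1}
  ]
}}

```text
time: 13.4
tcp_pos: [516.4, -354.4, 124.3]
ee_rot: [-1.568, 0.0, -2.131]
wrist_force: [-0.5, -0.4, -0.4]
finger_gap: 13.8
```

Request:
{"method": "send_rows", "body": {
  "steps": [
    {"dp":[0.03,0,-0.01],"yaw":0,"gripper":1},
    {"dp":[0.061,0,-0.0185],"yaw":0,"gripper":1},
    {"dp":[0.061,0.02,-0.0185],"yaw":0,"gripper":1},
    {"dp":[0.061,0.04,-0.0185],"yaw":0,"gripper":1},
    {"dp":[0.061,0.06,-0.0185],"yaw":0,"gripper":1}
  ]
}}

```text
time: 13.9
tcp_pos: [468.5, -395.6, 62.8]
ee_rot: [-1.57, 0.0, -2.133]
wrist_force: [-0.3, -0.1, -0.4]
finger_gap: 14.1
```

```bash
python3 -c "
from h import *
to(469,-395.6,14,-32.2)
grab('scene','s5'); grab('top','t5')
a=cv2.imread('pics/s5.png');b=cv2.imread('pics/t5.png'); cv2.imwrite('pics/c5.png',cv2.resize(np.hstack([a[100:300,220:420],b[120:320,300:500]]),None,fx=2,fy=2,interpolation=cv2.INTER_CUBIC))
"
```

```text
t 13.9 tcp [ 468.5 -395.6   62.8] zang -32.24 tilt [-4.e-04 -1.e+00  1.e-03] F [-0.3 -0.1 -0.4] gap 14.1 j [ 0.06  0.7   0.76  1.87 -0.64  0.83  0.6 ]
  dp m [-0.0002  0.0488  0.0004] yaw -0.04
```

View pics/c5.png

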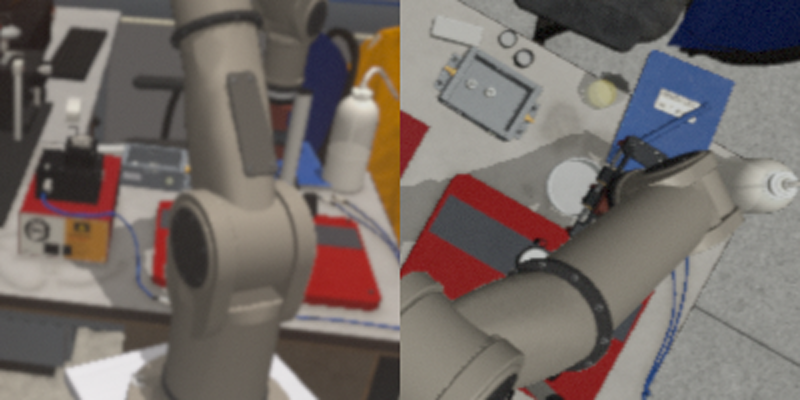

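Request:
{"method": "send_rows", "body": {
  "steps": [
    {"dp":[0.0,0.02,0],"yaw":0,"gripper":1},
    {"dp":[0,0.04,0],"yaw":0,"gripper":1},
    {"dp":[0,0.05,0],"yaw":0,"gripper":1},
    {"dp":[0,0.05,0],"yaw":0,"gripper":0.6},
    {"dp":[0,0.05,0],"yaw":0,"gripper":0.45}
  ]
}}

```text
time: 14.5
tcp_pos: [468.9, -395.7, 13.9]
ee_rot: [-1.57, -0.0, -2.133]
wrist_force: [0.2, 0.1, -0.7]
finger_gap: 22.1
```

Request:
{"method": "send_rows", "body": {
  "steps": [
    {"dp":[0.0,0,0],"yaw":0,"gripper":0.45},
    {"dp":[0,-0.03,0],"yaw":0,"gripper":0.45},
    {"dp":[0,-0.07,0],"yaw":0,"gripper":0.45},
    {"dp":[0,-0.11,0],"yaw":0,"gripper":0.3},
    {"dp":[0,-0.11,0],"yaw":0,"gripper":0.1}
  ]
}}

```text
time: 15.0
tcp_pos: [470.8, -398.3, 128.9]
ee_rot: [-1.561, -0.0, -2.133]
wrist_force: [-0.4, 0.1, -0.2]
finger_gap: 35.6
```

```bash
python3 -c "
from h import *
to(638,-238,110,-32.2)
grab('top','t6')"
```

```text
t 15.0 tcp [ 470.8 -398.3  128.9] zang -32.24 tilt [ 5.0e-04 -1.0e+00  9.7e-03] F [-0.4  0.1 -0.2] gap 35.6 j [ 0.01  0.62  0.84  1.83 -0.57  0.94  0.54]
  dp m [-0.2248  0.0194  0.0558] yaw -0.04
```

Request:
{"method": "send_rows", "body": {
  "steps": [
    {"dp":[-0.045,0,0.012],"yaw":0,"gripper":0.1},
    {"dp":[-0.09,0,0.024],"yaw":0,"gripper":0.1},
    {"dp":[-0.135,0,0.036],"yaw":0,"gripper":0.1},
    {"dp":[-0.18,0,0.047],"yaw":0,"gripper":0.1},
    {"dp":[-0.223,0,0.059],"yaw":0,"gripper":0.1}
  ]
}}

```text
time: 15.55
tcp_pos: [638.1, -235.5, 121.9]
ee_rot: [-1.572, 0.0, -2.132]
wrist_force: [0.9, -0.6, 0.1]
finger_gap: 39.6
```

Request:
{"method": "send_rows", "body": {
  "steps": [
    {"dp":[0,0.02,0],"yaw":0,"gripper":0.1},
    {"dp":[0,0.05,0],"yaw":0,"gripper":0.1},
    {"dp":[0,0.05,0],"yaw":0,"gripper":0.1}
  ]
}}

```text
time: 15.85
tcp_pos: [634.6, -235.6, 68.3]
ee_rot: [-1.579, -0.002, -2.132]
wrist_force: [-0.6, 0.5, 0.0]
finger_gap: 39.5
```

```bash
python3 -c "
from h import *
to(638,-238,13,-32.2)"
```

```text
t 15.85 tcp [ 634.6 -235.6   68.3] zang -32.14 tilt [ 0.0015 -1.     -0.0077] F [-0.6  0.5  0. ] gap 39.5 j [-0.24  0.79  0.77  1.7  -0.66  0.94  0.23]
  dp m [0.0001 0.0553 0.0046] yaw 0.06
```

Request:
{"method": "send_rows", "body": {
  "steps": [
    {"dp":[0,0.02,0.0015],"yaw":0,"gripper":0.1},
    {"dp":[0,0.045,0.0015],"yaw":0,"gripper":0.1},
    {"dp":[0,0.059,0.0015],"yaw":0,"gripper":0.1},
    {"dp":[0,0.059,0.0015],"yaw":0,"gripper":0.1},
    {"dp":[0,0.059,0.0015],"yaw":0,"gripper":0.1}
  ]
}}

```text
time: 16.35
tcp_pos: [638.7, -239.2, 14.5]
ee_rot: [-1.57, -0.0, -2.133]
wrist_force: [-0.2, -0.5, 0.1]
finger_gap: 39.8
```

Request:
{"method": "send_rows", "body": {
  "steps": [
    {"dp":[0,0,0],"yaw":0,"gripper":1},
    {"dp":[0,0,0],"yaw":0,"gripper":1},
    {"dp":[0,0,0],"yaw":0,"gripper":1},
    {"dp":[0,0,0],"yaw":0,"gripper":1}
  ]
}}

```text
time: 16.75
tcp_pos: [638.9, -238.7, 14.5]
ee_rot: [-1.57, 0.0, -2.132]
wrist_force: [-0.6, -0.1, 2.5]
finger_gap: 14.0
```

```bash
python3 -c "
from h import *
to(480.7,-377,130,-32.2)"
```

```text
t 16.75 tcp [ 638.9 -238.7   14.5] zang -32.18 tilt [-3.e-04 -1.e+00  7.e-04] F [-0.6 -0.1  2.5] gap 14.0 j [-0.2   0.85  0.72  1.71 -0.71  0.86  0.27]
  dp m [ 0.2013 -0.1156 -0.0601] yaw 0.02
```

Request:
{"method": "send_rows", "body": {
  "steps": [
    {"dp":[0,-0.045,0],"yaw":0,"gripper":1},
    {"dp":[0,-0.09,0],"yaw":0,"gripper":1},
    {"dp":[0.04,-0.11,-0.01],"yaw":0,"gripper":1},
    {"dp":[0.085,-0.11,-0.025],"yaw":0,"gripper":1},
    {"dp":[0.13,-0.11,-0.04],"yaw":0,"gripper":1}
  ]
}}

```text
time: 17.25
tcp_pos: [535.0, -328.3, 125.1]
ee_rot: [-1.569, 0.0, -2.131]
wrist_force: [0.2, -1.1, -0.6]
finger_gap: 14.5
```

Request:
{"method": "send_rows", "body": {
  "steps": [
    {"dp":[0.035,0,-0.01],"yaw":0,"gripper":1},
    {"dp":[0.071,0,-0.02],"yaw":0,"gripper":1},
    {"dp":[0.071,0.02,-0.02],"yaw":0,"gripper":1},
    {"dp":[0.071,0.04,-0.02],"yaw":0,"gripper":1},
    {"dp":[0.071,0.06,-0.02],"yaw":0,"gripper":1}
  ]
}}

```text
time: 17.75
tcp_pos: [480.6, -377.1, 63.6]
ee_rot: [-1.57, 0.0, -2.133]
wrist_force: [0.5, 0.4, 0.1]
finger_gap: 14.1
```

```bash
python3 -c "
from h import *
to(480.7,-377,14,-32.2)"
```

```text
t 17.75 tcp [ 480.6 -377.1   63.6] zang -32.23 tilt [-4.e-04 -1.e+00  8.e-04] F [0.5 0.4 0.1] gap 14.1 j [ 0.02  0.7   0.77  1.88 -0.64  0.83  0.56]
  dp m [-0.0001  0.0496 -0.    ] yaw -0.03
```

Request:
{"method": "send_rows", "body": {
  "steps": [
    {"dp":[0.0,0.02,0],"yaw":0,"gripper":1},
    {"dp":[0,0.038,0],"yaw":0,"gripper":1},
    {"dp":[0,0.044,0],"yaw":0,"gripper":1},
    {"dp":[0,0.044,0],"yaw":0,"gripper":0.6},
    {"dp":[0,0.044,0],"yaw":0,"gripper":0.45}
  ]
}}

```text
time: 18.25
tcp_pos: [481.0, -377.3, 20.6]
ee_rot: [-1.57, -0.0, -2.133]
wrist_force: [-0.9, -1.5, 0.5]
finger_gap: 22.1
```

Request:
{"method": "send_rows", "body": {
  "steps": [
    {"dp":[0.0,0,0],"yaw":0,"gripper":0.45},
    {"dp":[0,-0.03,0],"yaw":0,"gripper":0.45},
    {"dp":[0,-0.07,0],"yaw":0,"gripper":0.45},
    {"dp":[0,-0.1,0],"yaw":0,"gripper":0.3},
    {"dp":[0,-0.1,0],"yaw":0,"gripper":0.1}
  ]
}}

```text
time: 18.75
tcp_pos: [482.7, -379.2, 124.8]
ee_rot: [-1.563, 0.0, -2.133]
wrist_force: [0.3, 0.5, 0.5]
finger_gap: 35.6
```

```bash
python3 -c "
from h import *
to(653.5,-209,120,-32.2)"
```

```text
t 18.75 tcp [ 482.7 -379.2  124.8] zang -32.22 tilt [-1.0e-04 -1.0e+00  8.2e-03] F [0.3 0.5 0.5] gap 35.6 j [-0.03  0.62  0.84  1.84 -0.57  0.93  0.51]
  dp m [-0.235   0.0053  0.0537] yaw -0.02
```

Request:
{"method": "send_rows", "body": {
  "steps": [
    {"dp":[-0.047,0,0.011],"yaw":0,"gripper":0.1},
    {"dp":[-0.094,0,0.022],"yaw":0,"gripper":0.1},
    {"dp":[-0.14,0,0.034],"yaw":0,"gripper":0.1},
    {"dp":[-0.187,0,0.045],"yaw":0,"gripper":0.1},
    {"dp":[-0.2345,0,0.0565],"yaw":0,"gripper":0.1}
  ]
}}

```text
time: 19.25
tcp_pos: [654.5, -206.7, 119.8]
ee_rot: [-1.571, 0.0, -2.133]
wrist_force: [0.3, -1.0, -0.6]
finger_gap: 39.4
```

Request:
{"method": "send_rows", "body": {
  "steps": [
    {"dp":[0,0.0,0],"yaw":0,"gripper":0.1},
    {"dp":[0,0.025,0],"yaw":0,"gripper":0.1},
    {"dp":[0,0.05,0],"yaw":0,"gripper":0.1},
    {"dp":[0,0.05,0],"yaw":0,"gripper":0.1}
  ]
}}

```text
time: 19.65
tcp_pos: [651.1, -207.1, 66.5]
ee_rot: [-1.577, -0.001, -2.132]
wrist_force: [-0.1, 0.6, -1.0]
finger_gap: 40.0
```

```bash
python3 -c "
from h import *
to(653.8,-208.7,14,-32.2)"
```

```text
t 19.65 tcp [ 651.1 -207.1   66.5] zang -32.17 tilt [ 0.0013 -1.     -0.0058] F [-0.1  0.6 -1. ] gap 40.0 j [-0.28  0.8   0.77  1.68 -0.66  0.95  0.19]
  dp m [-0.0001  0.0524  0.0034] yaw 0.03
```

Request:
{"method": "send_rows", "body": {
  "steps": [
    {"dp":[0,0.02,0],"yaw":0,"gripper":0.1},
    {"dp":[0,0.045,0],"yaw":0,"gripper":0.1},
    {"dp":[0,0.055,0],"yaw":0,"gripper":0.1},
    {"dp":[0,0.055,0],"yaw":0,"gripper":0.1},
    {"dp":[0,0.055,0],"yaw":0,"gripper":0.1}
  ]
}}

```text
time: 20.15
tcp_pos: [653.9, -209.0, 15.7]
ee_rot: [-1.57, 0.0, -2.133]
wrist_force: [-0.0, 0.1, 0.6]
finger_gap: 39.8
```

Request:
{"method": "send_rows", "body": {
  "steps": [
    {"dp":[0,0,0],"yaw":0,"gripper":1},
    {"dp":[0,0,0],"yaw":0,"gripper":1},
    {"dp":[0,0,0],"yaw":0,"gripper":1},
    {"dp":[0,0,0],"yaw":0,"gripper":1}
  ]
}}

```text
time: 20.55
tcp_pos: [653.8, -208.5, 15.4]
ee_rot: [-1.57, 0.0, -2.133]
wrist_force: [0.5, 0.0, 2.3]
finger_gap: 14.1
```

```bash
python3 -c "
from h import *
to(492.4,-358.4,130,-32.2)
grab('top','t7')
for n in('t0','t5','t7'):
  im=cv2.imread(f'pics/{n}.png'); print(n, im[205:222,372:404].mean((0,1)))
crop('t7',360,190,420,240,5,'t7a')
"
```

```text
t 20.55 tcp [ 653.8 -208.5   15.4] zang -32.19 tilt [-4.e-04 -1.e+00  7.e-04] F [0.5 0.  2.3] gap 14.1 j [-0.25  0.86  0.72  1.7  -0.72  0.87  0.22]
  dp m [ 0.2128 -0.1147 -0.0566] yaw 0.01
t0 [162.58823529 165.56433824 164.63786765]
t5 [130.54595588 132.91911765 133.44485294]
t7 [162.72794118 165.93933824 165.03308824]
```

View pics/t7a.png

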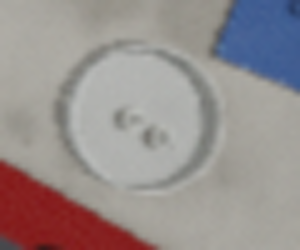

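Request:
{"method": "send_rows", "body": {
  "steps": [
    {"dp":[0,-0.045,0],"yaw":0,"gripper":1},
    {"dp":[0,-0.09,0],"yaw":0,"gripper":1},
    {"dp":[0.04,-0.11,-0.01],"yaw":0,"gripper":1},
    {"dp":[0.085,-0.11,-0.025],"yaw":0,"gripper":1},
    {"dp":[0.13,-0.11,-0.04],"yaw":0,"gripper":1}
  ]
}}

```text
time: 21.1
tcp_pos: [549.8, -298.1, 126.0]
ee_rot: [-1.569, 0.0, -2.131]
wrist_force: [-1.0, -1.6, -0.1]
finger_gap: 14.1
```

Request:
{"method": "send_rows", "body": {
  "steps": [
    {"dp":[0.04,0,-0.009],"yaw":0,"gripper":1},
    {"dp":[0.0865,0,-0.0166],"yaw":0,"gripper":1},
    {"dp":[0.0865,0.02,-0.0166],"yaw":0,"gripper":1},
    {"dp":[0.0865,0.04,-0.0166],"yaw":0,"gripper":1},
    {"dp":[0.0865,0.06,-0.0166],"yaw":0,"gripper":1}
  ]
}}

```text
time: 21.6
tcp_pos: [490.0, -361.9, 64.5]
ee_rot: [-1.57, 0.0, -2.134]
wrist_force: [0.2, 0.3, -0.1]
finger_gap: 13.7
```

```bash
python3 -c "
from h import *
to(490.3,-361.8,30,-32.2)"
```

```text
t 21.6 tcp [ 490.  -361.9   64.5] zang -32.25 tilt [-4.e-04 -1.e+00  6.e-04] F [ 0.2  0.3 -0.1] gap 13.7 j [-0.01  0.69  0.77  1.88 -0.65  0.83  0.54]
  dp m [-0.0003  0.0345  0.0002] yaw -0.05
```

Request:
{"method": "send_rows", "body": {
  "steps": [
    {"dp":[0.0,0.02,0],"yaw":0,"gripper":1},
    {"dp":[0,0.035,0],"yaw":0,"gripper":1},
    {"dp":[0,0.035,0],"yaw":0,"gripper":1},
    {"dp":[0,0.035,0],"yaw":0,"gripper":0.6},
    {"dp":[0,0.035,0],"yaw":0,"gripper":0.45}
  ]
}}

```text
time: 22.1
tcp_pos: [490.7, -362.1, 30.9]
ee_rot: [-1.569, -0.0, -2.133]
wrist_force: [0.3, -0.9, 0.8]
finger_gap: 21.8
```

Request:
{"method": "send_rows", "body": {
  "steps": [
    {"dp":[0.0,0,0],"yaw":0,"gripper":0.45},
    {"dp":[0,-0.04,0],"yaw":0,"gripper":0.45},
    {"dp":[0,-0.09,0],"yaw":0,"gripper":0.45},
    {"dp":[0,-0.14,0],"yaw":0,"gripper":0.2},
    {"dp":[0,-0.19,0],"yaw":0,"gripper":-0.3}
  ]
}}

```text
time: 22.6
tcp_pos: [489.9, -361.6, 222.4]
ee_rot: [-1.57, 0.0, -2.133]
wrist_force: [1.4, -0.3, 0.6]
finger_gap: 36.7
```

Request:
{"method": "send_rows", "body": {
  "steps": [
    {"dp":[0,-0.04,0],"yaw":0,"gripper":-0.3},
    {"dp":[-0.04,-0.08,0],"yaw":0,"gripper":-0.3},
    {"dp":[-0.085,-0.08,-0.01],"yaw":0,"gripper":-0.3},
    {"dp":[-0.13,-0.08,-0.025],"yaw":0,"gripper":-0.3},
    {"dp":[-0.17,-0.08,-0.045],"yaw":0,"gripper":-0.5}
  ]
}}

```text
time: 23.1
tcp_pos: [543.8, -191.5, 300.8]
ee_rot: [-1.569, 0.001, -2.132]
wrist_force: [0.6, 0.8, 0.9]
finger_gap: 62.1
```

```bash
python3 -c "
from h import *
to(500,60,305,-32.2)
grab('top','t8')
crop('t8',360,190,420,240,5,'t8a')
crop('t8',100,150,220,220,5,'t8b')
a=cv2.imread('pics/t8a.png');b=cv2.imread('pics/t8b.png'); c=np.zeros((600,600,3),np.uint8); c[:250,:300]=a;c[250:,:]=b; cv2.imwrite('pics/c8.png',c)
"
```

```text
t 23.1 tcp [ 543.8 -191.5  300.8] zang -32.13 tilt [-0.0012 -1.      0.0016] F [0.6 0.8 0.9] gap 62.1 j [-0.55  0.38  1.04  1.75 -0.35  1.21  0.02]
  dp m [-0.1897 -0.0043 -0.1709] yaw 0.07
```

View pics/c8.png

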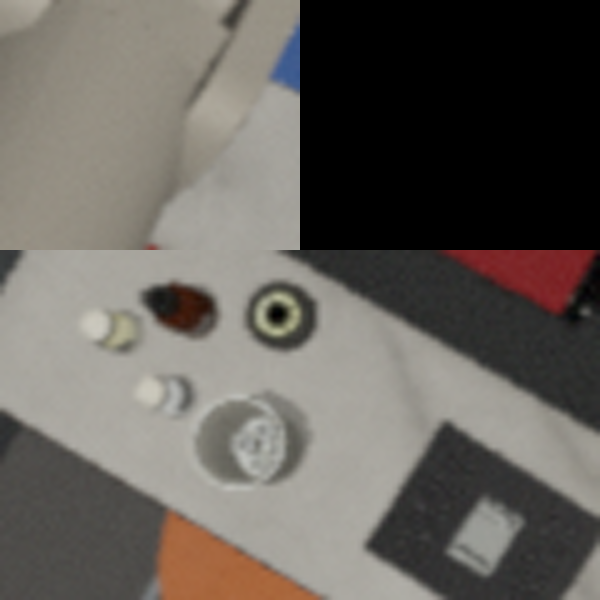

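```bash
python3 - <<'E'
from h import *
f=px2w('t8',100+241/5-.4,150+191/5-.4,72); print('rim',f)
th=np.linspace(0,2*np.pi,60)
im=cv2.imread('pics/t8.png')
def draw(c,z,r,col,im5):
    for t in th:
        u=w2px('t8',[c[0]+r*np.cos(t),c[1]+r*np.sin(t),z])[0]; q=((u-[100,150]+.4)*8).astype(int); cv2.circle(im5,tuple(int(k) for k in q),1,col,-1)
c=cv2.resize(im[150:210,100:180],None,fx=8,fy=8,interpolation=cv2.INTER_CUBIC)
draw(f,72,31.5,(0,0,255),c); draw(f,0,25,(0,255,0),c); draw((655,404.5),18,24,(255,0,0),c); draw((599.4,481.4),57,11,(255,0,0),c); draw((655.6,456.4),0,16.5,(255,255,0),c)
cv2.imwrite('pics/c9.png',c)
to(500,60,305,-32.2)
E
```

```text
rim [565.44165738 413.80870407  72.        ]
t 23.15 tcp [ 545.7 -182.5  299.5] zang -31.55 tilt [-0.0042 -1.     -0.0027] F [ 1.8  4.3 -1.5] gap 64.5 j [-0.56  0.38  1.04  1.75 -0.35  1.22  0.02]
  dp m [-0.1828 -0.0042 -0.1658] yaw 0.65
```

View pics/c9.png

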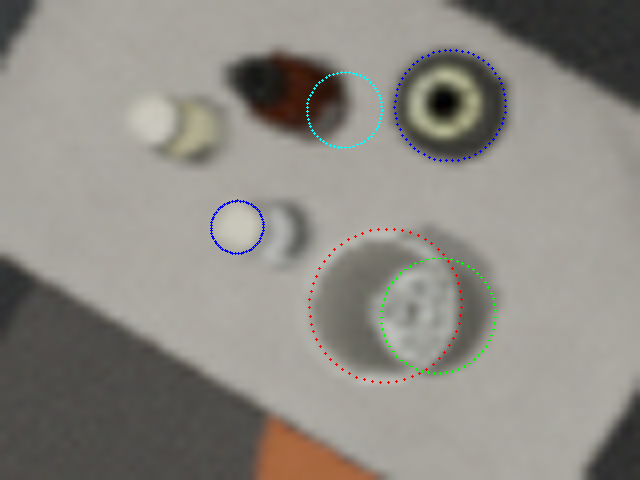

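Request:
{"method": "send_rows", "body": {
  "steps": [
    {"dp":[-0.03,0,-0.03],"yaw":0,"gripper":-0.6},
    {"dp":[-0.063,0,-0.06],"yaw":0,"gripper":-0.6},
    {"dp":[-0.097,0,-0.09],"yaw":0,"gripper":-0.6},
    {"dp":[-0.13,0,-0.125],"yaw":0,"gripper":-0.6},
    {"dp":[-0.165,0,-0.16],"yaw":0,"gripper":-0.6}
  ]
}}

```text
time: 23.65
tcp_pos: [494.5, 32.1, 300.2]
ee_rot: [-1.571, 0.001, -2.134]
wrist_force: [-0.1, 0.6, 0.1]
finger_gap: 70.5
```

Request:
{"method": "send_rows", "body": {
  "steps": [
    {"dp":[-0.04,0,-0.02],"yaw":0,"gripper":-0.6},
    {"dp":[-0.08,0,-0.04],"yaw":0,"gripper":-0.6},
    {"dp":[-0.122,0,-0.06],"yaw":0,"gripper":-0.6},
    {"dp":[-0.165,0,-0.08],"yaw":0,"gripper":-0.6},
    {"dp":[-0.207,0,-0.1],"yaw":0,"gripper":-0.6}
  ]
}}

```text
time: 24.15
tcp_pos: [520.9, 261.4, 300.5]
ee_rot: [-1.571, 0.001, -2.133]
wrist_force: [0.4, -0.2, 0.3]
finger_gap: 70.6
```

Request:
{"method": "send_rows", "body": {
  "steps": [
    {"dp":[-0.04,0,-0.01],"yaw":0,"gripper":-0.6},
    {"dp":[-0.08,0,-0.02],"yaw":0,"gripper":-0.6},
    {"dp":[-0.1,0,-0.02],"yaw":0,"gripper":-0.6},
    {"dp":[-0.1,0,-0.02],"yaw":0,"gripper":-0.6},
    {"dp":[-0.1,0,-0.02],"yaw":0,"gripper":-0.6}
  ]
}}

```text
time: 24.65
tcp_pos: [557.4, 353.6, 300.1]
ee_rot: [-1.57, -0.001, -2.134]
wrist_force: [0.7, -0.4, 0.4]
finger_gap: 70.4
```

```bash
python3 -c "
from h import *
to(565.4,413.8,100,-32.2)"
```

```text
t 24.65 tcp [557.4 353.6 300.1] zang -32.25 tilt [ 6.e-04 -1.e+00  6.e-04] F [ 0.7 -0.4  0.4] gap 70.4 j [-1.27  0.53  0.93  1.54 -0.44  1.29 -0.85]
  dp m [-0.0553  0.2    -0.0255] yaw -0.05
```

Request:
{"method": "send_rows", "body": {
  "steps": [
    {"dp":[-0.03,0.02,-0.014],"yaw":0,"gripper":-0.6},
    {"dp":[-0.0553,0.06,-0.0255],"yaw":0,"gripper":-0.6},
    {"dp":[-0.0553,0.11,-0.0255],"yaw":0,"gripper":-0.6},
    {"dp":[-0.0553,0.155,-0.0255],"yaw":0,"gripper":-0.6},
    {"dp":[-0.0553,0.2,-0.0255],"yaw":0,"gripper":-0.6}
  ]
}}

```text
time: 25.15
tcp_pos: [565.2, 413.5, 99.5]
ee_rot: [-1.57, 0.001, -2.134]
wrist_force: [0.3, 1.6, -0.1]
finger_gap: 70.1
```

Request:
{"method": "send_rows", "body": {
  "steps": [
    {"dp":[0,0,0],"yaw":0,"gripper":-0.6},
    {"dp":[0,0,0],"yaw":0,"gripper":-0.6}
  ]
}}

```text
time: 25.35
tcp_pos: [565.6, 414.0, 101.5]
ee_rot: [-1.57, 0.0, -2.134]
wrist_force: [0.3, 0.2, 1.2]
finger_gap: 70.0
```

```bash
python3 -c "
from h import *
to(565.4,413.8,15,-32.2)"
```

```text
t 25.35 tcp [565.6 414.  101.5] zang -32.29 tilt [-0.e+00 -1.e+00  6.e-04] F [0.3 0.2 1.2] gap 70.0 j [-1.21  0.77  0.78  1.62 -0.62  1.01 -0.8 ]
  dp m [ 0.0003  0.0865 -0.0001] yaw -0.09
```

Request:
{"method": "send_rows", "body": {
  "steps": [
    {"dp":[0,0.02,0],"yaw":0,"gripper":-0.75},
    {"dp":[0,0.045,0],"yaw":0,"gripper":-0.75},
    {"dp":[0,0.07,0],"yaw":0,"gripper":-0.75},
    {"dp":[0,0.0865,0],"yaw":0,"gripper":-0.75},
    {"dp":[0,0.0865,0],"yaw":0,"gripper":-0.75}
  ]
}}

```text
time: 25.85
tcp_pos: [565.1, 415.2, 13.9]
ee_rot: [-1.571, -0.0, -2.133]
wrist_force: [-0.1, -0.6, -0.0]
finger_gap: 76.8
```

Request:
{"method": "send_rows", "body": {
  "steps": [
    {"dp":[0,0,0],"yaw":0,"gripper":-0.2},
    {"dp":[0,0,0],"yaw":0,"gripper":-0.2},
    {"dp":[0,0,0],"yaw":0,"gripper":-0.2}
  ]
}}

```text
time: 26.15
tcp_pos: [566.1, 416.1, 15.4]
ee_rot: [-1.57, 0.003, -2.133]
wrist_force: [-1.0, 0.5, 5.3]
finger_gap: 59.9
```

Request:
{"method": "send_rows", "body": {
  "steps": [
    {"dp":[0,0,0],"yaw":0,"gripper":1},
    {"dp":[0,0,0],"yaw":0,"gripper":1},
    {"dp":[0,0,0],"yaw":0,"gripper":1}
  ]
}}

```text
time: 26.45
tcp_pos: [566.1, 416.2, 15.4]
ee_rot: [-1.57, 0.003, -2.132]
wrist_force: [-1.7, 0.3, 5.9]
finger_gap: 59.7
```

```bash
python3 -c "
from h import *
to(500,130,320,57.8)"
```

```text
t 26.45 tcp [566.1 416.2  15.4] zang -32.17 tilt [-2.9e-03 -1.0e+00  7.0e-04] F [-1.7  0.3  5.9] gap 59.7 j [-1.17  0.87  0.7   1.65 -0.69  0.88 -0.75]
  dp m [ 0.2766 -0.3054  0.0966] yaw -89.97
```

Request:
{"method": "send_rows", "body": {
  "steps": [
    {"dp":[0,0,0],"yaw":0,"gripper":-0.75},
    {"dp":[0,0,0],"yaw":0,"gripper":-0.75},
    {"dp":[0,-0.02,0],"yaw":0,"gripper":-0.75},
    {"dp":[0,-0.036,0],"yaw":0,"gripper":-0.75},
    {"dp":[0,-0.036,0],"yaw":0,"gripper":-0.75}
  ]
}}

```text
time: 26.95
tcp_pos: [567.3, 416.1, 53.3]
ee_rot: [-1.569, 0.005, -2.133]
wrist_force: [-0.1, 0.3, 0.4]
finger_gap: 76.7
```

Request:
{"method": "send_rows", "body": {
  "steps": [
    {"dp":[0,0,0],"yaw":0,"gripper":-0.3},
    {"dp":[0,0,0],"yaw":0,"gripper":-0.3},
    {"dp":[0,0,0],"yaw":0,"gripper":1},
    {"dp":[0,0,0],"yaw":0,"gripper":1},
    {"dp":[0,0,0],"yaw":0,"gripper":1}
  ]
}}

```text
time: 27.45
tcp_pos: [564.7, 415.3, 49.0]
ee_rot: [-1.571, -0.001, -2.132]
wrist_force: [-0.4, 0.9, -0.5]
finger_gap: 59.8
```

Request:
{"method": "send_rows", "body": {
  "steps": [
    {"dp":[0,-0.01,0],"yaw":0,"gripper":1},
    {"dp":[0,-0.02,0],"yaw":0,"gripper":1},
    {"dp":[0,-0.02,0],"yaw":0,"gripper":1}
  ]
}}

```text
time: 27.75
tcp_pos: [566.4, 415.6, 71.6]
ee_rot: [-1.569, 0.003, -2.133]
wrist_force: [0.9, 0.3, -1.8]
finger_gap: 60.2
```

```bash
python3 -c "
from h import *
to(500,130,320,57.8)
grab('scene','s10');grab('top','t10')
crop('s10',80,160,220,260,5,'s10a')"
```

```text
t 27.75 tcp [566.4 415.6  71.6] zang -32.21 tilt [-0.0028 -1.      0.0015] F [ 0.9  0.3 -1.8] gap 60.2 j [-1.2   0.81  0.75  1.64 -0.65  0.96 -0.78]
  dp m [ 0.2763 -0.2491  0.0964] yaw -90.01
```

View pics/s10a.png

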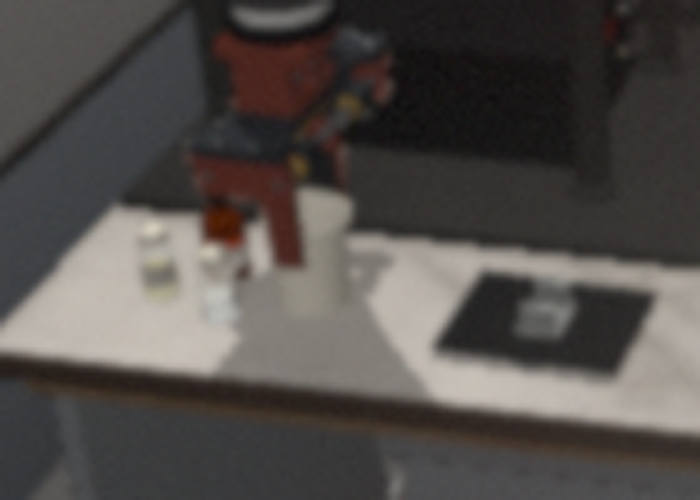

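Request:
{"method": "send_rows", "body": {
  "steps": [
    {"dp":[0,-0.03,0],"yaw":0,"gripper":1},
    {"dp":[0,-0.08,0],"yaw":0,"gripper":1},
    {"dp":[0,-0.13,0],"yaw":0,"gripper":1},
    {"dp":[0,-0.18,0],"yaw":0,"gripper":1},
    {"dp":[0,-0.23,0],"yaw":0,"gripper":1}
  ]
}}

```text
time: 28.35
tcp_pos: [564.6, 414.9, 301.2]
ee_rot: [-1.571, -0.0, -2.133]
wrist_force: [0.9, 0.5, -0.4]
finger_gap: 59.7
```

Request:
{"method": "send_rows", "body": {
  "steps": [
    {"dp":[0.03,-0.01,0.02],"yaw":-8,"gripper":1},
    {"dp":[0.065,-0.01,0.03],"yaw":-16,"gripper":1},
    {"dp":[0.1,-0.01,0.04],"yaw":-24,"gripper":1},
    {"dp":[0.135,-0.01,0.05],"yaw":-32,"gripper":1},
    {"dp":[0.165,-0.01,0.06],"yaw":-40,"gripper":1}
  ]
}}

```text
time: 28.85
tcp_pos: [527.1, 241.6, 309.2]
ee_rot: [-1.571, 0.0, -1.429]
wrist_force: [0.3, 0.1, -1.1]
finger_gap: 60.3
```

Request:
{"method": "send_rows", "body": {
  "steps": [
    {"dp":[0,0,0],"yaw":-8,"gripper":1},
    {"dp":[0,0,0],"yaw":-16,"gripper":1},
    {"dp":[0,0,0],"yaw":-24,"gripper":1},
    {"dp":[0,0,0],"yaw":-32,"gripper":1},
    {"dp":[0,0,0],"yaw":-40,"gripper":1}
  ]
}}

```text
time: 29.35
tcp_pos: [527.7, 243.4, 309.2]
ee_rot: [-1.571, 0.0, -0.731]
wrist_force: [0.4, -0.4, -0.4]
finger_gap: 60.1
```

```bash
python3 -c "
from h import *
to(500,60,315,57.8);to(561.6,-200,315,57.8)"
```

```text
t 29.35 tcp [527.7 243.4 309.2] zang 48.12 tilt [-3.e-04 -1.e+00 -4.e-04] F [ 0.4 -0.4 -0.4] gap 60.1 j [-1.07  0.29  0.68  1.71 -0.19  1.21  0.49]
  dp m [ 0.1018 -0.0058 -0.155 ] yaw -9.68
t 29.35 tcp [527.7 243.4 309.2] zang 48.12 tilt [-3.e-04 -1.e+00 -4.e-04] F [ 0.4 -0.4 -0.4] gap 60.1 j [-1.07  0.29  0.68  1.71 -0.19  1.21  0.49]
  dp m [ 0.3212 -0.0058 -0.3075] yaw -9.68
```

Request:
{"method": "send_rows", "body": {
  "steps": [
    {"dp":[0.025,0,-0.025],"yaw":-5,"gripper":1},
    {"dp":[0.058,0,-0.056],"yaw":-9.7,"gripper":1},
    {"dp":[0.09,0,-0.087],"yaw":-9.7,"gripper":1},
    {"dp":[0.123,0,-0.118],"yaw":-9.7,"gripper":1},
    {"dp":[0.155,0,-0.149],"yaw":-9.7,"gripper":1}
  ]
}}

```text
time: 29.85
tcp_pos: [542.3, 27.2, 309.3]
ee_rot: [-1.57, 0.0, -0.567]
wrist_force: [0.5, -0.2, -1.1]
finger_gap: 60.0
```

```bash
python3 -c "
from h import *
to(561.6,-200,315,57.8)"
```

```text
t 29.85 tcp [542.3  27.2 309.3] zang 57.49 tilt [-3.e-04 -1.e+00  3.e-04] F [ 0.5 -0.2 -1.1] gap 60.0 j [-0.79  0.21  0.75  1.8  -0.16  1.19  1.01]
  dp m [ 0.1383 -0.0058 -0.1812] yaw -0.31
```

Request:
{"method": "send_rows", "body": {
  "steps": [
    {"dp":[0.028,0,-0.035],"yaw":-0.3,"gripper":1},
    {"dp":[0.056,0,-0.073],"yaw":-0.3,"gripper":1},
    {"dp":[0.084,0,-0.11],"yaw":-0.3,"gripper":1},
    {"dp":[0.111,0,-0.145],"yaw":-0.3,"gripper":1},
    {"dp":[0.1383,0,-0.181],"yaw":-0.3,"gripper":1}
  ]
}}

```text
time: 30.35
tcp_pos: [561.8, -199.4, 309.2]
ee_rot: [-1.57, 0.0, -0.562]
wrist_force: [0.8, 0.3, -0.4]
finger_gap: 60.1
```

Request:
{"method": "send_rows", "body": {
  "steps": [
    {"dp":[0,0.03,0],"yaw":0,"gripper":1},
    {"dp":[0,0.07,0],"yaw":0,"gripper":1},
    {"dp":[0,0.11,0],"yaw":0,"gripper":1},
    {"dp":[0,0.15,0],"yaw":0,"gripper":1},
    {"dp":[0,0.19,0],"yaw":0,"gripper":1}
  ]
}}

```text
time: 30.85
tcp_pos: [561.8, -197.7, 117.8]
ee_rot: [-1.571, 0.0, -0.562]
wrist_force: [1.2, 0.3, -0.5]
finger_gap: 59.7
```

```bash
python3 -c "
from h import *
to(561.6,-200,95,57.8)
grab('scene','s11'); grab('top','t11')
crop('s11',200,100,340,200,5.5,'s11a')"
```

```text
t 30.85 tcp [ 561.8 -197.7  117.8] zang 57.8 tilt [-1.e-04 -1.e+00  0.e+00] F [ 1.2  0.3 -0.5] gap 59.7 j [-0.27  0.55  0.69  1.88 -0.45  0.87  1.65]
  dp m [ 0.001   0.0228 -0.0021] yaw 0.0
```

View pics/s11a.png

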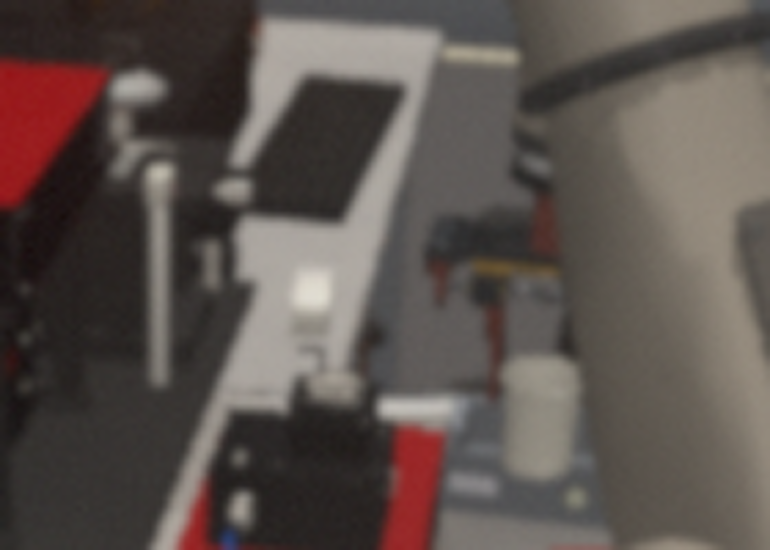

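Request:
{"method": "send_rows", "body": {
  "steps": [
    {"dp":[0.001,0.015,-0.002],"yaw":0,"gripper":1},
    {"dp":[0.001,0.026,-0.002],"yaw":0,"gripper":1},
    {"dp":[0.001,0.026,-0.002],"yaw":0,"gripper":1},
    {"dp":[0.001,0.026,-0.002],"yaw":0,"gripper":1}
  ]
}}

```text
time: 31.35
tcp_pos: [562.5, -200.2, 94.3]
ee_rot: [-1.57, -0.001, -0.562]
wrist_force: [0.1, -0.0, -0.4]
finger_gap: 59.5
```

```bash
cat >> h.py <<'E'
def dr():
    o=sensors.get_obs(); a=np.radians(-32.2); X=np.array([np.cos(a),np.sin(a)]); d=o['tcp_pos'][:2]-[635.3,-237.]
    print('t',o['time'],'dryer x,y,z',(X@d).round(1),(X[0]*d[1]-X[1]*d[0]).round(1),o['tcp_pos'][2].round(1),'F',o['wrist_force'].round(1),'gap',round(o['finger_gap'],1),'j',o['joint_pos'].round(2))
E
python3 -c "
from h import *
dr()"
```

```text
t 31.35 dryer x,y,z -81.2 -7.6 94.3 F [ 0.1 -0.  -0.4] gap 59.5 j [-0.25  0.59  0.66  1.89 -0.48  0.83  1.68]
```

Request:
{"method": "send_rows", "body": {
  "steps": [
    {"dp":[0.004,0.002,0],"yaw":0,"gripper":1},
    {"dp":[0.012,0.001,0],"yaw":0,"gripper":1},
    {"dp":[0.022,0,0],"yaw":0,"gripper":1},
    {"dp":[0.031,-0.001,0],"yaw":0,"gripper":1},
    {"dp":[0.039,-0.001,0],"yaw":0,"gripper":1}
  ]
}}

```text
time: 31.85
tcp_pos: [595.7, -220.9, 94.5]
ee_rot: [-1.57, 0.0, -0.562]
wrist_force: [-1.7, 2.2, -0.1]
finger_gap: 59.8
```

```bash
python3 -c "
from h import *
dr(); grab('scene','s12')
crop('s12',200,100,340,200,5.5,'s12a')"
```

```text
t 31.85 dryer x,y,z -42.1 -7.5 94.5 F [-1.7  2.2 -0.1] gap 59.8 j [-0.2   0.64  0.65  1.79 -0.49  0.88  1.69]
```

```bash
cat >> h.py <<'E'
def ascii(n,u0,v0,u1,v1,s=1):
    im=cv2.imread(f'pics/{n}.png')[v0:v1,u0:u1]
    h=cv2.cvtColor(im,cv2.COLOR_BGR2HSV); g=im.mean(2)
    for r in range(0,im.shape[0],2): print(''.join('R' if h[r,c,1]>110 and g[r,c]>30 else ' .:-=+*#%@'[min(9,int(g[r,c]/25.6))] for c in range(0,im.shape[1])))
E
python3 -c "
from h import *
im=cv2.imread('pics/s11.png'); print(im[100+420//5-8,200+540//5-10], w2px('s11',[562.5,-200,115]), im[175,298],im[185,330])
ascii('s12',275,145,325,200)"
```

```text
[129 139 145] [[297.87327172 173.487988  ]] [129 140 144] [ 89  99 106]
----::::...:::::...:::::::::::----------======++++
----::.............:::::::::::-----------=======++
----:::.:::::RRRRR::::::::::::-----------=========
-----:::::--:::::::------::::::-----------========
-----::::::::....:::------::::-------------=======
-----::----::....:---:::--:::::-------------======
-------------:::::---------::::--------------=====
--------------::::---------::::---------------====
--------------::::--------::::::--------------====
---------------:::--------:.::::---------------===
---------------:::-------::..::-----------------==
---------------::--------::.::::-----------------=
---------::::::::-====++=+++==-------------------=
-=======------:::-==+++++****+=-:-----------------
*******+==-----:--=++++++****+=--:----------------
******+=----------=+++++*****+=-::----------------
===++==-----------=++++**##**+=-::----------------
RRRRRR-----------==+++**###**+=-:::---------------
RRRRRR-----====--==++**####**+=--:::--------------
RRRRR------------=+++*#####**+==--:::-------------
RRRRR:-----------==++*#####*+=----::--------------
RRRRR-==+++++==-----===++++==----::::-------------
RRRRR---=======-------------===---::--------------
RRRR::----------------------===---:::-------------
RRRR:-====-------------------------:--------------
RRRR-========================---------------------
RRR:-=====================++******+=-------=======
RRR:-===========+++++++++++********+==-===++++++++
```

Request:
{"method": "send_rows", "body": {
  "steps": [
    {"dp":[0.011,0.002,0],"yaw":0,"gripper":1},
    {"dp":[0.022,0.007,0],"yaw":0,"gripper":1},
    {"dp":[0.032,0.013,0],"yaw":0,"gripper":1},
    {"dp":[0.041,0.022,0],"yaw":0,"gripper":1},
    {"dp":[0.048,0.03,0],"yaw":0,"gripper":1}
  ]
}}

```text
time: 32.4
tcp_pos: [637.7, -247.5, 64.4]
ee_rot: [-1.57, -0.003, -0.562]
wrist_force: [1.9, 2.1, 5.7]
finger_gap: 59.8
```

```bash
python3 -c "
from h import *
dr(); grab('scene','s13');grab('top','t13')
a=cv2.imread('pics/s13.png');b=cv2.imread('pics/t13.png'); cv2.imwrite('pics/c13.png',np.hstack([cv2.resize(a[130:210,260:340],(400,400)),cv2.resize(b[130:210,300:380],(400,400))]))"
```

```text
t 32.4 dryer x,y,z 7.7 -7.6 64.4 F [1.9 2.1 5.7] gap 59.8 j [-0.13  0.74  0.61  1.68 -0.53  0.88  1.71]
```

View pics/c13.png

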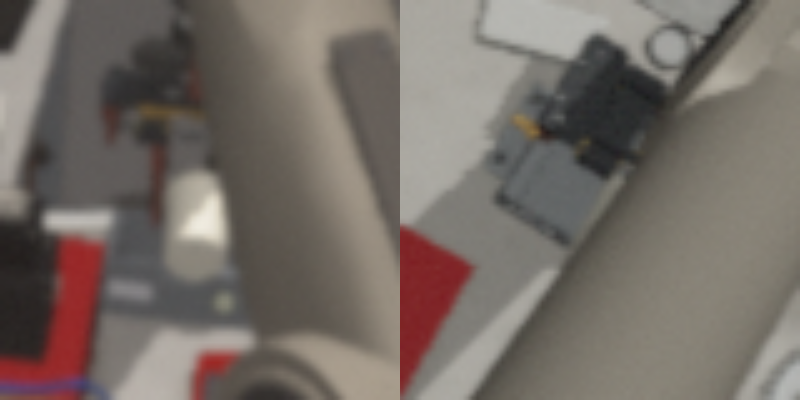

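Request:
{"method": "send_rows", "body": {
  "steps": [
    {"dp":[0.002,0.005,0.005],"yaw":0,"gripper":1},
    {"dp":[0.003,0.012,0.006],"yaw":0,"gripper":1},
    {"dp":[0.004,0.018,0.006],"yaw":0,"gripper":1},
    {"dp":[0.004,0.024,0.006],"yaw":0,"gripper":1}
  ]
}}

```text
time: 32.9
tcp_pos: [644.8, -243.0, 41.2]
ee_rot: [-1.569, -0.004, -0.561]
wrist_force: [4.0, 0.9, 5.1]
finger_gap: 56.6
```

```bash
python3 -c "
from h import *
dr(); print(sensors.get_obs()['ee_rot'])"
```

```text
t 32.9 dryer x,y,z 11.2 -0.0 41.2 F [4.  0.9 5.1] gap 56.6 j [-0.12  0.78  0.59  1.68 -0.55  0.85  1.72]
[-1.56890504 -0.00432267 -0.56114689]
```

Request:
{"method": "send_rows", "body": {
  "steps": [
    {"dp":[0.001,0.005,0],"yaw":0,"gripper":1},
    {"dp":[0.002,0.01,0],"yaw":0,"gripper":1},
    {"dp":[0.002,0.01,0],"yaw":0,"gripper":1}
  ]
}}

```text
time: 33.2
tcp_pos: [642.8, -244.0, 29.0]
ee_rot: [-1.571, 0.002, -0.562]
wrist_force: [0.8, -0.4, 0.1]
finger_gap: 21.8
```

```bash
python3 -c "
from h import *
dr(); grab('scene','s14'); grab('top','t14'); ascii('s14',275,145,325,200)"
```

```text
t 33.2 dryer x,y,z 10.0 -1.9 29.0 F [ 0.8 -0.4  0.1] gap 21.8 j [-0.11  0.79  0.59  1.68 -0.55  0.84  1.72]
----------------:::...::::::--------====++++++++==
--------------------::.:::::--------======+++++++=
---------------------:::::::--------=======+++++++
-----::::::----------::::::::--------=======++++++
----::::.....::::::::::::::::---------=======+++++
---::::...:::::::::::::R:::::----------======+++++
---::...........::::.:::::::------------======++++
---::::::----::::R::::::::::::-----------=====++++
----::::-------:::::::----::::------------=====+++
----::::------::....::::--::::-------------====+++
-----:---------:...:::--:::::::-------------====++
----------------::--=----:::::--------------=====+
---------:::::::-=+***++=---::::-------------=====
-======--::::::-=+******####*=-:--------------====
*******+=------=+******#%%%%%+--:--------------===
******+=------=+++++**##%%%%%*=-----------------==
===++==-------==+++++***#####*=-:----------------=
RRRRRR---:-----==+=+++++++***+=-::----------------
RRRRRR----------==========++++=--::---------------
RRRRR---------------------=====--:----------------
RRRRR:---------------------------:::--------------
RRRRR--=++++===------------------:::--------------
RRRRR---=======-------------===--:::--------------
RRRR::----------------------===---:::-------------
RRRR:-=====------==---------------::--------------
RRRR-==========++***+++++=========----------------
RRR:-========++*******************+=----=====+++++
RRR:-=======++*******************++=----===+++++++
```

Request:
{"method": "send_rows", "body": {
  "steps": [
    {"dp":[0,0,0],"yaw":0,"gripper":0.4},
    {"dp":[0,0,0],"yaw":0,"gripper":0.4}
  ]
}}

```text
time: 33.5
tcp_pos: [643.6, -244.4, 30.4]
ee_rot: [-1.571, 0.0, -0.562]
wrist_force: [0.8, 0.2, -0.1]
finger_gap: 22.5
```

```bash
python3 -c "
from h import *
dr(); grab('scene','s15'); ascii('s15',280,160,320,196); print(); ascii('t14',325,140,385,200)"
```

```text
t 33.5 dryer x,y,z 10.9 -1.9 30.4 F [ 0.8  0.2 -0.1] gap 22.5 j [-0.12  0.79  0.59  1.68 -0.55  0.84  1.72]
:::-------::RRRRR:---:::-------------===
:::-------::..::-----:::--------------==
:--------::....::---:::::-------------==
-----------:::--==--:::::--------------=
-------------++***+=-::::-:-------------
---:::::::-=+********+--::--------------
++=------=++****#%%%%%#*=---------------
**+-----==++++**#%%@@@@%*=--------------
+==-----===++++*##%%%%@%#+--------------
=--------=====++**##%%%%%+--------------
R-------------==++**####*=--:-----------
R---------------===++**++=--:-----------
------------------=========-::----------
--=======------------=====--::::--------
--===++++==-----------------::----------
:----------------------====--::::-------
-----------------------------:::::------
-=============----------------:::-------

===+***+-::::::.:=*****+-=***=:.:--=++++++++++++++++++++++++
=====-:-=-::::...-=++***+--=-:::-=+***+++++=====++++++++++++
=====-::::::.....:-==+****=:::-=+******++===============++++
===--:::::.....::..::--===:::-=+**++======================++
=-::::::.
[... 876 characters left out ...]
======================-=+++++
=====-::------========================+=============-=++++++
===--:-------======================================-=+++++++
==-::-------==================+===+=================++++++++
=-::-------=======================================++++++++++
::-------========================================+++++++++++
-------========================================+++++++++++++
------=========================+==============+**+++++++++++
-----========================================+*****+++++++++
---=========================================+*******++++****
-=====================+===================+*****************
==========================================***************+++
```

Request:
{"method": "send_rows", "body": {
  "steps": [
    {"dp":[0.005,-0.01,0],"yaw":0,"gripper":0.4},
    {"dp":[0.005,-0.03,0],"yaw":0,"gripper":0.4},
    {"dp":[0.005,-0.06,0],"yaw":0,"gripper":0.4},
    {"dp":[0.005,-0.1,0],"yaw":0,"gripper":0.4},
    {"dp":[0.005,-0.15,0],"yaw":0,"gripper":0.4}
  ]
}}

```text
time: 34.05
tcp_pos: [647.3, -246.8, 181.3]
ee_rot: [-1.572, 0.002, -0.562]
wrist_force: [0.3, -0.0, -0.2]
finger_gap: 26.5
```

Request:
{"method": "send_rows", "body": {
  "steps": [
    {"dp":[0,-0.04,0],"yaw":0,"gripper":0.4},
    {"dp":[0.0,-0.08,0.0],"yaw":0,"gripper":0.4},
    {"dp":[0.0,-0.11,0.02],"yaw":0,"gripper":0.4},
    {"dp":[0.0,-0.12,0.06],"yaw":0,"gripper":0.4},
    {"dp":[0.0,-0.12,0.1],"yaw":0,"gripper":0.4}
  ]
}}

```text
time: 34.55
tcp_pos: [702.5, -163.3, 304.8]
ee_rot: [-1.569, -0.005, -0.564]
wrist_force: [0.7, -0.1, -0.8]
finger_gap: 26.7
```

```bash
python3 -c "
from h import *
dr(); grab('scene','s16');grab('top','t16'); print(w2px('t16',[635,-237,50]))
ascii('s16',270,145,330,200); print(); ascii('t16',315,140,385,200)"
```

```text
t 34.55 dryer x,y,z 17.6 98.2 304.8 F [ 0.7 -0.1 -0.8] gap 26.7 j [-0.31  0.59  0.74  1.37 -0.4   1.33  1.45]
[[345.34130902 166.38945339]]
-----------------------------::::-------------=====+++++++++
------------------------------::::------------========++++++
-----------------------------:::::------------==========++++
-----------------------------:::::-------------=========++++
-----------------------------::::--------------==========+++
-----------------------------:::::---------------=========++
------------------------------::::---------------=========++
:------------------------------:::-----------------========+
:------------------------------:::------------------=======+
:------------------------------::::-----------------========
------------------------------:::::------------------=======
------------------------------:.:::-------------------======
--------------::::::::::::::::::::::-------------------=====
----========--::::--::::::::::::::::--------------------====
*#*#****##**+=--------------------:::-------------------====
+**********+==---------------------::--------
[... 2178 characters left out ...]
++++++++++++++++++++++++=======--=++++===++****++++++++++++++
++++++++++++++++++++++++++++++++=======--=++++++++****++++++++++++++++
+++++++++++++++++++++++++++++++==========+++=++++****+++++++++++++++++
++++++++++++++++++++++++++++++========-=+++=-=++******++++++++++++++++
++++++++++++++++++++++++++++++=======-=++++++++*******++++++++++++++++
++++++++++++++++++++++++++++++=========++***************++++++++++++++
+++++++++++++++++++++++++++++========+*********************+++++++++++
++++++++++++++++++++++++++++=======--=+*********************++++++++++
+++++++++++++++++++++++++++=======--==************************++++****
++++++++++++++++++++++++++=======---=****************************+*+++
```

Request:
{"method": "send_rows", "body": {
  "steps": [
    {"dp":[-0.03,0,0.01],"yaw":0,"gripper":0.4},
    {"dp":[-0.075,0,0.022],"yaw":0,"gripper":0.2},
    {"dp":[-0.12,0,0.035],"yaw":0,"gripper":0},
    {"dp":[-0.165,0,0.048],"yaw":0,"gripper":-0.3},
    {"dp":[-0.21,0,0.06],"yaw":0,"gripper":-0.5}
  ]
}}

```text
time: 35.15
tcp_pos: [554.2, 0.9, 300.7]
ee_rot: [-1.571, -0.0, -0.562]
wrist_force: [1.1, 0.4, 0.3]
finger_gap: 55.0
```

Request:
{"method": "send_rows", "body": {
  "steps": [
    {"dp":[-0.045,0,0.02],"yaw":0,"gripper":-0.5},
    {"dp":[-0.085,0,0.045],"yaw":0,"gripper":-0.5},
    {"dp":[-0.105,0,0.085],"yaw":0,"gripper":-0.5},
    {"dp":[-0.11,0,0.13],"yaw":0,"gripper":-0.5},
    {"dp":[-0.11,0,0.15],"yaw":0,"gripper":-0.5}
  ]
}}

```text
time: 35.65
tcp_pos: [542.4, 190.6, 300.9]
ee_rot: [-1.569, 0.001, -0.556]
wrist_force: [-1.0, -0.5, -0.3]
finger_gap: 65.6
```

```bash
python3 -c "
from h import *
dr(); grab('scene','s17');grab('top','t17')
ascii('t17',310,135,395,225); print(); ascii('s17',270,165,330,220)"
```

```text
t 35.65 dryer x,y,z -306.4 312.4 300.9 F [-1.  -0.5 -0.3] gap 65.6 j [-1.01  0.29  0.72  1.74 -0.2   1.19  0.77]
****++*#######################***********+=----=++++++++=:             ..:--:........
****+==+******#######*########*********+=+****+=++==++++=.        .:--=+++++++=-::...
*******++=====+*****#**#*####*********+-=******==****+==:     .:-=+++++++++++++++++=-
**************++=====++***************+=-+****+=+*******+=-...-=+++++++++++++++++++++
**********************++==+++***********+=---=+*************+==++++++++++++++++++++++
**********************+===++++++****************+===---=+*******+=+++++++++++++++++++
****************+++*+===+++=-=+++++***********+--+***+=--+*********+==+++++++++++++++
**************++=-===-=++++=::::-=++++*******+=:-+****+=-+*************++++++++++++++
*************++++==--=++++++++=-:::-=+++++****+:.-+**++=+*****************+==++++++++
***********++++++=--=++++++++++++=-:::==+++++**+=----=+***********************+++++++
**********+++=+RR+=+++++++++++++++++=-::-==+++++**********************************+=+
*********+++++====+++++++++++++++++++++=-
[... 3891 characters left out ...]
+++++++=-::------------------
RRRRRRRR-+****************++=====+++++=---------------------
RRRRRRRR-+******************+=RRRRRRRRRRR-------------------
RRRRRRR-=****####***********+=RRRRRRRRRRRR------------------
RRRRRR--+****#######*#*****+=RR--------R----------------====
--RR----=++**##########****+=RR----------------------===++++
RRRRRR-=++++**##########***+=R--------------------====++++++
RRRRR:-+****++**#######****+=R------------------=====+++++==
RRRRR-=+******++*######****+=RR----------------===========--
RRRRR-+*****#**++*#####****+RRRRRRRRRRRRRR----=======----===
RRRRR=+*********++*####***+=RRRRRRRRRRRRRR---=====----======
RRRR-=+******##**+**####**+=RRRRRRRRRRRRRR---=------=====--:
```

```bash
python3 -c "
from h import *
a=cv2.imread('pics/t17.png')[150:220,310:400];b=cv2.imread('pics/s17.png')[150:220,270:340]
a=cv2.resize(a,None,fx=6,fy=6,interpolation=cv2.INTER_CUBIC);b=cv2.resize(b,(260,260)); c=np.zeros((420,800,3),np.uint8); c[:,:540]=a; c[:260,540:]=b
d=cv2.imread('pics/t17.png')[190:240,355:420]; c[264:264+156,540:540+203]=cv2.resize(d,(203,156))
cv2.imwrite('pics/c17.png',c)"
```

```text
(no output)
```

View pics/c17.png

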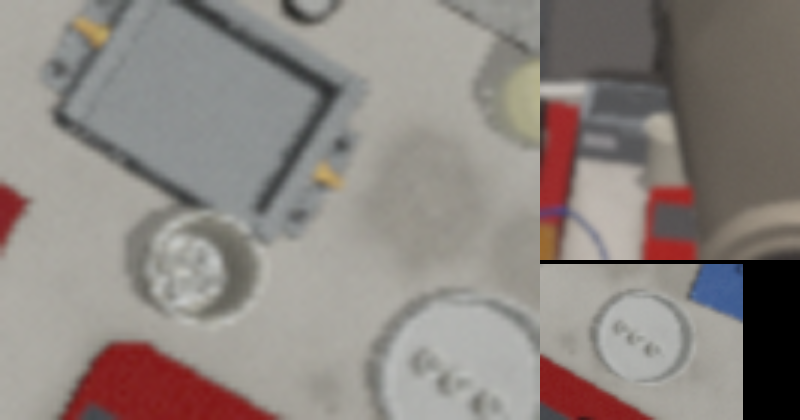

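```bash
python3 -c "
from h import *
p=px2w('t17',310+208/6-.42,150+267/6-.42,72); a=np.radians(-32.2); X=np.array([np.cos(a),np.sin(a)]);Y=np.array([-X[1],X[0]]); d=p[:2]-[635.3,-237.]; print(p,'dryer',X@d,Y@d)
t=p[:2]-4*X
to(t[0],t[1],300,57.8); to(t[0],t[1],110,57.8)
im=cv2.cvtColor(cv2.imread('pics/t17.png'),cv2.COLOR_BGR2GRAY)[170:215,320:370]; g=cv2.resize(im,None,fx=8,fy=8,interpolation=cv2.INTER_CUBIC)
best=[]
for cx in np.arange(-8,9,1.0):
  for cy in np.arange(-8,9,1.0):
    q=p[:2]+[cx,cy]; th=np.linspace(0,2*np.pi,72,endpoint=False)
    def s(r): 
      w=w2px('t17',np.c_[q[0]+r*np.cos(th),q[1]+r*np.sin(th),np.full(72,72.)]); return cv2.remap(im.astype(np.float32),(w[:,0]-320).astype(np.float32),(w[:,1]-170).astype(np.float32),1).ravel()
    best.append(((s(31)-s(36)).mean()+(s(31)-s(26)).mean(),cx,cy))
print(sorted(best)[-5:])
"
```

```text
[ 542.35372995 -227.4862465    72.        ] dryer -83.7201520664874 -41.478389063642766
t 35.75 tcp [543.  188.8 300.5] zang 58.06 tilt [ 7.e-04 -1.e+00 -1.e-04] F [0.  0.  0.6] gap 66.0 j [-1.01  0.29  0.72  1.74 -0.2   1.19  0.77]
  dp m [ 0.2157  0.0007 -0.3535] yaw 0.26
t 35.75 tcp [543.  188.8 300.5] zang 58.06 tilt [ 7.e-04 -1.e+00 -1.e-04] F [0.  0.  0.6] gap 66.0 j [-1.01  0.29  0.72  1.74 -0.2   1.19  0.77]
  dp m [ 0.2156  0.1907 -0.3535] yaw 0.26
[(np.float32(32.229843), np.float64(-2.0), np.float64(1.0)), (np.float32(32.559544), np.float64(-1.0), np.float64(-1.0)), (np.float32(32.96891), np.float64(-1.0), np.float64(1.0)), (np.float32(33.320885), np.float64(-2.0), np.float64(0.0)), (np.float32(34.43894), np.float64(-1.0), np.float64(0.0))]
```

Request:
{"method": "send_rows", "body": {
  "steps": [
    {"dp":[0.025,0,-0.041],"yaw":0.3,"gripper":-0.75},
    {"dp":[0.05,0,-0.082],"yaw":0.3,"gripper":-0.75},
    {"dp":[0.075,0,-0.123],"yaw":0.3,"gripper":-0.75},
    {"dp":[0.1,0,-0.164],"yaw":0.3,"gripper":-0.75},
    {"dp":[0.123,0,-0.2],"yaw":0.3,"gripper":-0.75}
  ]
}}

```text
time: 36.25
tcp_pos: [538.4, -53.5, 301.1]
ee_rot: [-1.57, -0.0, -0.571]
wrist_force: [0.8, 0.7, 0.6]
finger_gap: 76.8
```

Request:
{"method": "send_rows", "body": {
  "steps": [
    {"dp":[0.025,0,-0.041],"yaw":0,"gripper":-0.75},
    {"dp":[0.05,0,-0.082],"yaw":0,"gripper":-0.75},
    {"dp":[0.075,0,-0.123],"yaw":0,"gripper":-0.75},
    {"dp":[0.0925,0.03,-0.1535],"yaw":0,"gripper":-0.75},
    {"dp":[0.0925,0.08,-0.1535],"yaw":0,"gripper":-0.75}
  ]
}}

```text
time: 36.75
tcp_pos: [534.5, -237.3, 223.6]
ee_rot: [-1.571, -0.009, -0.578]
wrist_force: [0.9, 0.5, -0.2]
finger_gap: 76.7
```

Request:
{"method": "send_rows", "body": {
  "steps": [
    {"dp":[0,0.03,0],"yaw":0,"gripper":-0.75},
    {"dp":[0,0.07,0],"yaw":0,"gripper":-0.75},
    {"dp":[0,0.1,0],"yaw":0,"gripper":-0.75},
    {"dp":[0,0.1,0],"yaw":0,"gripper":-0.75}
  ]
}}

```text
time: 37.15
tcp_pos: [531.8, -228.3, 117.7]
ee_rot: [-1.573, 0.006, -0.569]
wrist_force: [-0.5, 0.7, 0.1]
finger_gap: 76.9
```

```bash
python3 -c "
from h import *
dr();to(538.3,-225.4,50,57.8)"
```

```text
t 37.15 dryer x,y,z -92.2 -47.8 117.7 F [-0.5  0.7  0.1] gap 76.9 j [-0.24  0.54  0.73  1.92 -0.47  0.87  1.73]
t 37.15 tcp [ 531.8 -228.3  117.7] zang 57.39 tilt [-0.0065 -1.     -0.0023] F [-0.5  0.7  0.1] gap 76.9 j [-0.24  0.54  0.73  1.92 -0.47  0.87  1.73]
  dp m [0.0043 0.0676 0.0061] yaw -0.41
```

Request:
{"method": "send_rows", "body": {
  "steps": [
    {"dp":[0.004,0,0.006],"yaw":-0.4,"gripper":-0.75},
    {"dp":[0.004,0.02,0.006],"yaw":-0.4,"gripper":-0.75},
    {"dp":[0.004,0.045,0.006],"yaw":-0.4,"gripper":-0.75},
    {"dp":[0.004,0.066,0.006],"yaw":-0.4,"gripper":-0.75},
    {"dp":[0.004,0.066,0.006],"yaw":-0.4,"gripper":-0.75}
  ]
}}

```text
time: 37.65
tcp_pos: [542.3, -225.1, 54.6]
ee_rot: [-1.571, 0.001, -0.559]
wrist_force: [-0.3, -0.1, 0.6]
finger_gap: 77.0
```

```bash
python3 -c "
from h import *
dr();to(538.3,-225.4,50,57.8)"
```

```text
t 37.65 dryer x,y,z -85.0 -39.5 54.6 F [-0.3 -0.1  0.6] gap 77.0 j [-0.19  0.64  0.65  1.93 -0.55  0.76  1.79]
t 37.65 tcp [ 542.3 -225.1   54.6] zang 57.94 tilt [-5.e-04 -1.e+00  1.e-04] F [-0.3 -0.1  0.6] gap 77.0 j [-0.19  0.64  0.65  1.93 -0.55  0.76  1.79]
  dp m [-0.0033  0.0046 -0.0024] yaw 0.14
```

Request:
{"method": "send_rows", "body": {
  "steps": [
    {"dp":[-0.003,0.003,-0.002],"yaw":0,"gripper":-0.75},
    {"dp":[-0.003,0.003,-0.002],"yaw":0,"gripper":-0.3},
    {"dp":[-0.003,0.003,-0.002],"yaw":0,"gripper":0.5},
    {"dp":[-0.003,0.003,-0.002],"yaw":0,"gripper":1},
    {"dp":[-0.003,0.003,-0.002],"yaw":0,"gripper":1}
  ]
}}

```text
time: 38.15
tcp_pos: [539.4, -225.7, 52.6]
ee_rot: [-1.57, -0.002, -0.56]
wrist_force: [-0.2, 0.5, 7.7]
finger_gap: 59.7
```

```bash
python3 -c "
from h import *
dr()"
```

```text
t 38.15 dryer x,y,z -87.2 -41.5 52.6 F [-0.2  0.5  7.7] gap 59.7 j [-0.18  0.63  0.64  1.94 -0.55  0.75  1.79]
```

Request:
{"method": "send_rows", "body": {
  "steps": [
    {"dp":[0,-0.015,0],"yaw":0,"gripper":1},
    {"dp":[0,-0.03,0],"yaw":0,"gripper":1},
    {"dp":[0,-0.042,0],"yaw":0,"gripper":1},
    {"dp":[0,-0.042,0],"yaw":0,"gripper":1}
  ]
}}

```text
time: 38.55
tcp_pos: [539.8, -226.0, 95.8]
ee_rot: [-1.57, -0.004, -0.56]
wrist_force: [0.5, 0.2, -1.5]
finger_gap: 59.8
```

```bash
python3 -c "
from h import *
dr()"
```

```text
t 38.55 dryer x,y,z -86.6 -41.6 95.8 F [ 0.5  0.2 -1.5] gap 59.8 j [-0.22  0.58  0.7   1.92 -0.5   0.82  1.75]
```

Request:
{"method": "send_rows", "body": {
  "steps": [
    {"dp":[0.007,0,0],"yaw":0,"gripper":1},
    {"dp":[0.018,-0.001,0],"yaw":0,"gripper":1},
    {"dp":[0.028,-0.002,0],"yaw":0,"gripper":1},
    {"dp":[0.036,-0.0025,0],"yaw":0,"gripper":1},
    {"dp":[0.043,-0.0025,0],"yaw":0,"gripper":1}
  ]
}}

```text
time: 39.05
tcp_pos: [575.1, -248.5, 95.4]
ee_rot: [-1.571, 0.001, -0.56]
wrist_force: [-2.9, 2.5, -0.2]
finger_gap: 59.7
```

Request:
{"method": "send_rows", "body": {
  "steps": [
    {"dp":[0.01,0.001,0],"yaw":0,"gripper":1},
    {"dp":[0.02,0.004,0],"yaw":0,"gripper":1},
    {"dp":[0.03,0.009,0],"yaw":0,"gripper":1},
    {"dp":[0.038,0.016,0],"yaw":0,"gripper":1},
    {"dp":[0.046,0.024,0],"yaw":0,"gripper":1}
  ]
}}

```text
time: 39.55
tcp_pos: [616.1, -274.5, 72.4]
ee_rot: [-1.571, -0.004, -0.56]
wrist_force: [-1.4, -1.6, 4.4]
finger_gap: 60.1
```

```bash
python3 -c "
from h import *
dr()"
```

```text
t 39.55 dryer x,y,z 3.7 -41.9 72.4 F [-1.4 -1.6  4.4] gap 60.1 j [-0.11  0.73  0.65  1.71 -0.55  0.89  1.78]
```

Request:
{"method": "send_rows", "body": {
  "steps": [
    {"dp":[0.004,-0.015,0.01],"yaw":0,"gripper":1},
    {"dp":[0.008,-0.015,0.028],"yaw":0,"gripper":1},
    {"dp":[0.012,-0.015,0.041],"yaw":0,"gripper":1},
    {"dp":[0.012,-0.008,0.041],"yaw":0,"gripper":1},
    {"dp":[0.012,0.0,0.041],"yaw":0,"gripper":1}
  ]
}}

```text
time: 40.05
tcp_pos: [647.1, -243.9, 71.5]
ee_rot: [-1.57, -0.002, -0.559]
wrist_force: [3.5, -1.7, 6.6]
finger_gap: 60.1
```

Request:
{"method": "send_rows", "body": {
  "steps": [
    {"dp":[0,0.004,0],"yaw":0,"gripper":1},
    {"dp":[0,0.007,0],"yaw":0,"gripper":1},
    {"dp":[0,0.01,0],"yaw":0,"gripper":1}
  ]
}}

```text
time: 40.35
tcp_pos: [646.3, -246.4, 62.5]
ee_rot: [-1.572, -0.003, -0.562]
wrist_force: [1.4, -1.0, 5.4]
finger_gap: 59.6
```

```bash
python3 -c "
from h import *
dr(); print(sensors.get_obs()['ft_torque'])
grab('scene','s18'); ascii('s18',275,150,325,200)"
```

```text
t 40.35 dryer x,y,z 14.3 -2.1 62.5 F [ 1.4 -1.   5.4] gap 59.6 j [-0.15  0.77  0.64  1.66 -0.56  0.9   1.73]
[-0.35872704 -0.22957983  0.02028433]
---:::...:::::::::::::::::::---------=======++++++
----:::::--::RRRRR:-----::::---------========+++++
-----::---::..::::-------:::-----------======+++++
-----::----::...::-------:::------------======++++
-------------::::--------:::-------------=====++++
--------------:::----------::-------------=====+++
--------------:::----------::-------------=====+++
--------------:::---======--:---------------====++
--------------:::-=++*****+=-:--------------=====+
-------------:::-=++*****#*+-----------------=====
--------::::::::-=++***#%%%*=-----------------====
+++++++=------::-=+**#%%%%%#+------------------===
######*+=-----:-=++*#%%%%%%*+-------------------==
++++++==-------==+++++**###*=-:::---------------==
RRR===---------=++++++++++++=-:::-----------------
RRRRRR---------=++++++++++==--::::----------------
RRRRRR---------===++++++++==---:::----------------
RRRRR------------==============--::---------------
RRRRR:-=======-------------------::---------------
RRRRR--===++++==-----------------:::--------------
RRRR::----------------------====--:::-------------
RRRR:-------------------------------:-------------
RRRR:-================--===--------:--------------
RRRR-========++*************++++++=-----------==--
RRR:-=======+*********************+=---===++++++++
```

Request:
{"method": "send_rows", "body": {
  "steps": [
    {"dp":[0,0.003,0],"yaw":0,"gripper":1},
    {"dp":[0,0.006,0],"yaw":0,"gripper":1},
    {"dp":[0,0.009,0],"yaw":0,"gripper":1},
    {"dp":[0,0.012,0],"yaw":0,"gripper":1}
  ]
}}

```text
time: 40.8
tcp_pos: [646.7, -247.6, 51.1]
ee_rot: [-1.572, -0.005, -0.562]
wrist_force: [3.4, -4.5, 7.3]
finger_gap: 59.6
```

Request:
{"method": "send_rows", "body": {
  "steps": [
    {"dp":[0,0.002,0],"yaw":0,"gripper":1},
    {"dp":[0,0.004,0],"yaw":0,"gripper":1},
    {"dp":[0,0.006,0],"yaw":0,"gripper":1}
  ]
}}

```text
time: 41.1
tcp_pos: [646.9, -248.1, 45.4]
ee_rot: [-1.573, -0.006, -0.562]
wrist_force: [3.4, -4.6, 6.5]
finger_gap: 59.4
```

```bash
python3 -c "
from h import *
dr(); print(sensors.get_obs()['ft_torque'])
grab('scene','s19'); ascii('s19',280,155,315,195)"
```

```text
t 41.1 dryer x,y,z 15.8 -3.2 45.4 F [ 3.4 -4.6  6.5] gap 59.4 j [-0.14  0.79  0.63  1.67 -0.57  0.87  1.74]
[-0.99126809 -0.51617467  0.11533561]
::::--::RRRRR::::::::::-----------=
:::---:::::::--------::------------
:::::::....::-----:::::------------
::----::::.::-------::::-----------
---------:::----------::-----------
---------:::---------:::-----------
---------:::--==++++==-:-----------
----::::::::-=+++****+=------------
==---::::::-=++***####*=-----------
**+=-----:-=++++*##%%#*+--:--------
*+=-------=+++++****#**=--:--------
==--------=++++*******+=-::--------
R--------=+++++******+=---::-------
R---------=+++******+=---:::::-----
------------==+++++=====---:::-----
:--------------------------:::-----
-==+++====-----------------::::----
---=======-------------===--:::----
-----------------------===--:-::---
-====------------------------::-:--
```

Request:
{"method": "send_rows", "body": {
  "steps": [
    {"dp":[0,0.002,0.001],"yaw":0,"gripper":1},
    {"dp":[0,0.004,0.002],"yaw":0,"gripper":1},
    {"dp":[0,0.006,0.002],"yaw":0,"gripper":1}
  ]
}}

```text
time: 41.45
tcp_pos: [647.3, -246.6, 39.1]
ee_rot: [-1.573, -0.005, -0.562]
wrist_force: [2.4, -6.1, 5.5]
finger_gap: 59.9
```

```bash
python3 -c "
from h import *
dr(); print(sensors.get_obs()['ft_torque'])
grab('scene','s20'); ascii('s20',280,155,315,195)"
```

```text
t 41.45 dryer x,y,z 15.3 -1.7 39.1 F [ 2.4 -6.1  5.5] gap 59.9 j [-0.14  0.79  0.63  1.67 -0.58  0.86  1.74]
[-1.05819251 -0.21829253  0.19996304]
......:::::.::...::::::-----------=
:::::::RRRRR-----::::::-----------=
::::::::::::--------:::------------
::---::....::-------::::-----------
:-----:::.::---------:::-----------
--------::::---------:::-----------
--------::::----====-::::----------
----::::::::--=+++++++-------------
==--:::::::-=+++***##*+--:---------
**+=----::-=+++**#####*=-:---------
*+=-------++++********+=-:---------
==-------=++++*******+==--:--------
R--------=+++********+=--:::-------
R---------=++*******+=---:::-------
:-----------=+++++======---::------
:--------------------------:::-----
--=+++====-----------------:::-----
---=======-------------===--:::----
:----------------------===--::::---
-=====-----------------------:::---
```

Request:
{"method": "send_rows", "body": {
  "steps": [
    {"dp":[0,0.002,-0.001],"yaw":0,"gripper":1},
    {"dp":[0,0.004,-0.001],"yaw":0,"gripper":1},
    {"dp":[0,0.006,-0.001],"yaw":0,"gripper":1}
  ]
}}

```text
time: 41.8
tcp_pos: [646.9, -247.7, 33.1]
ee_rot: [-1.573, -0.006, -0.562]
wrist_force: [2.1, -5.5, 6.2]
finger_gap: 59.6
```

```bash
python3 -c "
from h import *
dr(); print(sensors.get_obs()['ft_torque'])"
```

```text
t 41.8 dryer x,y,z 15.5 -2.8 33.1 F [ 2.1 -5.5  6.2] gap 59.6 j [-0.13  0.8   0.62  1.67 -0.58  0.85  1.74]
[-1.08878838 -0.31475337  0.161169  ]
```

Request:
{"method": "send_rows", "body": {
  "steps": [
    {"dp":[0,0.002,0],"yaw":0,"gripper":1},
    {"dp":[0,0.004,0],"yaw":0,"gripper":1},
    {"dp":[0,0.004,0],"yaw":0,"gripper":1}
  ]
}}

```text
time: 42.1
tcp_pos: [646.5, -247.4, 28.6]
ee_rot: [-1.574, -0.005, -0.562]
wrist_force: [3.0, -5.3, 4.4]
finger_gap: 58.9
```

```bash
python3 -c "
from h import *
dr(); print(sensors.get_obs()['ft_torque'])
grab('scene','s21'); ascii('s21',280,155,315,195)"
```

```text
t 42.1 dryer x,y,z 15.0 -2.9 28.6 F [ 3.  -5.3  4.4] gap 58.9 j [-0.13  0.81  0.62  1.68 -0.58  0.85  1.74]
[-1.01107517 -0.27870483  0.10900113]
::...:::..:::::.:::::::----------==
.......:....:....:::::------------=
::::---RRRRR::::::::::::-----------
:::--:::::::--------::::-----------
:::-:::....::------:::::-----------
:----::::..:---------:::-----------
--------::::--------::::-----------
----:::::::::-----=--:::::---------
==--::::::--=++++**++==-::---------
**+=-----=++******##**+--:---------
*+=-----=++******####*+=-::--------
==------=++*****####*++=-:::-------
R--------=++***####*+===--::-------
R----------=+**##**+====-::::------
-------------===========---:::-----
:--------------------------:::-----
--=+++====-----------------::::----
---=======-------------===--:::----
-----------------------===--:::-:--
-====------------------------:::---
```

Request:
{"method": "send_rows", "body": {
  "steps": [
    {"dp":[0,0,0],"yaw":0,"gripper":1},
    {"dp":[0,-0.004,0],"yaw":0,"gripper":1},
    {"dp":[0,-0.012,0],"yaw":0,"gripper":1},
    {"dp":[0,-0.022,0],"yaw":0,"gripper":1},
    {"dp":[0,-0.022,0],"yaw":0,"gripper":1}
  ]
}}

```text
time: 42.65
tcp_pos: [646.8, -243.6, 51.2]
ee_rot: [-1.57, -0.001, -0.56]
wrist_force: [0.7, 0.0, -0.7]
finger_gap: 59.1
```

```bash
python3 -c "
from h import *
dr(); print(sensors.get_obs()['ft_torque'])
grab('scene','s22');grab('top','t22'); ascii('s22',280,155,315,195); ascii('t22',310,140,390,200)"
```

```text
t 42.65 dryer x,y,z 13.2 0.5 51.2 F [ 0.7  0.  -0.7] gap 59.1 j [-0.15  0.78  0.63  1.67 -0.57  0.88  1.73]
[-0.05318547 -0.02127916  0.01385144]
:::---:::::----::-:::::-----------=
:::-:::...::--------:::------------
::--::.....:::::---::::------------
-------:::.:--------::::-----------
--------::::----------::-----------
--------::::--======---::----------
--------::-=++++****++--:----------
----::::-=+++*****###*=------------
==--:::-=++******###**=--:---------
**+=----=+++****####*+=------------
*+=------=++****###*+==--:---------
==--------=+++****+====--:::-------
R---:---------====-====--:::-------
R-------------------=++=--:::------
-------------------==+++=--::------
:--------------------------:::-----
-==++++===-----------------:::-----
---=======-------------===--::-:---
:----------------------===---::----
-====-------------------------::---
***********+==-===+**+=-=::::...:=++**+-=**+-:::-=******++++===+++++++++++++++++
************++======-:::::::........:-+=---:::-=********++========+=====++++++++
***********++=======::::::.............::-:::-++***++================++=
[... 1495 characters left out ...]
===============+++++=++++=============++++++++++++++
RRRR-=========-::------=================+=+++==+++++=============+++++++++++++++
RRR-=========-:------==================++=++=+=+++==============++++++++++++++++
RR=======+=---------================+=+=++++++++++============++++++++++++++++++
R======+++--------=================++==++=+++++++============+**+++++++++++++++*
====++++=:-------================++=++=+++++++=+===========++*****+++++++++++*++
===++*+--------==================+++++++++++===============+*******+++++********
=++*+=:-------==================++++++++++++++===========+**********************
***=-:------=================++=+++++++++=+=============+***************+++++++*
```

Request:
{"method": "send_rows", "body": {
  "steps": [
    {"dp":[0,-0.02,0],"yaw":0,"gripper":1},
    {"dp":[-0.012,-0.04,0],"yaw":0,"gripper":1},
    {"dp":[0.008,-0.06,0],"yaw":0,"gripper":1},
    {"dp":[-0.012,-0.08,0],"yaw":0,"gripper":1},
    {"dp":[0,-0.12,0],"yaw":0,"gripper":1}
  ]
}}

```text
time: 43.25
tcp_pos: [641.5, -240.7, 166.6]
ee_rot: [-1.572, 0.011, -0.561]
wrist_force: [1.2, 0.1, -1.0]
finger_gap: 59.0
```

Request:
{"method": "send_rows", "body": {
  "steps": [
    {"dp":[0,-0.04,0],"yaw":0,"gripper":1},
    {"dp":[0,-0.08,0],"yaw":0,"gripper":1},
    {"dp":[0,-0.12,0],"yaw":0,"gripper":1},
    {"dp":[-0.03,-0.13,0.02],"yaw":0,"gripper":1},
    {"dp":[-0.07,-0.13,0.046],"yaw":0,"gripper":1}
  ]
}}

```text
time: 43.75
tcp_pos: [611.8, -169.5, 302.0]
ee_rot: [-1.571, -0.004, -0.564]
wrist_force: [0.5, 1.0, -0.0]
finger_gap: 59.3
```

Request:
{"method": "send_rows", "body": {
  "steps": [
    {"dp":[-0.042,0,0.028],"yaw":0,"gripper":1},
    {"dp":[-0.084,0,0.056],"yaw":0,"gripper":1},
    {"dp":[-0.126,0,0.083],"yaw":0,"gripper":1},
    {"dp":[-0.168,0,0.111],"yaw":0,"gripper":1},
    {"dp":[-0.2075,0,0.138],"yaw":0,"gripper":1}
  ]
}}

```text
time: 44.25
tcp_pos: [507.4, 61.6, 299.6]
ee_rot: [-1.571, 0.001, -0.56]
wrist_force: [0.9, -0.6, -0.3]
finger_gap: 58.8
```

Request:
{"method": "send_rows", "body": {
  "steps": [
    {"dp":[-0.015,0,0.043],"yaw":0,"gripper":1},
    {"dp":[-0.03,0,0.086],"yaw":0,"gripper":1},
    {"dp":[-0.045,0,0.13],"yaw":0,"gripper":1},
    {"dp":[-0.06,0,0.174],"yaw":0,"gripper":1},
    {"dp":[-0.072,0,0.21],"yaw":0,"gripper":1}
  ]
}}

```text
time: 44.75
tcp_pos: [559.0, 279.2, 299.2]
ee_rot: [-1.571, 0.001, -0.558]
wrist_force: [0.6, -0.9, -0.4]
finger_gap: 59.4
```

Request:
{"method": "send_rows", "body": {
  "steps": [
    {"dp":[-0.015,0,0.043],"yaw":0,"gripper":1},
    {"dp":[-0.031,0,0.09],"yaw":0,"gripper":1},
    {"dp":[-0.031,0,0.09],"yaw":0,"gripper":1},
    {"dp":[-0.031,0.02,0.09],"yaw":0,"gripper":1}
  ]
}}

```text
time: 45.15
tcp_pos: [581.8, 370.9, 280.8]
ee_rot: [-1.568, -0.002, -0.557]
wrist_force: [1.0, -1.2, -1.0]
finger_gap: 59.2
```

```bash
python3 -c "
from h import *
to(582.8,369.6,60,57.8)
grab('scene','s23');grab('top','t23'); F=[]
o=sensors.get_obs()['wrist_force']; print(o)
ascii('t23',310,135,395,205)
u,v=w2px('s23',sensors.get_obs()['tcp_pos'])[0].astype(int); print(u,v); ascii('s23',u-30,v-30,u+30,v+40)"
```

```text
t 45.15 tcp [581.8 370.9 280.8] zang 58.1 tilt [ 0.0017 -1.      0.0024] F [ 1.  -1.2 -1. ] gap 59.2 j [-1.1   0.53  0.68  1.48 -0.34  1.25  0.63]
  dp m [ 0.0011  0.2208 -0.0011] yaw 0.3
[-0.31031907  0.18111071 -0.39003879]
****++**######################***********+=---:=++++++++=:.            .::--:........
****+==+****##################*********+=+****+=++==++++=.        .:--=+++++++=-::...
*******++=====+*****##########********+-+******==****+==:.    .:-=+++++++++++++++++=-
**************++=====++****#**********+=-+****+=+*******+=-...-=+++++++++++++++++++++
**********************++==+++***********+=---=+*************+==++++++++++++++++++++++
**********************+===++++++****************+===---=+*******+=+++++++++++++++++++
***************++++*+===+++=-=+++++***********+-=+***+=--+*********+==+++++++++++++++
**************++=-=+=-=++++=-:::-=++++*******+=:-+****+=-+*************++++++++++++++
*************+++++=--=++++++++=-:::-=++++*****+-.-+**++=+*****************+==++++++++
***********++++++=--+++++++++++++=-::-==++++***+=----=+**********************++++++++
**********+++=
[... 3563 characters left out ...]
:::.....    .. . ...........................
:........::::::::......                        .. . ..... ..
::........:::::.........                                    
::........:::...........                                    
::............:.........                                    
:::.....................                                    
:::..............:......                                    
:::......................                                   
::.......................                                   
:........................                                   
...............::....:....                                  
................:.::.........................
```

Request:
{"method": "send_rows", "body": {
  "steps": [
    {"dp":[0,0.04,0],"yaw":0,"gripper":1},
    {"dp":[0,0.09,0],"yaw":0,"gripper":1},
    {"dp":[0,0.14,0],"yaw":0,"gripper":1},
    {"dp":[0,0.19,0],"yaw":0,"gripper":1},
    {"dp":[0,0.22,0],"yaw":0,"gripper":1}
  ]
}}

```text
time: 45.75
tcp_pos: [579.1, 367.4, 56.6]
ee_rot: [-1.575, 0.002, -0.56]
wrist_force: [0.2, 0.7, -0.5]
finger_gap: 59.3
```

Request:
{"method": "send_rows", "body": {
  "steps": [
    {"dp":[0,0.015,0],"yaw":0,"gripper":1},
    {"dp":[0,0.025,0],"yaw":0,"gripper":1},
    {"dp":[0,0.033,0],"yaw":0,"gripper":1},
    {"dp":[0,0.04,0],"yaw":0,"gripper":1}
  ]
}}

```text
time: 46.15
tcp_pos: [582.2, 369.2, 21.1]
ee_rot: [-1.568, -0.001, -0.56]
wrist_force: [1.3, -0.6, 0.3]
finger_gap: 59.0
```

```bash
python3 -c "
from h import *
to(582.8,369.6,10,57.8)
a=np.radians(-32.2); X=np.array([np.cos(a),np.sin(a)]);Y=np.array([-X[1],X[0]])
for u,v in[(346.5,156),(351.5,160),(354.5,162),(347.5,167)]:
  d=px2w('t23',u,v,18)[:2]-[635.3,-237.]; print('can well xy',(X@d).round(1),(Y@d).round(1))
"
```

```text
t 46.15 tcp [582.2 369.2  21.1] zang 57.91 tilt [ 9.0e-04 -1.0e+00  2.4e-03] F [ 1.3 -0.6  0.3] gap 59.0 j [-1.01  0.79  0.53  1.68 -0.51  0.81  0.76]
  dp m [0.0003 0.0111 0.0006] yaw 0.11
can well xy 38.8 11.4
can well xy 36.0 -10.0
can well xy 35.5 -22.2
can well xy 8.5 -11.0
```

Request:
{"method": "send_rows", "body": {
  "steps": [
    {"dp":[0,0.004,0],"yaw":0,"gripper":1},
    {"dp":[0,0.008,0],"yaw":0,"gripper":1},
    {"dp":[0,0.011,0],"yaw":0,"gripper":1},
    {"dp":[0,0.011,0],"yaw":0,"gripper":1}
  ]
}}

```text
time: 46.55
tcp_pos: [581.0, 368.7, 8.8]
ee_rot: [-1.571, 0.0, -0.56]
wrist_force: [0.5, -0.5, -0.1]
finger_gap: 58.8
```

Request:
{"method": "send_rows", "body": {
  "steps": [
    {"dp":[0,0,0],"yaw":0,"gripper":-0.45},
    {"dp":[0,0,0],"yaw":0,"gripper":-0.6},
    {"dp":[0,0,0],"yaw":0,"gripper":-0.75},
    {"dp":[0,0,0],"yaw":0,"gripper":-0.75}
  ]
}}

```text
time: 46.95
tcp_pos: [581.2, 368.7, 9.1]
ee_rot: [-1.571, -0.0, -0.56]
wrist_force: [0.1, 0.2, 0.3]
finger_gap: 76.5
```

Request:
{"method": "send_rows", "body": {
  "steps": [
    {"dp":[0,-0.04,0],"yaw":0,"gripper":-0.75},
    {"dp":[0,-0.09,0],"yaw":0,"gripper":-0.75},
    {"dp":[0,-0.14,0],"yaw":0,"gripper":-0.75},
    {"dp":[0,-0.19,0],"yaw":0,"gripper":-0.75},
    {"dp":[0,-0.24,0],"yaw":0,"gripper":-0.75}
  ]
}}

```text
time: 47.45
tcp_pos: [580.9, 368.4, 251.2]
ee_rot: [-1.571, -0.0, -0.56]
wrist_force: [0.6, 1.2, -0.1]
finger_gap: 77.0
```

Request:
{"method": "send_rows", "body": {
  "steps": [
    {"dp":[0,0,-0.05],"yaw":0,"gripper":-0.75},
    {"dp":[0,0,-0.1],"yaw":0,"gripper":-0.75},
    {"dp":[0,0,-0.15],"yaw":0,"gripper":-0.75},
    {"dp":[0,0,-0.2],"yaw":0,"gripper":-0.75},
    {"dp":[0,0,-0.22],"yaw":0,"gripper":-0.75}
  ]
}}

```text
time: 47.95
tcp_pos: [461.9, 177.8, 248.7]
ee_rot: [-1.571, 0.002, -0.564]
wrist_force: [0.9, 1.3, -0.3]
finger_gap: 76.9
```

```bash
python3 -c "
from h import *
to(500,60,300,57.8)
grab('scene','s24');grab('top','t24')
print(w2px('t24',[[582,369,31],[521,407,31]]), w2px('s24',[[582,369,31],[521,407,31]]))
ascii('t24',118,155,200,225)
u,v=w2px('s24',[550,388,30])[0].astype(int); print(u,v); ascii('s24',u-30,v-26,u+40,v+26)"
```

```text
t 47.95 tcp [461.9 177.8 248.7] zang 57.68 tilt [-2.4e-03 -1.0e+00 -5.0e-04] F [ 0.9  1.3 -0.3] gap 76.9 j [-1.17  0.18  0.78  1.98 -0.15  1.04  0.68]
  dp m [ 0.095  -0.0515 -0.0793] yaw -0.12
[[164.82622213 183.6155241 ]
 [153.46088587 201.63488205]] [[154.72193476 213.27558505]
 [146.65834728 224.01187284]]
*************************************+++****+++-:::............................RRR
***********+-:::R:::-==+*********+-::::::-=+**++++=-:.............................
*********+-:....  RRR.R:-+*****+-:=++**+=::-=+*++++++=-::.........................
**********+-:...  RRR. ..=*****=-=*=...-==:::=*******++++=-:...:..................
###*+++++++*+:..RRRRRR:-:=+***+--+*-   -++-::=***********+++=-::....:.............
###*++**+++**+=-:RRR::---+****+=:=+*===++-:::=***********+++**++=-:...............
##*++**++++*******++===+********=-::---::::-+*************+++****+++--:...........
*++++=-==+************************+=-----=+****************++++******++=-::.......
************************************************************+++*********+++-::....
*****************************************
[... 3270 characters left out ...]
#####**+++++++*###**++=====++**########*=-...........::------
###############**++++++++*+++====+++***########+=:............::------
################*+++++++++====+++**###########+-:..................:.:
################*+++++++++==++**##############*==----::::::...........
###################*****+++**##################****+++++++====--::::::
******#####################################################*****++++++
:::::----====+++++********############################################
...............:::::::----=====+++*******#############################
................................:::::::----===++++******##############
::::::::::::::::................................:::::::----=====++++**
```

```bash
python3 - <<'E'
from h import *
from scipy.optimize import minimize
im=cv2.GaussianBlur(cv2.imread('pics/t24.png').mean(2).astype(np.float32),(3,3),0)
m=(im>181).astype(np.uint8); m[:, :135]=0; m[:,175:]=0; m[:175]=0; m[210:]=0
n,l,st,ce=cv2.connectedComponentsWithStats(m); k=1+st[1:,4].argmax(); print(st[k],ce[k])
r=cv2.minAreaRect(max(cv2.findContours((l==k).astype(np.uint8),0,1)[0],key=cv2.contourArea)); b=cv2.boxPoints(r); print(r)
for z in (45,): print([px2w('t24',*p,z)[:2].round(0) for p in b])
for n,thr in(('s24',205),):
  g=cv2.imread('pics/s24.png').mean(2); mm=(g>thr).astype(np.uint8); mm[:,:130]=0;mm[:,200:]=0;mm[:195]=0;mm[245:]=0
  _,l2,s2,c2=cv2.connectedComponentsWithStats(mm); j=1+s2[1:,4].argmax(); print(s2[j],c2[j])
# silhouettes fit using both lit mask: model = hull of lying cup
def hull(cx,cy,a,name='t24'):
    A=np.array([np.cos(a),np.sin(a)]);N=np.array([-A[1],A[0]]);t=np.linspace(0,2*np.pi,24);P=[]
    for s,rr,zc in((-36,25,25),(16,26,28),(36,31.5,31.5)):
        for q in t: P.append([*(np.array([cx,cy])+A*s+N*rr*np.cos(q)),zc+rr*np.sin(q)])
    h=cv2.convexHull(w2px(name,P).astype(np.float32)); M=np.zeros((384,512),np.uint8); cv2.fillConvexPoly(M,np.round(h*16).astype(np.int32),1,shift=4); return M
best=[]
for a in np.radians(np.arange(-80,281,10)):
  for cx in range(510,591,5):
    for cy in range(360,431,5):
      M=hull(cx,cy,a); i=(M&(l==k)).sum(); best.append((i/ (M|(l==k)).sum(),cx,cy,round(np.degrees(a))))
print(sorted(best)[-6:])
E
```

```text
[142 184  21  20 214] [152.07009346 194.10747664]
((152.00001525878906, 194.50001525878906), (10.60660171508789, 20.50609588623047), 45.0)
[array([533., 445.]), array([581., 397.]), array([556., 371.]), array([508., 419.])]
[138 208  20  16 164] [147.81707317 215.46341463]
[(np.float64(0.513317191283293), 550, 410, -20), (np.float64(0.5156626506024097), 545, 420, -40), (np.float64(0.5169082125603864), 550, 410, 170), (np.float64(0.5169902912621359), 550, 415, -20), (np.float64(0.5194174757281553), 545, 415, -40), (np.float64(0.5206812652068127), 545, 405, -40)]
```

Request:
{"method": "send_rows", "body": {
  "steps": [
    {"dp":[-0.014,0,0.046],"yaw":4,"gripper":-0.8},
    {"dp":[-0.028,0,0.092],"yaw":8,"gripper":-0.8},
    {"dp":[-0.042,0,0.138],"yaw":12.6,"gripper":-0.8},
    {"dp":[-0.056,0,0.184],"yaw":12.6,"gripper":-0.8},
    {"dp":[-0.073,0,0.242],"yaw":12.6,"gripper":-0.8}
  ]
}}

```text
time: 48.55
tcp_pos: [528.3, 419.7, 248.3]
ee_rot: [-1.571, 0.0, -0.778]
wrist_force: [-0.1, -1.2, -0.1]
finger_gap: 79.0
```

Request:
{"method": "send_rows", "body": {
  "steps": [
    {"dp":[0,0,0],"yaw":0,"gripper":-0.8},
    {"dp":[0,0.04,0],"yaw":0,"gripper":-0.8},
    {"dp":[0,0.09,0],"yaw":0,"gripper":-0.8},
    {"dp":[0,0.14,0],"yaw":0,"gripper":-0.8},
    {"dp":[0,0.16,0],"yaw":0,"gripper":-0.8}
  ]
}}

```text
time: 49.05
tcp_pos: [525.3, 415.5, 83.3]
ee_rot: [-1.578, 0.001, -0.779]
wrist_force: [0.1, 0.9, -1.4]
finger_gap: 78.9
```

```bash
python3 -c "
from h import *
to(529.2,421.8,12,45)"
```

```text
t 49.05 tcp [525.3 415.5  83.3] zang 45.39 tilt [-9.0e-04 -1.0e+00 -6.9e-03] F [ 0.1  0.9 -1.4] gap 78.9 j [-1.17  0.7   0.61  1.7  -0.49  0.9   0.43]
  dp m [-0.0016  0.0712  0.0078] yaw 0.39
```

Request:
{"method": "send_rows", "body": {
  "steps": [
    {"dp":[0,0.0,0],"yaw":0,"gripper":-0.8},
    {"dp":[0,0.03,0],"yaw":0,"gripper":-0.8},
    {"dp":[0,0.055,0],"yaw":0,"gripper":-0.8},
    {"dp":[0,0.075,0],"yaw":0,"gripper":-0.8},
    {"dp":[0,0.075,0],"yaw":0,"gripper":-0.8}
  ]
}}

```text
time: 49.55
tcp_pos: [527.5, 416.2, 12.8]
ee_rot: [-1.573, 0.0, -0.779]
wrist_force: [-0.8, -0.3, -1.0]
finger_gap: 78.8
```

Request:
{"method": "send_rows", "body": {
  "steps": [
    {"dp":[0,0,0],"yaw":0,"gripper":-0.3},
    {"dp":[0,0,0],"yaw":0,"gripper":-0.1},
    {"dp":[0,0,0],"yaw":0,"gripper":1},
    {"dp":[0,0,0],"yaw":0,"gripper":1},
    {"dp":[0,0,0],"yaw":0,"gripper":1}
  ]
}}

```text
time: 50.05
tcp_pos: [528.7, 416.6, 14.9]
ee_rot: [-1.569, -0.0, -0.78]
wrist_force: [-0.1, 0.8, 3.8]
finger_gap: 50.0
```

```bash
python3 -c "
from h import *
to(529.2,421.8,250,57.8)"
```

```text
t 50.05 tcp [528.7 416.6  14.9] zang 45.32 tilt [ 0.     -1.      0.0017] F [-0.1  0.8  3.8] gap 50.0 j [-1.13  0.78  0.55  1.73 -0.55  0.79  0.47]
  dp m [-0.0033 -0.2351  0.0044] yaw -12.48
```

Request:
{"method": "send_rows", "body": {
  "steps": [
    {"dp":[0,-0.03,0],"yaw":0,"gripper":1},
    {"dp":[0,-0.08,0],"yaw":-4,"gripper":1},
    {"dp":[0,-0.13,0],"yaw":-8,"gripper":1},
    {"dp":[0,-0.18,0],"yaw":-12.5,"gripper":1},
    {"dp":[0,-0.23,0],"yaw":-12.5,"gripper":1}
  ]
}}

```text
time: 50.55
tcp_pos: [527.8, 415.5, 246.0]
ee_rot: [-1.571, 0.0, -0.56]
wrist_force: [0.2, 0.4, -1.0]
finger_gap: 50.1
```

Request:
{"method": "send_rows", "body": {
  "steps": [
    {"dp":[0,-0.04,0],"yaw":0,"gripper":1},
    {"dp":[0.02,-0.05,-0.037],"yaw":0,"gripper":1},
    {"dp":[0.04,-0.05,-0.074],"yaw":0,"gripper":1},
    {"dp":[0.06,-0.05,-0.111],"yaw":0,"gripper":1},
    {"dp":[0.08,-0.05,-0.148],"yaw":0,"gripper":1}
  ]
}}

```text
time: 51.05
tcp_pos: [516.4, 246.3, 294.0]
ee_rot: [-1.571, 0.0, -0.562]
wrist_force: [-0.3, 0.4, -0.0]
finger_gap: 49.6
```

Request:
{"method": "send_rows", "body": {
  "steps": [
    {"dp":[0.02,0,-0.04],"yaw":0,"gripper":1},
    {"dp":[0.043,0,-0.08],"yaw":0,"gripper":1},
    {"dp":[0.066,0,-0.122],"yaw":0,"gripper":1},
    {"dp":[0.09,0,-0.166],"yaw":0,"gripper":1},
    {"dp":[0.115,0,-0.2],"yaw":0,"gripper":1}
  ]
}}

```text
time: 51.55
tcp_pos: [506.5, 14.8, 294.0]
ee_rot: [-1.57, 0.001, -0.563]
wrist_force: [0.8, -0.2, 0.5]
finger_gap: 50.2
```

Request:
{"method": "send_rows", "body": {
  "steps": [
    {"dp":[0.028,0,-0.038],"yaw":0,"gripper":1},
    {"dp":[0.057,0,-0.076],"yaw":0,"gripper":1},
    {"dp":[0.086,0,-0.115],"yaw":0,"gripper":1},
    {"dp":[0.115,0,-0.154],"yaw":0,"gripper":1},
    {"dp":[0.144,0,-0.193],"yaw":0,"gripper":1}
  ]
}}

```text
time: 52.05
tcp_pos: [526.5, -224.0, 293.9]
ee_rot: [-1.57, 0.0, -0.561]
wrist_force: [0.4, -0.3, -0.7]
finger_gap: 50.1
```

```bash
python3 -c "
from h import *
dr();to(530.1,-223.9,90,57.8)
grab('scene','s25'); u,v=w2px('s25',sensors.get_obs()['tcp_pos'])[0].astype(int); print(u,v); ascii('s25',u-30,v-30,u+30,v+30)"
```

```text
t 52.05 dryer x,y,z -99.0 -47.0 293.9 F [ 0.4 -0.3 -0.7] gap 50.1 j [-0.42  0.34  0.92  1.76 -0.29  1.19  1.6 ]
t 52.05 tcp [ 526.5 -224.   293.9] zang 57.84 tilt [-3.e-04 -1.e+00  7.e-04] F [ 0.4 -0.3 -0.7] gap 50.1 j [-0.42  0.34  0.92  1.76 -0.29  1.19  1.6 ]
  dp m [0.0031 0.2039 0.0019] yaw 0.04
315 133
-----:::......:::::::::::--------------===================--
------:::R::::::::RRR::::---------------==========-----:::::
-------::::::---::::::::::--------------------::::::::::::::
+++++++=-:-=====-:....::::::::::::::::::::::::::::::::::::::
========--=++++=-:.....:...................:::::::::::------
-----------------::.................:::::::::---------------
-------------------::.:::::::::::--------------=====-------=
-------------------::::-:::------------------===============
-------------------::::--:-------------------==-============
-------------------::::--:::---------------=================
-------------------::::--:::--------------==================
--------------------::----::--------------==================
--------------------::-=--::--------------================
[... 339 characters left out ...]
--------------========+======
-::.::::::::::::::::::::::::::---------------===============
--::::..:..............::::::-----------------==============
-----------------::::::::::::----------------===============
--------------------::::::::------------------==============
-------------------::.::::::-------------------=============
-------------------:...::::-------------------==============
------------------:...:::::--------------------=============
------------------:..:::::---------------------=============
-----------------:...:::::----------------------============
-----------------:..::--:::----------------------===========
----------------:...:---:::-----------------------==========
```

Request:
{"method": "send_rows", "body": {
  "steps": [
    {"dp":[0.003,0.04,0.002],"yaw":0,"gripper":1},
    {"dp":[0.003,0.09,0.002],"yaw":0,"gripper":1},
    {"dp":[0.003,0.14,0.002],"yaw":0,"gripper":1},
    {"dp":[0.003,0.18,0.002],"yaw":0,"gripper":1},
    {"dp":[0.003,0.2,0.002],"yaw":0,"gripper":1}
  ]
}}

```text
time: 52.6
tcp_pos: [528.1, -221.0, 90.3]
ee_rot: [-1.572, 0.005, -0.562]
wrist_force: [-0.9, 0.1, -0.4]
finger_gap: 50.0
```

Request:
{"method": "send_rows", "body": {
  "steps": [
    {"dp":[0,0.005,0],"yaw":0,"gripper":1},
    {"dp":[0,0.01,0],"yaw":0,"gripper":1},
    {"dp":[0,0.016,0],"yaw":0,"gripper":1},
    {"dp":[0,0.022,0],"yaw":0,"gripper":1}
  ]
}}

```text
time: 53.0
tcp_pos: [531.4, -222.5, 72.8]
ee_rot: [-1.57, -0.002, -0.562]
wrist_force: [-0.1, -0.4, -0.8]
finger_gap: 50.2
```

Request:
{"method": "send_rows", "body": {
  "steps": [
    {"dp":[0,0.005,0],"yaw":0,"gripper":1},
    {"dp":[0,0.01,0],"yaw":0,"gripper":1},
    {"dp":[0,0.015,0],"yaw":0,"gripper":1},
    {"dp":[0,0.02,0],"yaw":0,"gripper":1}
  ]
}}

```text
time: 53.4
tcp_pos: [529.9, -222.5, 52.0]
ee_rot: [-1.571, 0.001, -0.562]
wrist_force: [-4.6, 1.8, 7.2]
finger_gap: 49.3
```

```bash
python3 -c "
from h import *
dr()
grab('scene','s26'); u,v=w2px('s26',[530,-224,50])[0].astype(int); print(u,v); ascii('s26',u-25,v-26,u+25,v+26)"
```

```text
t 53.4 dryer x,y,z -96.9 -43.9 52.0 F [-4.6  1.8  7.2] gap 49.3 j [-0.22  0.64  0.68  1.96 -0.59  0.75  1.83]
305 190
-----::...............::::-----------------=====++
------:::::---::RRRRRR::::-----------------======+
------:::::----:::::::::::::----------------======
---::::::::--:::....::::::::----------------======
+++==--::-----::.:..:::---::-----------------=====
#**+=----------::::::-=++=-:------------------====
++++=------------::::-+++=---------------------===
=++=---------+**+=:::=++++=-:-------------------==
-===---------=+*+=-:-=++*+=----------------------=
--=======----====--:-=+***+=---------------------=
------------------::-=+****=----------------------
--=======---------::=++++++=--:-------------------
-==++++++==------::-==+++++=--:-------------------
------------------:-==+++++==-:-------------------
---------------------===+++==---------------------
-============----------======---------------------
=============================---------------------
==============================------====+++++====-
====================-RRRRRRRR-----====++++++++++++
===================RRRRRRRRR------------==+++++*+*
==================-RRRRRR------------------==+++**
==================-RR---------------======----=++*
-==============+++=RR---------::::::::---====---=+
=-===========++**+=R--------:::.......::::-====---
==========++*****+=R------::::.........:::::-====-
=====-==++*******+RRRR---::.::.........:::..::-===
```

Request:
{"method": "send_rows", "body": {
  "steps": [
    {"dp":[0,0.003,0],"yaw":0,"gripper":1},
    {"dp":[0,0.006,0],"yaw":0,"gripper":1},
    {"dp":[0,0.009,0],"yaw":0,"gripper":1},
    {"dp":[0,0.012,0],"yaw":0,"gripper":1}
  ]
}}

```text
time: 53.85
tcp_pos: [528.6, -221.8, 39.7]
ee_rot: [-1.571, 0.003, -0.563]
wrist_force: [-6.8, 2.5, 6.6]
finger_gap: 49.4
```

Request:
{"method": "send_rows", "body": {
  "steps": [
    {"dp":[0,0.003,0],"yaw":0,"gripper":1},
    {"dp":[0,0.006,0],"yaw":0,"gripper":1},
    {"dp":[0,0.009,0],"yaw":0,"gripper":1},
    {"dp":[0,0.009,0],"yaw":0,"gripper":1}
  ]
}}

```text
time: 54.25
tcp_pos: [528.8, -221.9, 30.5]
ee_rot: [-1.571, 0.003, -0.563]
wrist_force: [-6.4, 1.0, 4.9]
finger_gap: 49.5
```

```bash
python3 -c "
from h import *
dr()
grab('scene','s27'); u,v=w2px('s27',[530,-224,50])[0].astype(int); print(u,v); ascii('s27',u-20,v-26,u+20,v+26)"
```

```text
t 54.25 dryer x,y,z -98.2 -44.0 30.5 F [-6.4  1.   4.9] gap 49.5 j [-0.19  0.67  0.65  1.97 -0.61  0.71  1.85]
305 190
-:::.....::::::::::::---------------====
-::......::.......:::----------------===
::......:::.......::::---------------===
:.......:::::::::.:::::----------------=
-::::----::RRRRRR::::::-----------------
-::::----::...::-----:::----------------
-::::--::::....:------::----------------
---------==-:::-==++=--:----------------
--------=+++-::-=++++=--:---------------
====----====-::-=++**+--:---------------
------------:::-=++**+=-::--------------
====---------::-=+****+--:::------------
++++==------::-=++****+=-:-:------------
------------::-=++*****+--:-------------
------------::-=++*****+=---------------
========-------==+++++++=---------------
=========================---------------
==========================----====++++++
===============-RRRRRRR-------====++++++
==============RRRRRRRRR------------==+++
=============-RRRRRRR-----------------==
=============-RR----------------=====---
==========+++=RR--------:::::::::---===-
========++**+=R-------:::........:::--==
=====++*****+=R------::::.........:::::-
-==+********+RRRR--::::::..........:..::
```

Request:
{"method": "send_rows", "body": {
  "steps": [
    {"dp":[0,0.004,0],"yaw":0,"gripper":1},
    {"dp":[0,0.008,0],"yaw":0,"gripper":1},
    {"dp":[0,0.012,0],"yaw":0,"gripper":1},
    {"dp":[0,0.015,0],"yaw":0,"gripper":1}
  ]
}}

```text
time: 54.7
tcp_pos: [530.1, -222.6, 16.1]
ee_rot: [-1.571, 0.0, -0.563]
wrist_force: [-4.4, 0.3, 7.3]
finger_gap: 49.5
```

```bash
python3 -c "
from h import *
dr()"
```

```text
t 54.7 dryer x,y,z -96.6 -43.9 16.1 F [-4.4  0.3  7.3] gap 49.5 j [-0.18  0.69  0.63  1.97 -0.63  0.69  1.86]
```

Request:
{"method": "send_rows", "body": {
  "steps": [
    {"dp":[0,0.002,0],"yaw":0,"gripper":1},
    {"dp":[0,0.004,0],"yaw":0,"gripper":1},
    {"dp":[0,0.006,0],"yaw":0,"gripper":1},
    {"dp":[0,0.006,0],"yaw":0,"gripper":1}
  ]
}}

```text
time: 55.1
tcp_pos: [530.2, -222.5, 10.8]
ee_rot: [-1.57, 0.0, -0.562]
wrist_force: [-5.9, 2.6, 13.0]
finger_gap: 49.9
```

```bash
python3 -c "
from h import *
dr()
grab('scene','s28'); u,v=w2px('s28',[530,-224,50])[0].astype(int); print(u,v); ascii('s28',u-20,v-26,u+20,v+26)"
```

```text
t 55.1 dryer x,y,z -96.6 -43.7 10.8 F [-5.9  2.6 13. ] gap 49.9 j [-0.17  0.69  0.62  1.97 -0.64  0.68  1.87]
305 190
---------------::::::---------------====
-:::::---------::.::::---------------===
--:::..:::::::::..::::---------------===
:::...............::::----------------==
::............:...:::::----------------=
::.....::::::.....:::::-----------------
::::::::::RRRRRRR:::::::----------------
-::::---::::::::-----:::----------------
-:::----::....::------::----------------
=---=----:::..:-======-:::--------------
-----------::::-=+++++=-::--------------
====--------:::-=+++++=--:--------------
++++==-----::::-=++++++=-::-------------
-----------:::-==++++++=--:-------------
------------::-=++++++++=---------------
=========---::-=++++**++=---------------
===========--:-=++++**+++=--------------
===========---==+++***+++=----===+++++++
===============-RRR======------===++++++
==============RRRRRRRR--------------=+++
=============-RRRRRRR-----------------==
=============-RR----------------=====---
==========+++=RR-------::::::::::---===-
=======++***+=R------:::.........:::--==
====++******+=R-----:::::........::::::-
==++********+RRRR---::............::..::
```

Request:
{"method": "send_rows", "body": {
  "steps": [
    {"dp":[0,0,0],"yaw":0,"gripper":-0.2},
    {"dp":[0,0,0],"yaw":0,"gripper":-0.4},
    {"dp":[0,0,0],"yaw":0,"gripper":-0.7},
    {"dp":[0,0,0],"yaw":0,"gripper":-0.8},
    {"dp":[0,0,0],"yaw":0,"gripper":-0.8}
  ]
}}

```text
time: 55.65
tcp_pos: [530.4, -222.2, 9.7]
ee_rot: [-1.571, 0.0, -0.562]
wrist_force: [0.3, -0.0, 0.3]
finger_gap: 78.4
```

Request:
{"method": "send_rows", "body": {
  "steps": [
    {"dp":[0,-0.02,0],"yaw":0,"gripper":-0.8},
    {"dp":[0,-0.05,0],"yaw":0,"gripper":-0.8},
    {"dp":[0,-0.09,0],"yaw":0,"gripper":-0.8},
    {"dp":[0,-0.14,0],"yaw":0,"gripper":-0.8},
    {"dp":[0,-0.19,0],"yaw":0,"gripper":-0.8}
  ]
}}

```text
time: 56.15
tcp_pos: [529.9, -222.2, 201.4]
ee_rot: [-1.571, 0.001, -0.562]
wrist_force: [0.6, 0.6, -0.7]
finger_gap: 79.1
```

Request:
{"method": "send_rows", "body": {
  "steps": [
    {"dp":[0,-0.05,0],"yaw":8.5,"gripper":-0.6},
    {"dp":[-0.02,-0.1,0.02],"yaw":17,"gripper":-0.6},
    {"dp":[-0.05,-0.1,0.06],"yaw":25.5,"gripper":-0.5},
    {"dp":[-0.08,-0.1,0.1],"yaw":34,"gripper":-0.4},
    {"dp":[-0.11,-0.1,0.14],"yaw":42.5,"gripper":-0.3}
  ]
}}

```text
time: 56.65
tcp_pos: [513.7, -64.0, 300.3]
ee_rot: [-1.569, 0.001, -1.264]
wrist_force: [-0.2, -1.3, -0.1]
finger_gap: 58.2
```

```bash
python3 -c "
from h import *
dr();to(503.3,263.8,300,-32.2)
grab('scene','s29'); u,v=w2px('s29',[530,-224,50])[0].astype(int); ascii('s29',u-20,v-20,u+20,v+26)"
```

```text
t 56.65 dryer x,y,z -195.1 81.6 300.3 F [-0.2 -1.3 -0.1] gap 58.2 j [-0.98  0.27  1.2   1.88 -0.27  1.18  0.62]
t 56.65 tcp [513.7 -64.  300.3] zang 17.58 tilt [-6.0e-04 -1.0e+00  1.3e-03] F [-0.2 -1.3 -0.1] gap 58.2 j [-0.98  0.27  1.2   1.88 -0.27  1.18  0.62]
  dp m [-0.3156  0.0006  0.0891] yaw 49.78
::::::::::::::::::::::::----------------
=-==-----------:::::::::----------------
---------------------:::----------------
---------------------::::---------------
--------+*#*+++=-----::::---------------
--------=+*++******=--:::---------------
=========+++++**###*+=-::---------------
-------=====+*********=-::--------------
=====------==+********=-::--------------
+++++=-------=++******+-::--------------
--===---------==+++++++=-:--------------
==------------===++++++=-::-------------
*****+++++======+++++++=-::-------------
*************++=++++++++=-:-------------
***********++===++++++++=---------------
*##*******++====RRRRRRRRR---------------
###*********+=RRRRRRRRRRRR--------------
#####********=RRRRRRRRRRRR--------------
########****+=RR----------------------==
#########***+=RR-------------------====+
#########***+=R------------------====+++
**#######***+=R-----------------========
+**######***+RRRRRRRRRR--------======---
```

Request:
{"method": "send_rows", "body": {
  "steps": [
    {"dp":[-0.03,0,0.009],"yaw":8.5,"gripper":-0.3},
    {"dp":[-0.075,0,0.021],"yaw":17,"gripper":-0.3},
    {"dp":[-0.12,0,0.034],"yaw":25.5,"gripper":-0.3},
    {"dp":[-0.165,0,0.047],"yaw":34,"gripper":-0.3},
    {"dp":[-0.21,0,0.06],"yaw":42.5,"gripper":-0.3}
  ]
}}

```text
time: 57.2
tcp_pos: [505.9, 154.9, 300.0]
ee_rot: [-1.571, 0.001, -2.004]
wrist_force: [1.3, 0.6, -0.2]
finger_gap: 57.2
```

```bash
python3 - <<'E'
from h import *
dr();to(503.3,263.8,300,-32.2)
grab('scene','s30'); grab('top','t30')
ascii('t30',310,140,395,220)
im=cv2.imread('pics/t30.png'); g=im.max(2)
for n in('t4','t30'):   # cover plate dark rect
    g=cv2.imread(f'pics/{n}.png').max(2); m=np.zeros_like(g); m[170:225,165:245]=(g[170:225,165:245]<75)*255
    k,l,st,c=cv2.connectedComponentsWithStats(m); j=1+st[1:,4].argmax(); print(n,st[j],c[j].round(1),px2w(n,*c[j],14).round(1))
E
```

```text
t 57.2 dryer x,y,z -318.3 262.7 300.0 F [ 1.3  0.6 -0.2] gap 57.2 j [-1.44  0.44  1.39  1.86 -0.46  1.24 -0.34]
t 57.2 tcp [505.9 154.9 300. ] zang -24.84 tilt [-8.e-04 -1.e+00  0.e+00] F [ 1.3  0.6 -0.2] gap 57.2 j [-1.44  0.44  1.39  1.86 -0.46  1.24 -0.34]
  dp m [-0.0977  0.     -0.0481] yaw 7.36
***********+======+********#**********+-=+****+=+*****+=-:.. .:==++++++++++++++++++++
******************+++====+*************+--=+++=+**********+=::-+++++=++++++++++++++++
***********************+==+++************++++****++===+*******+==++++++++++++++++++++
****************++***+===+++=++++**************+-=+++=-:=********+==+++++++++++++++++
***************++=+++=-=+++-::-=+++++********+=:=+****+--+**********+++++++++++++++++
**************++====--=+++++=-:::-=+++++******+:-+****+==+**************++=++++++++++
************+++++=--=++++++++++=-::::=+++++***+=:.:====+********************+==++++++
**********+==+R++===++++++++++++++=-==+===++++***++++**************************++++++
**********+++==RR++++++++++++++++++*###*---==+++++********************************+==
*********+++++=-=+++++++
[... 2070 characters left out ...]
====+++*************************++=+*#*****************
**************++=RRRRRRRRR=++********************************+==+*#***+**************
************++=-RRRRRRRRRRRRRR=++***************************+==+*#**+++++************
************+=RRRRRRRRRRRRRRRRRRR=++++**************++++****+==+*#*******++**##******
**********++=RRRRRRRRRRRRRRRRRRRRRRRR=++***********++++++***+==+*#*******++*+********
*********++=RRRRRRRRRRRRRRRRRRRRRRRRRRRRR=+********++++++****+=+**************+=+***#
*******+++=RRR::::RRRRRRRRRRRRRRRRRRRRRRRRRR=++*******+++****++=+*#***********+=+*+**
t4 [ 165  170   56   55 1587] [188.7 199.4] [528.6 290.8  14. ]
t30 [ 193  170   52   55 1058] [221.5 186.8] [571.4 178.4  14. ]
```

Request:
{"method": "send_rows", "body": {
  "steps": [
    {"dp":[-0.02,0.02,-0.01],"yaw":0,"gripper":-0.3},
    {"dp":[-0.045,0.05,-0.022],"yaw":0,"gripper":-0.3},
    {"dp":[-0.07,0.08,-0.034],"yaw":0,"gripper":-0.3},
    {"dp":[-0.0977,0.11,-0.048],"yaw":0,"gripper":-0.3},
    {"dp":[-0.0977,0.14,-0.048],"yaw":0,"gripper":-0.3}
  ]
}}

```text
time: 57.8
tcp_pos: [502.8, 266.1, 157.9]
ee_rot: [-1.571, 0.0, -1.991]
wrist_force: [-0.2, 0.8, 0.7]
finger_gap: 57.1
```

```bash
python3 - <<'E'
from h import *
dr();to(503.3,263.8,80,-32.2)
grab('scene','s31')
print(w2px('s31',[503.3,263.8,35]),w2px('s4',[503.3,263.8,35]))
for n in('s4','s31'):
    g=cv2.imread(f'pics/{n}.png').max(2); u,v=w2px(n,[503.3,263.8,14])[0].astype(int); s=(g[v-22:v+18,u-40:u+40]<70).astype(np.uint8)
    k,l,st,c=cv2.connectedComponentsWithStats(s); j=1+st[1:,4].argmax(); print(n,st[j]+[u-40,v-22,0,0,0],c[j]+[u-40,v-22])
ascii('s31',u-40,v-22,u+40,v+18)
E
```

```text
t 57.8 dryer x,y,z -380.2 355.2 157.9 F [-0.2  0.8  0.7] gap 57.1 j [-1.39  0.65  1.14  1.92 -0.69  1.03 -0.36]
t 57.8 tcp [502.8 266.1 157.9] zang -24.1 tilt [-4.e-04 -1.e+00 -7.e-04] F [-0.2  0.8  0.7] gap 57.1 j [-1.39  0.65  1.14  1.92 -0.69  1.03 -0.36]
  dp m [0.002  0.0779 0.0014] yaw 8.1
[[187.9720244  218.50091776]] [[187.9720244  218.50091776]]
s4 [148 201  77  12 641] [191.28237129 205.03120125]
s31 [148 201  77  12 653] [190.82695253 205.06738132]
..........:.:::::..::..::::::::..::::.:::::..........:::::::::::::::::::::::::=+
...........:::.:.::::.::::::::..::::::::::..:::::::::::::::::::::::::::::::::-+*
.........................:.:.:::::::::::::::::::::::::::::::::::::::::::::::-=+*
-=++++++==--------:::...:...........:....:...::::.:::::::::::::::::::::::::-=***
-+***************+++++++++==----::::::....................:::.:::::::::::::=+***
-+*****************************+=====---------:::------::::::::.........::=+****
+**###**##******************+++=================++++++++++++++===--------=+*****
###############***++=======-:::...::::-----====+++++++******++*******
[... 283 characters left out ...]
.......::---------:.............:=+*****************
##################*+-:.............::-------::.............:=+******************
##################*=:................:::::::..............:-++************#*****
#################*+-:::..................................-=+*************##*****
##################*+++====------:::.....................-=+***************##****
#####################*+++++++++====-----------::::::..:-=+*****************#####
######################*+++++++++++++++=================++********************###
******################*+++++++++++++++++++++++=++*******************************
:::---=====++++********+++++++++++++++==++++==+++**##***************************
```

```bash
python3 - <<'E'
from h import *
a=cv2.imread('pics/s4.png')[:,:,1];b=cv2.imread('pics/s31.png')[:,:,1]
T=a[209:233,160:214]; r=cv2.matchTemplate(b[195:250,140:240],T,cv2.TM_CCOEFF_NORMED); _,m,_,p=cv2.minMaxLoc(r); print(m,p[0]+140,p[1]+195,'vs 160,209')
for n,g in(('s4',a),('s31',b)):
    s=(g[208:236,155:216]<62).astype(np.uint8); mm=cv2.moments(s,True); print(n,mm['m00'],mm['m10']/mm['m00']+155,mm['m01']/mm['m00']+208)
E
```

```text
0.9898152947425842 160 209 vs 160,209
s4 558.0 190.97132616487454 221.58602150537635
s31 564.0 190.8758865248227 221.60106382978722
```

Request:
{"method": "send_rows", "body": {
  "steps": [
    {"dp":[0.001,0.03,0.001],"yaw":4,"gripper":-0.3},
    {"dp":[0.002,0.06,0.001],"yaw":8.1,"gripper":-0.3},
    {"dp":[0.002,0.08,0.001],"yaw":8.1,"gripper":-0.3},
    {"dp":[0.002,0.08,0.001],"yaw":8.1,"gripper":-0.3},
    {"dp":[0.002,0.08,0.001],"yaw":8.1,"gripper":-0.3}
  ]
}}

```text
time: 58.35
tcp_pos: [504.0, 258.7, 80.9]
ee_rot: [-1.57, 0.0, -2.141]
wrist_force: [0.7, 0.4, 0.1]
finger_gap: 57.2
```

```bash
python3 - <<'E'
from h import *
to(503.3,263.8,19,-32.2)
E
```

```text
t 58.35 tcp [504.  258.7  80.9] zang -32.67 tilt [-2.e-04 -1.e+00  7.e-04] F [0.7 0.4 0.1] gap 57.2 j [-1.32  0.75  1.05  1.98 -0.84  0.92 -0.39]
  dp m [-0.0039  0.0619 -0.0034] yaw -0.47
```

Request:
{"method": "send_rows", "body": {
  "steps": [
    {"dp":[-0.004,0.01,-0.0034],"yaw":-0.5,"gripper":-0.3},
    {"dp":[-0.004,0.02,-0.0034],"yaw":-0.5,"gripper":-0.3},
    {"dp":[-0.004,0.03,-0.0034],"yaw":-0.5,"gripper":-0.3},
    {"dp":[-0.004,0.03,-0.0034],"yaw":-0.5,"gripper":-0.3}
  ]
}}

```text
time: 58.75
tcp_pos: [501.7, 264.5, 48.6]
ee_rot: [-1.572, -0.002, -2.132]
wrist_force: [-0.3, -0.7, -0.2]
finger_gap: 56.9
```

```bash
python3 - <<'E'
from h import *
to(503.3,263.8,19,-32.2)
E
```

```text
t 58.75 tcp [501.7 264.5  48.6] zang -32.13 tilt [ 0.0018 -1.     -0.001 ] F [-0.3 -0.7 -0.2] gap 56.9 j [-1.29  0.79  0.99  1.99 -0.89  0.88 -0.36]
  dp m [-0.0003  0.0296  0.0018] yaw 0.07
```

Request:
{"method": "send_rows", "body": {
  "steps": [
    {"dp":[0,0.015,0.001],"yaw":0,"gripper":-0.3},
    {"dp":[0,0.029,0.001],"yaw":0,"gripper":-0.3},
    {"dp":[0,0.0295,0.001],"yaw":0,"gripper":-0.3},
    {"dp":[0,0.0295,0.001],"yaw":0,"gripper":-0.3}
  ]
}}

```text
time: 59.15
tcp_pos: [503.2, 263.8, 19.8]
ee_rot: [-1.571, -0.001, -2.132]
wrist_force: [0.2, 0.4, 0.1]
finger_gap: 56.9
```

```bash
python3 - <<'E'
from h import *
to(503.3,263.8,19,-32.2)
E
```

```text
t 59.15 tcp [503.2 263.8  19.8] zang -32.17 tilt [ 1.2e-03 -1.0e+00 -2.0e-04] F [0.2 0.4 0.1] gap 56.9 j [-1.26  0.82  0.94  2.   -0.93  0.83 -0.33]
  dp m [-0.0001  0.0008  0.    ] yaw 0.03
```

Request:
{"method": "send_rows", "body": {
  "steps": [
    {"dp":[0,0,0],"yaw":0,"gripper":0.1},
    {"dp":[0,0,0],"yaw":0,"gripper":0.25},
    {"dp":[0,0,0],"yaw":0,"gripper":1},
    {"dp":[0,0,0],"yaw":0,"gripper":1},
    {"dp":[0,0,0],"yaw":0,"gripper":1}
  ]
}}

```text
time: 59.65
tcp_pos: [503.8, 264.3, 20.9]
ee_rot: [-1.571, 0.001, -2.132]
wrist_force: [-1.0, 0.1, 4.8]
finger_gap: 26.8
```

```bash
python3 - <<'E'
from h import *
to(503.3,263.8,19,-32.2)
E
```

```text
t 59.65 tcp [503.8 264.3  20.9] zang -32.16 tilt [-7.e-04 -1.e+00  2.e-04] F [-1.   0.1  4.8] gap 26.8 j [-1.26  0.82  0.95  2.   -0.93  0.83 -0.33]
  dp m [ 0.0007  0.0019 -0.0001] yaw 0.04
```

Request:
{"method": "send_rows", "body": {
  "steps": [
    {"dp":[0,-0.02,0],"yaw":0,"gripper":1},
    {"dp":[0,-0.06,0],"yaw":0,"gripper":1},
    {"dp":[0,-0.11,0],"yaw":0,"gripper":1},
    {"dp":[0,-0.16,0],"yaw":0,"gripper":1},
    {"dp":[0,-0.21,0],"yaw":0,"gripper":1}
  ]
}}

```text
time: 60.15
tcp_pos: [502.9, 263.8, 232.0]
ee_rot: [-1.571, -0.001, -2.132]
wrist_force: [1.0, 0.8, -1.3]
finger_gap: 26.7
```

Request:
{"method": "send_rows", "body": {
  "steps": [
    {"dp":[0,-0.05,0],"yaw":0,"gripper":1},
    {"dp":[0.03,-0.05,0.018],"yaw":0,"gripper":1},
    {"dp":[0.065,-0.05,0.04],"yaw":0,"gripper":1},
    {"dp":[0.1,-0.05,0.06],"yaw":0,"gripper":1},
    {"dp":[0.135,-0.05,0.081],"yaw":0,"gripper":1}
  ]
}}

```text
time: 60.65
tcp_pos: [499.5, 105.4, 280.1]
ee_rot: [-1.571, -0.0, -2.132]
wrist_force: [0.4, 0.1, -0.8]
finger_gap: 26.6
```

```bash
python3 - <<'E'
from h import *
to(500,60,285,-32.2); to(635.7,-236.4,285,-32.2)
E
```

```text
t 60.65 tcp [499.5 105.4 280.1] zang -32.13 tilt [ 1.e-04 -1.e+00 -5.e-04] F [ 0.4  0.1 -0.8] gap 26.6 j [-1.39  0.41  1.39  1.92 -0.43  1.18 -0.4 ]
  dp m [ 0.0382 -0.0049  0.0245] yaw 0.07
t 60.65 tcp [499.5 105.4 280.1] zang -32.13 tilt [ 1.e-04 -1.e+00 -5.e-04] F [ 0.4  0.1 -0.8] gap 26.6 j [-1.39  0.41  1.39  1.92 -0.43  1.18 -0.4 ]
  dp m [ 0.217  -0.005   0.2971] yaw 0.07
```

Request:
{"method": "send_rows", "body": {
  "steps": [
    {"dp":[0.02,0,0.028],"yaw":0,"gripper":1},
    {"dp":[0.045,0,0.064],"yaw":0,"gripper":1},
    {"dp":[0.07,0,0.1],"yaw":0,"gripper":1}
  ]
}}

```text
time: 60.95
tcp_pos: [547.6, -6.5, 280.2]
ee_rot: [-1.572, 0.001, -2.131]
wrist_force: [0.3, 0.8, -1.1]
finger_gap: 26.6
```

```bash
python3 - <<'E'
from h import *
to(635.7,-236.4,285,-32.2)
E
```

```text
t 60.95 tcp [547.6  -6.5 280.2] zang -32.07 tilt [-8.e-04 -1.e+00 -8.e-04] F [ 0.3  0.8 -1.1] gap 26.6 j [-1.03  0.44  1.26  1.84 -0.45  1.19 -0.19]
  dp m [ 0.1481 -0.005   0.1967] yaw 0.13
```

J3 is falling again. I'll carry on to the point above the seat.

Request:
{"method": "send_rows", "body": {
  "steps": [
    {"dp":[0.027,0,0.036],"yaw":0,"gripper":1},
    {"dp":[0.055,0,0.073],"yaw":0,"gripper":1},
    {"dp":[0.083,0,0.11],"yaw":0,"gripper":1},
    {"dp":[0.111,0,0.148],"yaw":0,"gripper":1},
    {"dp":[0.135,0,0.18],"yaw":0,"gripper":1}
  ]
}}

```text
time: 61.45
tcp_pos: [628.2, -218.2, 280.0]
ee_rot: [-1.571, -0.0, -2.133]
wrist_force: [0.4, 0.7, -0.0]
finger_gap: 26.6
```

Request:
{"method": "send_rows", "body": {
  "steps": [
    {"dp":[0.01,0,0.014],"yaw":0,"gripper":1},
    {"dp":[0.01,0.04,0.014],"yaw":0,"gripper":1},
    {"dp":[0.01,0.09,0.014],"yaw":0,"gripper":1},
    {"dp":[0.01,0.14,0.014],"yaw":0,"gripper":1},
    {"dp":[0.01,0.17,0.014],"yaw":0,"gripper":1}
  ]
}}

```text
time: 61.95
tcp_pos: [632.7, -230.3, 106.0]
ee_rot: [-1.576, -0.001, -2.132]
wrist_force: [-0.9, 1.2, -1.9]
finger_gap: 26.5
```

Request:
{"method": "send_rows", "body": {
  "steps": [
    {"dp":[0,0,0],"yaw":0,"gripper":1},
    {"dp":[0,0,0],"yaw":0,"gripper":1},
    {"dp":[0,0,0],"yaw":0,"gripper":1}
  ]
}}

```text
time: 62.25
tcp_pos: [635.9, -232.7, 112.9]
ee_rot: [-1.567, 0.0, -2.132]
wrist_force: [0.6, -0.3, -1.2]
finger_gap: 26.7
```

```bash
python3 - <<'E'
from h import *
to(635.7,-236.4,80,-32.2)
E
```

```text
t 62.25 tcp [ 635.9 -232.7  112.9] zang -32.16 tilt [-4.0e-04 -1.0e+00  3.6e-03] F [ 0.6 -0.3 -1.2] gap 26.7 j [-0.32  0.78  0.92  1.69 -0.71  1.03  0.27]
  dp m [0.0033 0.0329 0.0017] yaw 0.04
```

Request:
{"method": "send_rows", "body": {
  "steps": [
    {"dp":[0.0033,0.015,0.001],"yaw":0,"gripper":1},
    {"dp":[0.0033,0.03,0.001],"yaw":0,"gripper":1},
    {"dp":[0.0033,0.035,0.001],"yaw":0,"gripper":1},
    {"dp":[0.0033,0.035,0.001],"yaw":0,"gripper":1},
    {"dp":[0.0033,0.035,0.001],"yaw":0,"gripper":1}
  ]
}}

```text
time: 62.75
tcp_pos: [633.8, -235.1, 75.4]
ee_rot: [-1.571, -0.0, -2.132]
wrist_force: [-0.1, -0.3, -1.7]
finger_gap: 26.7
```

```bash
python3 - <<'E'
from h import *
to(635.7,-236.4,62,-32.2)
E
```

```text
t 62.75 tcp [ 633.8 -235.1   75.4] zang -32.16 tilt [ 3.e-04 -1.e+00 -0.e+00] F [-0.1 -0.3 -1.7] gap 26.7 j [-0.3   0.82  0.88  1.71 -0.74  0.98  0.3 ]
  dp m [0.     0.0134 0.0023] yaw 0.04
```

Request:
{"method": "send_rows", "body": {
  "steps": [
    {"dp":[0,0.002,0.0022],"yaw":0,"gripper":1},
    {"dp":[0,0.004,0.0022],"yaw":0,"gripper":1},
    {"dp":[0,0.007,0.0022],"yaw":0,"gripper":1},
    {"dp":[0,0.01,0.0022],"yaw":0,"gripper":1},
    {"dp":[0,0.01,0.0022],"yaw":0,"gripper":1}
  ]
}}

```text
time: 63.25
tcp_pos: [636.0, -236.4, 65.2]
ee_rot: [-1.57, -0.0, -2.132]
wrist_force: [1.3, -1.0, -1.7]
finger_gap: 26.4
```

```bash
python3 - <<'E'
from h import *
to(635.7,-236.4,62,-32.2)
E
```

```text
t 63.25 tcp [ 636.  -236.4   65.2] zang -32.15 tilt [ 2.e-04 -1.e+00  1.e-03] F [ 1.3 -1.  -1.7] gap 26.4 j [-0.29  0.84  0.87  1.71 -0.75  0.97  0.31]
  dp m [ 0.0002  0.0032 -0.0003] yaw 0.05
```

Request:
{"method": "send_rows", "body": {
  "steps": [
    {"dp":[0,0.002,0],"yaw":0,"gripper":1},
    {"dp":[0,0.004,0],"yaw":0,"gripper":1},
    {"dp":[0,0.005,0],"yaw":0,"gripper":1},
    {"dp":[0,0.005,0],"yaw":0,"gripper":1}
  ]
}}

```text
time: 63.65
tcp_pos: [635.9, -236.4, 61.9]
ee_rot: [-1.57, 0.001, -2.132]
wrist_force: [-0.9, 2.0, 9.0]
finger_gap: 27.4
```

```bash
python3 - <<'E'
from h import *
to(635.7,-236.4,62,-32.2)
E
```

```text
t 63.65 tcp [ 635.9 -236.4   61.9] zang -32.17 tilt [-1.e-03 -1.e+00  7.e-04] F [-0.9  2.   9. ] gap 27.4 j [-0.29  0.84  0.86  1.71 -0.76  0.96  0.31]
  dp m [ 0.0001 -0.0001 -0.0002] yaw 0.03
```

Seated at the expected height (TCP 61.9, Fz 9 N). I'll release, retreat and check.

Request:
{"method": "send_rows", "body": {
  "steps": [
    {"dp":[0,0,0],"yaw":0,"gripper":0.2},
    {"dp":[0,0,0],"yaw":0,"gripper":0},
    {"dp":[0,0,0],"yaw":0,"gripper":-0.3},
    {"dp":[0,0,0],"yaw":0,"gripper":-0.3},
    {"dp":[0,-0.02,0],"yaw":0,"gripper":-0.3}
  ]
}}

```text
time: 64.15
tcp_pos: [633.8, -234.9, 78.3]
ee_rot: [-1.576, -0.001, -2.132]
wrist_force: [-0.2, 0.2, -1.2]
finger_gap: 56.7
```

Request:
{"method": "send_rows", "body": {
  "steps": [
    {"dp":[0,-0.05,0],"yaw":0,"gripper":-0.3},
    {"dp":[0,-0.1,0],"yaw":0,"gripper":-0.3},
    {"dp":[0,-0.15,0],"yaw":0,"gripper":-0.3},
    {"dp":[0,-0.2,0],"yaw":0,"gripper":-0.3},
    {"dp":[0,-0.22,0],"yaw":0,"gripper":-0.3}
  ]
}}

```text
time: 64.65
tcp_pos: [636.3, -238.1, 307.4]
ee_rot: [-1.563, 0.001, -2.133]
wrist_force: [-0.8, -0.4, -0.6]
finger_gap: 57.0
```

Request:
{"method": "send_rows", "body": {
  "steps": [
    {"dp":[-0.04,0,-0.03],"yaw":0,"gripper":-0.3},
    {"dp":[-0.08,0,-0.06],"yaw":-8,"gripper":-0.3},
    {"dp":[-0.12,0,-0.09],"yaw":-16,"gripper":-0.3},
    {"dp":[-0.16,0,-0.12],"yaw":-24,"gripper":-0.3},
    {"dp":[-0.19,0,-0.14],"yaw":-32,"gripper":-0.3}
  ]
}}

```text
time: 65.15
tcp_pos: [617.5, 2.7, 301.4]
ee_rot: [-1.571, 0.001, -1.565]
wrist_force: [0.5, 0.2, -0.8]
finger_gap: 57.1
```

```bash
python3 - <<'E'
from h import *
to(500,200,300,-32.2)
grab('scene','s40'); grab('top','t40')
a=cv2.imread('pics/t0.png')[:,:,1];b=cv2.imread('pics/t40.png')[:,:,1]
def mt(u0,v0,u1,v1,nm):
    r=cv2.matchTemplate(b[v0-8:v1+8,u0-8:u1+8],a[v0:v1,u0:u1],cv2.TM_CCOEFF_NORMED); _,m,_,p=cv2.minMaxLoc(r); print(nm,round(m,3),p[0]-8,p[1]-8)
mt(320,140,372,192,'cover');mt(336,155,356,178,'tabs');mt(372,197,406,229,'dish');mt(388,155,412,177,'beaker');mt(146,156,166,172,'puck');mt(124,155,145,170,'dropper');mt(124,172,142,186,'vial')
# plate rect
g=cv2.imread('pics/t40.png').max(2); m=np.zeros_like(g); m[135:200,305:385]=(g[135:200,305:385]<75)*255
n,l,st,c=cv2.connectedComponentsWithStats(m); k=1+st[1:,4].argmax(); r=cv2.minAreaRect(max(cv2.findContours((l==k).astype(np.uint8),0,1)[0],key=cv2.contourArea)); print(r,'was (345.19,166.99),(42.7,32.2),32.0')
ascii('t40',310,140,395,225)
E
```

```text
t 65.15 tcp [617.5   2.7 301.4] zang 0.31 tilt [-1.2e-03 -1.0e+00  2.0e-04] F [ 0.5  0.2 -0.8] gap 57.1 j [-0.8   0.46  1.    1.65 -0.41  1.25  0.28]
  dp m [-0.198   0.0016 -0.1164] yaw 32.51
cover 0.988 0 0
tabs 0.97 0 0
dish 0.724 -5 -1
beaker 0.999 0 0
puck 0.999 0 0
dropper 0.999 0 0
vial 0.945 0 0
((345.0438537597656, 167.11013793945312), (42.94852066040039, 31.998069763183594), 31.429563522338867) was (345.19,166.99),(42.7,32.2),32.0
**********++======++******************+-=+****+==+****+=-:.  .:-==+==++++==++++++++++
*****************+++======+***********++--=+++=++*********+-::-=+++===+++++++++++++++
**********************+=-::::=++********++++++**+++===++*****++===+++++++++++++++++++
****************+++**+=-:.....::-=+***+*******++-=+++=-:=+*******+===++++++++++++++++
***************+===++-:...........:-=++++***++=:-+****+--+**********+==++++++++++++++
*************++=====-:...............:-=++***+=::=+**++==+**************+==++++++++++
************+++++=--:...................::-++++=:.:====+********************+==++++++
**********+==RRR==:.........................:-=++++++
[... 2342 characters left out ...]
***********=
***********+++=RRRRRRRRRRRRRRR=++++++++*************+*++==+***=++++*****************+
***********++=RRRRRRRRRRRRRRRRRRR=++++++**********+++++++++****++*+=+***************+
*********+++=RRRRRRRRRRRRRRRRRRRRRRRR=+++++*****+++++++++++*******+++++*************+
*******++++=RRRRRRRRRRRRRRRRRRRRRRRRRRRRR=+++++*+++++++++=+*************++**+*******+
******++++=RRR::::RRRRRRRRRRRRRRRRRRRRRRRRRR=+++++++++++++=+************++++*******++
*****+++=:RRR::::::::RRRRRRRRRRRRRRRRRRRRRRRRRRR=+++**+*+*+=+**********************+=
*****++=:RRR::::::::::::RRRRRRRRRRRRRRRRRRRRRRRRRRR=++++++++==*******************++==
****++=RRRR::::::::::::::::RRRRRRRRRRRRRRRRRRRRRRRRRRRR=+++++++++**************+===+*
```

```bash
python3 - <<'E'
from h import *
im=cv2.GaussianBlur(cv2.imread('pics/t40.png').mean(2).astype(np.float32),(3,3),0); th=np.linspace(0,2*np.pi,72,endpoint=False)
a=np.radians(-32.2); X=np.array([np.cos(a),np.sin(a)]);Y=np.array([-X[1],X[0]])
for z in (68,72,76):
  best=[]
  for cx in np.arange(515,550,1.):
    for cy in np.arange(-240,-205,1.):
      def s(r):
        w=w2px('t40',np.c_[cx+r*np.cos(th),cy+r*np.sin(th),np.full(72,z)]).astype(np.float32); return cv2.remap(im,w[:,:1],w[:,1:],1).ravel()
      best.append(((2*s(31)-s(36)-s(26)).mean(),cx,cy))
  b=max(best); d=np.array(b[1:])-[635.3,-237]; print(z,b,'dryer',X@d,Y@d)
# tablet edge near cup (z guess 0/25) and cup silhouette in scene: predicted upright outline
for z in(0,25): print('tablet pts',z,[(lambda d:(round(X@d,0),round(Y@d,0)))(px2w('t40',u,v,z)[:2]-[635.3,-237.]) for u,v in((328,207),(337,209),(345,214))])
c=np.array([b[1],b[2]])
w=lambda p:w2px('s40',p)[0].round(1)
view=np.array([c[0]+655.5,c[1]-503.6]);view/=np.hypot(*view);lat=np.array([-view[1],view[0]])
for z,r in((0,25),(52,26),(72,31.5)): print('scene z',z,w([*(c+lat*r),z]),w([*(c-lat*r),z]))
u,v=w2px('s40',[*c,36])[0].astype(int); print(u,v); ascii('s40',u-18,v-22,u+18,v+22)
E
```

```text
68 (np.float32(22.258194), np.float64(528.0), np.float64(-221.0)) dryer -99.32254714261926 -43.638533764348274
72 (np.float32(22.331413), np.float64(528.0), np.float64(-220.0)) dryer -99.85542341869 -42.79234059822071
76 (np.float32(22.058773), np.float64(528.0), np.float64(-219.0)) dryer -100.38829969476072 -41.94614743209315
tablet pts 0 [(np.float64(-140.0), np.float64(-28.0)), (np.float64(-130.0), np.float64(-58.0)), (np.float64(-130.0), np.float64(-90.0))]
tablet pts 25 [(np.float64(-143.0), np.float64(-25.0)), (np.float64(-133.0), np.float64(-54.0)), (np.float64(-133.0), np.float64(-85.0))]
scene z 0 [297.2 201. ] [309.6 202.4]
scene z 52 [298.2 189.9] [311.2 191.3]
scene z 72 [297.2 185.3] [313.1 187.1]
304 194
.....:..:::::-----------------------
.......::-::::----------------------
......::---::::---------------------
......:----::::---------------------
.......:::::::::--------------------
:::::.:.....::::--------------------
----:---:::-===---------------------
===--------=+++---------------------
++++=-------==+=--------------------
--=----------===--------------------
-------------====-------------------
**+++++++=========------------------
************+==+++=-----------------
**********++===+++==----------------
*********++====RRRRR----------------
***********+=RRRRRRRR---------------
#**********+=RRRRRRRR--------------=
##*#*******+=RR-----------------===+
#**##******+=RR---------------=====+
######*****+=R--------------========
*#####*****+=R-------------===------
**#####****+RRRRRRRRRR-------------=
```

```bash
python3 -c "
from h import *
print(order.close_job(), sensors.get_obs()['time'])"
```

```text
the job is handed in; nothing more can be done
the job is handed in; nothing more can be done
```

I've handed the job in at about 65 s of the 210 s. The cover was unclipped and laid flat, the three spent canisters went into the dish, the fresh ones were tipped into the well, and the cover was clipped back on. The interface gave no verdict, so these are my own last readings.

**Checks that agreed**
- **Cover:** it seated at the expected height and its top-view outline matches the start to about 0.2 px, with the tab picture unchanged. The two tab joints can't be read directly.
- **Fresh canisters:** four white blobs were visible in the well before I closed it. The image put some of them 36–39 mm from centre toward one wall; the limit is 42 mm.
- **Cup:** it stands upright about 108 mm from the well's centre, judged from a fit of its rim.
- **Beaker, vial, dropper bottle and puck:** all show zero pixel shift from the start.

**What went wrong or disagreed**
- **First tip:** the cup slipped out of the grip, fell outside the dryer and landed upright, still holding canisters. I gripped it again and tipped it a second time against the dryer wall. To stand it up I laid it on the bench, gripped it again and righted it against the same wall.
- **Dish:** the last picture shows it about 17 mm from where it started, probably the announced knock. All three spent canisters still looked well inside it.
- **Picture limit:** all 16 pictures were used before the end, so the last checks rest on pixel printouts and image matching, not on viewed pictures.

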